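# Wash-up after gluing club heads

## Task

Clean up the glue-mixing things: scrub out the blue cup with the bottle brush, three full strokes from the bottom up to near the rim, put the brush back head down in its holder, and once it is scrubbed stand the cup upright, wholly on the cork mat. Take every white plate off the wire easels and stand each one upright, fully down, in a free slot of the rack, between the two tines of a pair. Leave the red plate in the rack and everything else on the bench where it is.

Things in the scene. Friction and masses are not known exactly. Their poses are not given: they have to be found in the camera images.
- plate1: White round mixing plate with blue circles: 90 mm across, 8 mm thick, 70 g. Origin at centre, z normal to the face. It leans on a wire easel 30 deg off vertical, top edge towards the robot; the two wires under it are 52 mm apart and end 20 mm above its centre, so its top middle is free. Its foot sits on two hooks; it lifts out upwards along its plane. May be absent.
- plate2: White round mixing plate with blue circles: 90 mm across, 8 mm thick, 70 g. Origin at centre, z normal to the face. It leans on a wire easel 30 deg off vertical, top edge towards the robot; the two wires under it are 52 mm apart and end 20 mm above its centre, so its top middle is free. Its foot sits on two hooks; it lifts out upwards along its plane. May be absent.
- plate3: White round mixing plate with blue circles: 90 mm across, 8 mm thick, 70 g. Origin at centre, z normal to the face. It leans on a wire easel 30 deg off vertical, top edge towards the robot; the two wires under it are 52 mm apart and end 20 mm above its centre, so its top middle is free. Its foot sits on two hooks; it lifts out upwards along its plane. May be absent.
- plate4: White round mixing plate with blue circles: 90 mm across, 8 mm thick, 70 g. Origin at centre, z normal to the face. It leans on a wire easel 30 deg off vertical, top edge towards the robot; the two wires under it are 52 mm apart and end 20 mm above its centre, so its top middle is free. Its foot sits on two hooks; it lifts out upwards along its plane. May be absent.
- spare_a: Red round plate (same size as the white ones: 90 mm across, 8 mm thick, origin at its centre, z normal to its face) already standing in the rack; one of spare_a and spare_b is present. Leave it standing where it is.
- spare_b: Red round plate (same size as the white ones: 90 mm across, 8 mm thick, origin at its centre, z normal to its face) already standing in the rack; one of spare_a and spare_b is present. Leave it standing where it is.
- rack: Fixed wire drying rack, 90 x 214 mm, 58 mm high. Origin: centre of underside; y along the row of five slots, x across. Two rails (x = -24, +24 mm, tops 12 mm up) carry the plates; on each rail every slot has a pair of tines 6 mm thick, 13 mm apart at the foot, 19 at the tips. Slots are 42 mm apart; the wider gaps between pairs are not slots.
- slot0 (a point): Slot 0 of the rack (-84 mm + 0 x 42 mm along the rack's y): the point where the centre of a plate lies when it stands home in this slot, 50.6 mm above the table; axes as the rack's (the seated plate's faces look along y).
- slot1 (a point): Slot 1 of the rack (-84 mm + 1 x 42 mm along the rack's y): the point where the centre of a plate lies when it stands home in this slot, 50.6 mm above the table; axes as the rack's (the seated plate's faces look along y).
- slot2 (a point): Slot 2 of the rack (-84 mm + 2 x 42 mm along the rack's y): the point where the centre of a plate lies when it stands home in this slot, 50.6 mm above the table; axes as the rack's (the seated plate's faces look along y).
- slot3 (a point): Slot 3 of the rack (-84 mm + 3 x 42 mm along the rack's y): the point where the centre of a plate lies when it stands home in this slot, 50.6 mm above the table; axes as the rack's (the seated plate's faces look along y).
- slot4 (a point): Slot 4 of the rack (-84 mm + 4 x 42 mm along the rack's y): the point where the centre of a plate lies when it stands home in this slot, 50.6 mm above the table; axes as the rack's (the seated plate's faces look along y).
- cup: Loose blue round mixing cup, open at the top: outer diameter 60 mm, height 85 mm, wall 4 mm, bottom 6 mm thick, about 160 g. Origin at the centre of its underside, z up. It stands straight on the table at the start.
- mat: Fixed round cork mat, 120 mm across, 3 mm thick, flat on the table. Origin at the centre of its underside.
- brush: Bottle brush, 200 mm long, about 80 g, standing head down in its holder. Origin at the centre of the brush's tip (lowest point), z along it towards the handle. Stiff yellow head 28 mm across from 0 to 60 mm, thin steel shaft, black round handle 16 mm across from 105 to 200 mm.
- holder: Fixed grey round brush holder, open at the top: outer diameter 50 mm, inner 42 mm, height 80 mm, floor 6 mm thick. Origin at the centre of its underside.
- resin: White bottle, 54 mm across, 130 mm tall; a bystander, leave alone. Origin on its underside.
- hardener: Amber bottle, 50 mm across, 120 mm tall; a bystander, leave alone. Origin on its underside.
- tape: Green ring of tape lying flat, 52 mm across, 20 mm high; a bystander, leave alone. Origin on its underside.
- ferrules: Small clear jar, 28 mm across, 40 mm tall; a bystander, leave alone. Origin on its underside.
- screwdriver: Screwdriver lying on the table at the left, about 200 mm long; a bystander, leave alone. Origin on its underside.
- clubhead: Steel iron club head lying on the table at the near left, about 125 x 25 x 30 mm; a bystander, leave alone. Origin on its underside.
Not all that is in view belongs to the job. What is shaped like the plate3 but orange or yellow is not meant.

How it is judged:
On the way, in this order (a step that is already met when the one before it is completed fails the run):
1. first stroke: brush tip down to the bottom of the mixing cup (horizontal distance between brush and cup below 0.03 m and z of brush in the frame of cup below 0.02 m and angle between cup's own z axis and vertical below 0.3 rad), for 0.05 s.
2. brush drawn up towards the rim (horizontal distance between brush and cup below 0.03 m and z of brush in the frame of cup between 0.045 and 0.15 m and angle between cup's own z axis and vertical below 0.3 rad), for 0.05 s.
3. second stroke down to the bottom (all of step 1), for 0.05 s.
4. brush drawn up again (all of step 2), for 0.05 s.
5. third stroke down to the bottom (all of step 3), for 0.05 s.
6. brush drawn up and out (all of step 4), for 0.05 s.
7. after the scrubbing, the cup stands upright on the cork mat (horizontal distance between cup and mat below 0.03 m and z of cup in the frame of mat below 0.008 m and angle between cup's own z axis and vertical below 0.1 rad), for 0.05 s.
At the end, for the whole second after the job is handed in: Each white plate: centre within 11 mm of a slot point, faces within 0.25 rad of square to the row. Cup upright, within 30 mm of the mat centre. Brush head down in its holder, tip at most 20 mm above the holder underside, under 0.3 rad off upright. All at rest (all of step 7 and (distance between plate1 and slot0 below 0.011 m or distance between plate1 and slot1 below 0.011 m or distance between plate1 and slot2 below 0.011 m or distance between plate1 and slot3 below 0.011 m or distance between plate1 and slot4 below 0.011 m) and angle between the z axis of each of plate1, plate2, plate3, plate4 and the y axis of rack, either way round below 0.25 rad and linear speed of each of plate1, plate2, plate3, plate4, cup below 0.02 m/s and (distance between plate2 and slot0 below 0.011 m or distance between plate2 and slot1 below 0.011 m or distance between plate2 and slot2 below 0.011 m or distance between plate2 and slot3 below 0.011 m or distance between plate2 and slot4 below 0.011 m) and (distance between plate3 and slot0 below 0.011 m or distance between plate3 and slot1 below 0.011 m or distance between plate3 and slot2 below 0.011 m or distance between plate3 and slot3 below 0.011 m or distance between plate3 and slot4 below 0.011 m) and (distance between plate4 and slot0 below 0.011 m or distance between plate4 and slot1 below 0.011 m or distance between plate4 and slot2 below 0.011 m or distance between plate4 and slot3 below 0.011 m or distance between plate4 and slot4 below 0.011 m) and horizontal distance between brush and holder below 0.022 m and z of brush in the frame of holder below 0.02 m and angle between brush's own z axis and vertical below 0.3 rad); the robot touches nothing.
It fails at once if a bystander on the bench is moved more than 30 mm (distance of any of resin, hardener, tape, ferrules, screwdriver, clubhead from where it was at the start of the episode above 0.03 m).
It fails at once if the red plate already in the rack is moved more than 20 mm (distance of spare_a from where it was at the start of the episode above 0.02 m).
It fails at once if the red plate already in the rack is moved more than 20 mm (distance of spare_b from where it was at the start of the episode above 0.02 m).
Of plate1, plate2, plate3, plate4 only 2 to 4 are there at a start; the rules pass over those that are not, and their reading is None.
Of spare_a, spare_b only 1 to 1 are there at a start; the rules pass over those that are not, and their reading is None.
At some moment in a run one of cup may be knocked a few centimetres aside while the robot is not near it.
It also fails if it takes over 210 s, if anything falls off the work surface, if the arm or the gripper's body presses on something with over 40 N, if the wrist force passes 120 N, or if a joint passes its speed limit or range.

## Robot

A 6-joint arm with a two-finger parallel gripper is mounted at the origin on the work surface. World frame = base frame: x ahead of the robot, y to its left, z up, the work surface at z = 0. Lengths are in m, angles in rad, forces in N, time in s.
With the tool pointing down it reaches from about 0.4 to 0.825 m from the base axis. Payload 7 kg.
Tool frame: the origin (TCP) lies at the very end of the fingers, on their centre line; the grasp point (between the pads) lies 19 mm behind it; z points along the fingers, y is the line along which they close (so a half turn about z gives the same grasp; the last joint's range is limited). The gripper opens to 85 mm and grips with 20 to 120 N. Pads are 22 mm wide; open, the fingers measure 114 mm over their backs; the gripper's body (76 mm by 85 mm) begins 54 mm behind the grasp point. The pads swing forward as they close: fully open they stand 13 mm farther back than shut.
Start: joints at [-1.037, 0.359, 0.012, 0, -1.224, -0.288], TCP at [0.164, -0.655, 0.202] pointing down, gripper open.
Joint ranges: [-3.07, 3.07], [-1.43, 2.12], [-1.02, 1.25], [-3.03, 1.67], [-3.05, -0], [-3.03, 3.03]. Speed limits (rad/s): [2.39, 2.39, 3.01, 3.14, 3.14, 3.14].

## Interface

Orientations are given as a rotation vector (axis times angle).
In Python, from bench import readout, imaging, bot gives the robot as it stands.
- The arm moves only by the tool move_arm, never from a script. Its argument "rows" is a list of rows, each a list of 7 numbers: the shift along the tool's x, y, z in cm, then the turn, a rotation vector about the tool's x, y, z in degrees, then the opening, from -1 (shut) to 1 (fully open), so that 0 is half open. In form: [[tx, ty, tz, rx, ry, rz, gripper], ...]. A call has 1 to 20 rows; each row shifts and turns the commanded pose from where the row before left it, along the tool's axes as they then stand; what a row does not reach is not made up. A row lasts 1/10 s, in which the tool goes at most 50 mm and 8.59 degrees, less where a joint would pass 70% of its speed; a pose out of reach is approached as far as the arm can. A call is refused whole if a number of a shift passes 5 or a number of a turn 8.59, either way. A call with a gripper value outside its range is refused whole. The fingers move at their own pace and stop on an object; "grip_force" is the grip in N (left out, the last holds). Time passes only in rows, so rows that do not move let the fingers close. It gives the time, the measured TCP pose, the force, the opening and the grip force at its end, in the units of the state.
- readout.read_state(): the state, without advancing time (a new reading comes with each control period).
- imaging.read_camera(name): name is "side" or "top"; returns (picture, depth): 400x640x3 uint8, blue, green, red; 400x640 float32, m along the optical axis (not along the pixel's ray), 0 where there is no reading.
- imaging.camera_info(name): a dict with "intrinsics" (3x3 intrinsics, pixels), "k1" (the pictures are not rectified: a ray, as slopes to the right and down, at radius r is drawn at 1 + k1 r^2 times it, then the intrinsics apply), "world_to_cam" (4x4, takes a point from world to camera coordinates). Camera axes: x right, y up, looking along -z (the intrinsics and any distortion apply to the point x, -y, -z); pixel columns grow to the right and rows downward; lengths in m; the calibration is good to about 2 mm. A picture is of the moment at which its call begins. camera_info takes no time and is no camera call.
- bot.job_done(): hands the job in; it is judged then, once.
The state is a dict: "time_s": time; "joints": joint angles; "qd": joint speeds; "tau": joint torques, N m; "tcp_pos": TCP position; "ee_rot": TCP orientation; "contact_force": force on the tool from outside, world axes, zero at the start; "moment": the same for the moment, N m; "grip_width": opening from 0.0 (shut) to 1.0 (fully open); "gripper_force": force on a finger pad.
Only numpy, scipy, OpenCV 4.12 (cv2) and the standard library are available. Lean on these libraries where they do the work, as an engineer would, in place of code of your own. Each camera call takes 0.05 s, during which the arm holds its last target. There are 200 camera calls.

## Working session

There is one attempt and no reset: what is moved stays moved. The work goes in short steps, Python scripts to look and compute and a tool call to move; the robot and the scene stay as the last step left them, time stands still between calls to the robot, and variables do not carry over. Pictures are saved under pics/ and viewed, at most 14 in all, crops included, and the job is handed in when it is done.

Besides the shell and the picture viewer there is one more tool, called after ">>>" by a JSON object that holds its "fn" and its "kwargs". move_arm: Moves the arm, as the interface text tells. Its arguments: {"type":"object","properties":{"rows":{"type":"array"},"grip_force":{"type":"number"}},"required":["rows"]}

```bash
mkdir -p pics; ls
cat > h.py <<'E'
import numpy as np, cv2
from bench import readout, imaging, bot
from scipy.spatial.transform import Rotation as R
def grab(n): 
    p,d=imaging.read_camera(n); return p,d
def world(n,d):
    c=imaging.camera_info(n);K=np.array(c["intrinsics"]);k=c["k1"];T=np.linalg.inv(np.array(c["world_to_cam"]))
    h,w=d.shape
    u,v=np.meshgrid(np.arange(w),np.arange(h))
    P=cv2.undistortPoints(np.stack([u,v],-1).reshape(-1,1,2).astype(np.float64),K,np.array([k,0,0,0.])).reshape(h,w,2)
    X=np.stack([P[...,0]*d,-P[...,1]*d,-d,np.ones_like(d)],-1)@T.T
    X=X[...,:3]; X[d<=0]=np.nan
    return X
def st():
    s=readout.read_state()
    print({k:np.round(s[k],3) for k in ("time_s","tcp_pos","ee_rot","joints","contact_force","grip_width","gripper_force")}); return s
E
python3 - <<'E'
from h import *
st()
for n in("side","top"):
    p,d=grab(n);cv2.imwrite(f"pics/{n}0.png",p);np.save(f"pics/{n}0.npy",d)
    c=imaging.camera_info(n);print(c)
E
```

```text
pics
{'time_s': np.float64(0.0), 'tcp_pos': array([ 0.164, -0.654,  0.201]), 'ee_rot': array([ 3.850e-01, -3.118e+00, -3.000e-03]), 'joints': array([-1.037,  0.359,  0.011, -0.   , -1.224, -0.288]), 'contact_force': array([-0.777,  0.032,  0.622]), 'grip_width': np.float64(0.999), 'gripper_force': np.float64(0.0)}
{'intrinsics': array([[389.05281671,   0.        , 313.06920503],
       [  0.        , 389.05281671, 209.4183148 ],
       [  0.        ,   0.        ,   1.        ]]), 'k1': -0.05493663763253527, 'world_to_cam': array([[-0.72840986, -0.68479815, -0.02169274,  0.43967748],
       [ 0.45131183, -0.50339468,  0.73682524, -0.27251345],
       [-0.51549657,  0.52692058,  0.67573515, -0.86397589],
       [ 0.        ,  0.        ,  0.        ,  1.        ]])}
{'intrinsics': array([[407.21635563,   0.        , 318.00820516],
       [  0.        , 407.21635563, 201.50020817],
       [  0.        ,   0.        ,   1.        ]]), 'k1': -0.04894124141875749, 'world_to_cam': array([[-0.02353706, -0.99903298, -0.03713646,  0.09307659],
       [ 0.99416501, -0.0273016 ,  0.10435784, -0.53940033],
       [-0.10527081, -0.0344635 ,  0.99384623, -1.00015852],
       [ 0.        ,  0.        ,  0.        ,  1.        ]])}
```

View pics/side0.png

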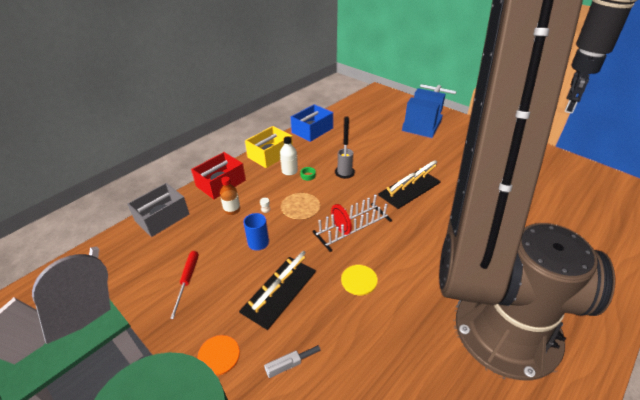

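View pics/top0.png

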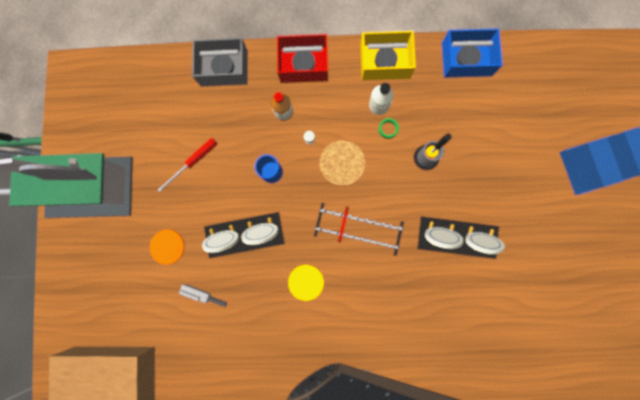

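The side view shows the cup at (256,231), brush at (345,150), mat at (300,206), rack at (352,222) and easels at (278,285) and (410,183).

In the top view, the white discs that could be plates are at (220,241), (259,233), (444,237) and (485,242), and all four are wanted. The orange disc (166,247) and yellow disc (306,283) are decoys. The red plate at (344,225) stays. The cup is at (268,168), mat (342,163) and brush holder (430,155).

Run:
```python
from h import *
p=cv2.imread("pics/top0.png");d=np.load("pics/top0.npy");X=world("top",d)
q=cv2.imread("pics/side0.png");Y=world("side",np.load("pics/side0.npy"))
np.set_printoptions(precision=3,suppress=True)
def reg(n,X,m):
    P=X[m&~np.isnan(X[...,0])];print(n,len(P),"med",np.median(P,0),"min",np.percentile(P,1,0),"max",np.percentile(P,99,0));return P
def box(p,x0,x1,y0,y1):
    m=np.zeros(p.shape[:2],bool);m[y0:y1,x0:x1]=1;return m
hsv=cv2.cvtColor(p,cv2.COLOR_BGR2HSV);hs=cv2.cvtColor(q,cv2.COLOR_BGR2HSV)
wh=(hsv[...,1]<60)&(hsv[...,2]>120)
for n,b in(("pA",(198,240,225,258)),("pB",(240,282,217,250)),("pC",(420,465,222,253)),("pD",(465,508,226,260))):
    m=box(p,*b)&wh;m=cv2.erode(m.astype(np.uint8),np.ones((3,3)))>0
    P=reg(n,X,m);P=P[~np.isnan(P[:,0])]
    c=P.mean(0);u,s,v=np.linalg.svd(P-c);print("  mean",c,"n",v[2],"tilt",np.degrees(np.arccos(abs(v[2][2]))),"rms",s[2]/len(P)**.5)
bl=(hsv[...,0]>100)&(hsv[...,0]<130)&(hsv[...,1]>120)
reg("cup",X,box(p,250,290,150,190)&bl&(X[...,2]>.07))
mm=box(p,315,370,138,188)&(hsv[...,1]<130)&(X[...,2]<.02)
reg("mat",X,box(p,315,370,138,188)&(X[...,2]<.02)&(hsv[...,2]>180))
reg("redplate",X,box(p,335,355,205,245)&((hsv[...,0]<6)|(hsv[...,0]>174))&(hsv[...,1]>180))
reg("redplate side",Y,box(q,325,360,195,235)&((hs[...,0]<6)|(hs[...,0]>174))&(hs[...,1]>180))
reg("cup side",Y,box(q,240,275,205,255)&(hs[...,0]>100)&(hs[...,0]<130)&(hs[...,1]>120))
H=reg("handle side",Y,box(q,338,354,112,148)&(hs[...,2]<70))
reg("rack",X,box(p,310,410,200,258)&(X[...,2]>.035)&(hsv[...,1]<90))
for z in (.12,.14,.16,.18): 
    a=H[abs(H[:,2]-z)<.01]; print(z,len(a),np.nanmedian(a,0) if len(a) else 0)
a=cv2.resize(p[190:265,300:410],None,fx=7,fy=7,interpolation=2);cv2.imwrite("pics/c1.png",a)
b=cv2.resize(q[100:260,300:450],None,fx=4,fy=3.75,interpolation=2);cv2.imwrite("pics/c2.png",b)
```

```text
pA 467 med [0.447 0.321 0.065] min [0.424 0.283 0.024] max [0.471 0.36  0.096]
  mean [0.447 0.321 0.064] n [-0.844 -0.14  -0.518] tilt 58.78663203888153 rms 0.0012562180396008657
pB 490 med [0.463 0.224 0.065] min [0.44  0.184 0.022] max [0.488 0.265 0.095]
  mean [0.463 0.224 0.064] n [-0.843 -0.146 -0.518] tilt 58.808099363871925 rms 0.0013464321355867125
pC 516 med [ 0.442 -0.221  0.066] min [ 0.42  -0.263  0.025] max [ 0.467 -0.182  0.095]
  mean [ 0.442 -0.221  0.065] n [-0.844  0.124 -0.522] tilt 58.50264665643359 rms 0.0014874370958816911
pD 503 med [ 0.427 -0.318  0.065] min [ 0.406 -0.359  0.023] max [ 0.452 -0.279  0.096]
  mean [ 0.428 -0.318  0.064] n [-0.849  0.129 -0.513] tilt 59.1391156796675 rms 0.0025179277199988493
cup 125 med [0.618 0.2   0.082] min [0.597 0.171 0.071] max [0.653 0.227 0.087]
mat 2669 med [0.647 0.014 0.001] min [ 0.581 -0.056 -0.005] max [0.712 0.086 0.006]
redplate 66 med [0.478 0.02  0.09 ] min [0.444 0.01  0.045] max [0.517 0.03  0.096]
redplate side 367 med [0.478 0.022 0.063] min [ 0.437 -0.03   0.001] max [0.558 0.032 0.096]
cup side 701 med [0.613 0.208 0.058] min [0.593 0.174 0.005] max [0.651 0.231 0.087]
handle side 108 med [ 0.65  -0.201  0.164] min [ 0.645 -0.209  0.116] max [ 0.656 -0.195  0.207]
rack 126 med [ 0.471 -0.035  0.055] min [ 0.423 -0.122  0.037] max [0.519 0.077 0.061]
0.12 17 [ 0.65  -0.202  0.123]
0.14 20 [ 0.65  -0.201  0.139]
0.16 25 [ 0.65 -0.2   0.16]
0.18 23 [ 0.651 -0.201  0.18 ]
```

View pics/c1.png

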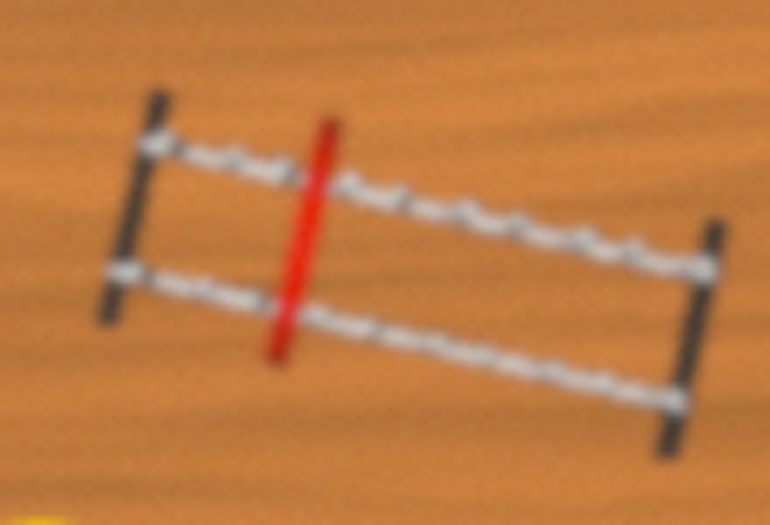

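View pics/c2.png

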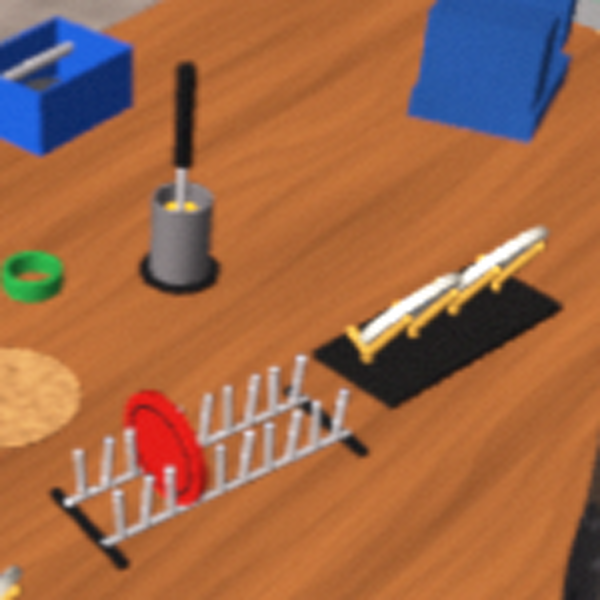

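Crop c1 shows the red plate at 0.305 of the way from the left end bar to the right one, which is slot 3 if rack y points left. Slots 0, 1, 2 and 4 are therefore free for the four white plates. In c2 the brush stands straight in its holder. Next I'll fit the rack, mat, holder and cup.

```bash
cat >> h.py <<'E'
np.set_printoptions(precision=4,suppress=True)
def ray(n,px,z):
    c=imaging.camera_info(n);K=np.array(c["intrinsics"]);T=np.linalg.inv(np.array(c["world_to_cam"]))
    P=cv2.undistortPoints(np.array(px,float).reshape(-1,1,2),K,np.array([c["k1"],0,0,0.])).reshape(-1,2)
    D=np.c_[P[:,0],-P[:,1],-np.ones(len(P))]@T[:3,:3].T;o=T[:3,3]
    return o+D*((z-o[2])/D[:,2])[:,None]
def proj(n,X):
    c=imaging.camera_info(n);X=np.atleast_2d(X);C=X@np.array(c["world_to_cam"])[:3,:3].T+np.array(c["world_to_cam"])[:3,3]
    return cv2.projectPoints(C*[1,-1,-1],np.zeros(3),np.zeros(3),np.array(c["intrinsics"]),np.array([c["k1"],0,0,0.]))[0].reshape(-1,2)
def Rt(zd,yd):
    z=np.array(zd,float);z/=np.linalg.norm(z);y=np.array(yd,float);y-=z*(y@z);y/=np.linalg.norm(y)
    return np.c_[np.cross(y,z),y,z]
def plan(wps,cur=None):
    "wps: list of (pos, rotmatrix or None); prints turn first (tool deg), then shift in turned tool axes (cm)"
    s=readout.read_state();p=np.array(s["tcp_pos"]);Rm=R.from_rotvec(s["ee_rot"]).as_matrix()
    for q,Q in wps:
        if Q is None:Q=Rm
        w=np.degrees(R.from_matrix(Rm.T@Q).as_rotvec())
        Qf=Q@np.diag([-1,-1,1]);w2=np.degrees(R.from_matrix(Rm.T@Qf).as_rotvec())
        print("turn",w.round(1),"or flipped",w2.round(1),"shift cm",((Q.T@(np.array(q)-p))*100).round(2));p=np.array(q);Rm=Q
E
python3 - <<'E'
from h import *
off=np.array([300,190])
px=[(160,95),(108,320),(716,225),(668,455)]
px=[((a+.5)/7-.5+300,(b+.5)/7-.5+190) for a,b in px]
W=ray("top",px,.004);print(W)
c=W.mean(0);yl=(W[0]+W[1]-W[2]-W[3])[:2];L=np.linalg.norm(yl)/2;xl=(W[0]-W[1]+W[2]-W[3])[:2]
print("rack",c,"len",L,"wid",np.linalg.norm(xl)/2,"yaw",np.degrees(np.arctan2(-yl[0],yl[1])),np.degrees(np.arctan2(xl[1],xl[0])))
p=cv2.imread("pics/top0.png");d=np.load("pics/top0.npy");X=world("top",d)
q=cv2.imread("pics/side0.png");Y=world("side",np.load("pics/side0.npy"))
# mat: pale cork segmentation
for n,im,s in(("top",p,(342,163)),("side",q,(300,206))):
    f=im.copy();m=np.zeros((402,642),np.uint8);b=cv2.bilateralFilter(im,7,60,5)
    cv2.floodFill(b,m,s,0,(14,)*3,(14,)*3,4|cv2.FLOODFILL_FIXED_RANGE|cv2.FLOODFILL_MASK_ONLY|(255<<8))
    m=cv2.morphologyEx(m[1:-1,1:-1],cv2.MORPH_CLOSE,np.ones((7,7)))
    ct=max(cv2.findContours(m,0,2)[0],key=cv2.contourArea);w=ray(n,cv2.convexHull(ct).reshape(-1,2),.003)
    (cx,cy),r=cv2.minEnclosingCircle(w[:,:2].astype(np.float32)*1000);print("mat",n,cx,cy,r)
# holder cylinder and cup from side by circle fit
from scipy.optimize import least_squares
def cyl(P,r,g): 
    f=least_squares(lambda c:np.hypot(P[:,0]-c[0],P[:,1]-c[1])-r,g,loss="soft_l1",f_scale=.002);return f.x,np.abs(f.fun).mean()
hs=cv2.cvtColor(q,cv2.COLOR_BGR2HSV)
def sel(c,rad,z0,z1,A=Y,ex=True):return A[(np.hypot(A[...,0]-c[0],A[...,1]-c[1])<rad)&(A[...,2]>z0)&(A[...,2]<z1)&ex]
print("holder",cyl(sel((.655,-.206),.04,.02,.07),.025,[.66,-.21]))
print("cup",cyl(sel((.623,.2),.05,.02,.07),.03,[.625,.2]))
print("handle",cyl(sel((.655,-.206),.04,.12,.19),.008,[.656,-.207]))
t=[A[(abs(A[...,0]-.655)<.03)&(abs(A[...,1]+.206)<.03),2] for A in(X,Y)];print("brush top",[np.nanmax(a) for a in t])
st();plan([([.164,-.654,.30],None),([.655,-.206,.30],Rt([0,0,-1],[.95,-.3,0]))])
E
```

```text
[[ 0.5398  0.0688  0.004 ]
 [ 0.4572  0.09    0.004 ]
 [ 0.4863 -0.1338  0.004 ]
 [ 0.4031 -0.1128  0.004 ]]
rack [ 0.4716 -0.022   0.004 ] len 0.2097525895380758 wid 0.08554849919426008 yaw -14.86069788199431 -14.273662735629618
mat top 645.950927734375 15.660533905029297 59.941314697265625
mat side 645.1204833984375 15.034162521362305 60.45273971557617
holder (array([ 0.6513, -0.2069]), np.float64(0.002315809388246012))
cup (array([0.6233, 0.2009]), np.float64(0.0018973124872849192))
handle (array([ 0.6552, -0.2061]), np.float64(0.001341185522279672))
brush top [np.float64(0.20763589894004542), np.float64(0.2075304302136628)]
{'time_s': np.float64(0.1), 'tcp_pos': array([ 0.164, -0.654,  0.202]), 'ee_rot': array([ 0.385, -3.118, -0.002]), 'joints': array([-1.037,  0.359,  0.011, -0.   , -1.224, -0.288]), 'contact_force': array([-0.659,  0.639, -0.644]), 'grip_width': np.float64(1.002), 'gripper_force': np.float64(0.0)}
turn [0. 0. 0.] or flipped [  0.   0. 180.] shift cm [ 0.    0.04 -9.85]
turn [  0.   -0.1 121.6] or flipped [  0.1   0.  -58.4] shift cm [57.51 33.33  0.  ]
```

Rack centre is (0.472,-0.022), with its y axis 14.6° off world y. Moving up, then over the brush.

>>> {"fn": "move_arm", "kwargs": {"rows": [[0,0,-4,0,0,0,0],[0,0,-4,0,0,0,0],[0,0,-2,0,0,0,0],[-4.2,2.25,0,0,0,0,0],[-4.2,2.25,0,0,0,0,0],[-4.2,2.25,0,0,0,0,0],[-4.2,2.25,0,0,0,0,0],[-4.2,2.25,0,0,0,0,0],[-4.2,2.25,0,0,0,0,0],[-4.2,2.25,0,0,0,0,0],[-4.2,2.25,0,0,0,0,0],[-4.2,2.25,0,0,0,0,0],[-4.2,2.25,0,0,0,0,0],[-4.2,2.25,0,0,0,0,0],[-4.2,2.25,0,0,0,0,0],[-4.2,2.25,0,0,0,0,0],[-4.0,2.25,0,0,0,0,0],[0,0,0,0,0,0,0]], "grip_force": 50}}

```text
time_s: 1.9
tcp_pos: [0.6588, -0.2024, 0.2998]
ee_rot: [0.391, -3.115, -0.002]
contact_force: [-1.2, -0.1, -0.2]
grip_width: 0.503
gripper_force: 0.0
```

Run:
```python
from h import *
st();plan([([.655,-.206,.25],None),([.655,-.206,.162],None)])
p,d=grab("side");X=world("side",d)
A=X[(np.hypot(X[...,0]-.655,X[...,1]+.206)<.05)&(X[...,2]>.12)&(X[...,2]<.2)];print(len(A),np.median(A,0))
cv2.imwrite("pics/s1.png",cv2.resize(p[60:260,220:470],None,fx=3,fy=3))
```

```text
{'time_s': np.float64(1.9), 'tcp_pos': array([ 0.659, -0.202,  0.3  ]), 'ee_rot': array([ 0.391, -3.115, -0.002]), 'joints': array([-0.017,  0.346,  0.21 , -0.001, -1.438, -1.304]), 'contact_force': array([-1.181, -0.148, -0.162]), 'grip_width': np.float64(0.503), 'gripper_force': np.float64(0.0)}
turn [0. 0. 0.] or flipped [  0.   0. 180.] shift cm [ 0.45 -0.26  4.98]
turn [0. 0. 0.] or flipped [  0.   0. 180.] shift cm [-0.02 -0.01  8.8 ]
109 [ 0.6508 -0.201   0.1643]
```

View pics/s1.png

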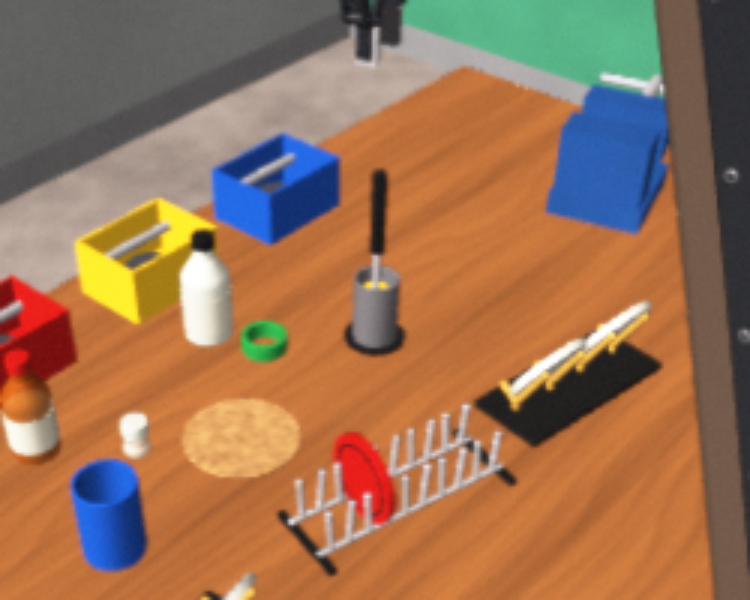

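The gripper is above the brush (crop (378,210)) and nothing has been disturbed. Descend and grip.

>>> {"fn": "move_arm", "kwargs": {"rows": [[0.45,-0.26,2,0,0,0,0],[0,0,3,0,0,0,0],[0,0,3,0,0,0,0],[0,0,3,0,0,0,0],[0,0,2,0,0,0,0],[0,0,0.8,0,0,0,0],[0,0,0,0,0,0,-1],[0,0,0,0,0,0,-1],[0,0,0,0,0,0,-1],[0,0,0,0,0,0,-1],[0,0,0,0,0,0,-1]]}}

```text
time_s: 3.05
tcp_pos: [0.6528, -0.2103, 0.1657]
ee_rot: [-0.385, 3.116, -0.001]
contact_force: [-1.1, 0.9, 2.4]
grip_width: 0.153
gripper_force: 49.1
```

Run:
```python
from h import *
s=st();p=s["tcp_pos"]
plan([([.655,-.206,.29],None),([.6233,.2009,.29],None)])
```

```text
{'time_s': np.float64(3.05), 'tcp_pos': array([ 0.653, -0.21 ,  0.166]), 'ee_rot': array([-0.385,  3.116, -0.001]), 'joints': array([-0.028,  0.397, -0.015,  0.   , -1.157, -1.297]), 'contact_force': array([-1.063,  0.939,  2.413]), 'grip_width': np.float64(0.153), 'gripper_force': np.float64(49.062)}
turn [0. 0. 0.] or flipped [  0.   0. 180.] shift cm [ -0.34   0.35 -12.43]
turn [0. 0. 0.] or flipped [  0.   0. 180.] shift cm [-6.83 40.24 -0.02]
```

>>> {"fn": "move_arm", "kwargs": {"rows": [[0,0,-2,0,0,0,-1],[0,0,-3,0,0,0,-1],[0,0,-3,0,0,0,-1],[0,0,-3,0,0,0,-1],[0,0,-2,0,0,0,-1],[-0.7,4,0,0,0,0,-1],[-0.7,4,0,0,0,0,-1],[-0.7,4,0,0,0,0,-1],[-0.7,4,0,0,0,0,-1],[-0.7,4,0,0,0,0,-1],[-0.7,4,0,0,0,0,-1],[-0.7,4,0,0,0,0,-1],[-0.7,4,0,0,0,0,-1],[-0.7,4,0,0,0,0,-1],[-0.7,4,0,0,0,0,-1],[0,0,0,0,0,0,-1],[0,0,0,0,0,0,-1]]}}

```text
time_s: 4.75
tcp_pos: [0.6224, 0.1959, 0.2942]
ee_rot: [0.388, -3.117, 0.0]
contact_force: [-0.9, -0.3, -0.9]
grip_width: 0.154
gripper_force: 49.0
```

```bash
cat >> h.py <<'E'
from scipy.optimize import least_squares
def cyl(P,r,g): 
    f=least_squares(lambda c:np.hypot(P[:,0]-c[0],P[:,1]-c[1])-r,g,loss="soft_l1",f_scale=.002);return f.x,np.abs(f.fun).mean(),len(P)
def cup(q,d):
    Y=world("side",d);h=cv2.cvtColor(q,cv2.COLOR_BGR2HSV)
    m=(h[...,0]>100)&(h[...,0]<130)&(h[...,1]>120)&(np.abs(Y[...,0]-.63)<.12)&(np.abs(Y[...,1]-.13)<.2)&(Y[...,2]>.015)&(Y[...,2]<.075)
    P=Y[m];c=np.median(P,0);return cyl(P,.03,c[:2]+[.012,-.012])
E
python3 - <<'E'
from h import *
s=st()
p,d=grab("side");print("cup",cup(p,d));Y=world("side",d)
t=s["tcp_pos"];h=cv2.cvtColor(p,cv2.COLOR_BGR2HSV)
m=(h[...,0]>20)&(h[...,0]<35)&(h[...,1]>120)&(np.hypot(Y[...,0]-t[0],Y[...,1]-t[1])<.05)&(Y[...,2]>.1)
A=Y[m];print("head",len(A),A.min(0),A.max(0),cyl(A,.014,t[:2]) if len(A)>5 else 0)
cv2.imwrite("pics/s2.png",cv2.resize(p[100:270,180:380],None,fx=3.5,fy=3.5))
E
```

```text
{'time_s': np.float64(4.75), 'tcp_pos': array([0.622, 0.196, 0.294]), 'ee_rot': array([ 0.388, -3.117,  0.   ]), 'joints': array([ 0.603,  0.282,  0.108, -0.   , -1.397, -1.926]), 'contact_force': array([-0.915, -0.272, -0.854]), 'grip_width': np.float64(0.154), 'gripper_force': np.float64(48.962)}
cup (array([0.6233, 0.2007]), np.float64(0.0018796352995231653), 476)
head 114 [0.6085 0.1794 0.1436] [0.6372 0.2151 0.3293] (array([0.6271, 0.2008]), np.float64(0.002668418989787861), 114)
```

View pics/s2.png

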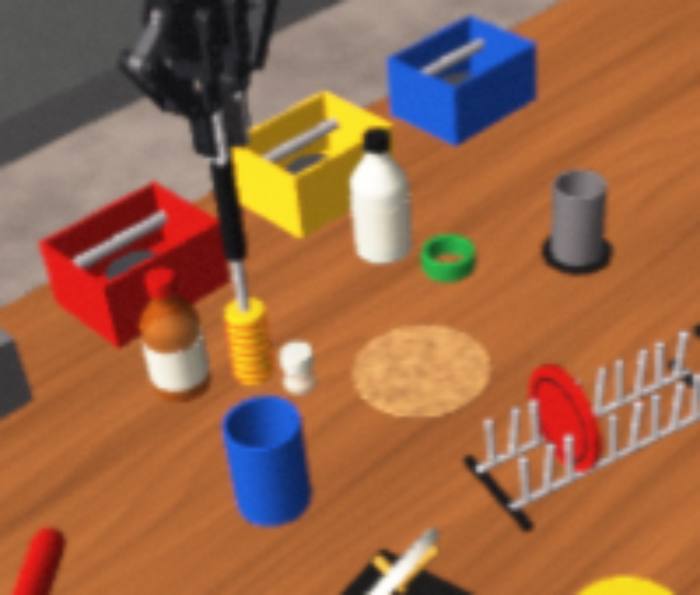

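The brush head hangs at crop (247,340), almost exactly over the cup at (265,460), which hasn't moved. First stroke.

>>> {"fn": "move_arm", "kwargs": {"rows": [[0.3,0,2,0,0,0,-1],[0,0,3,0,0,0,-1],[0,0,3,0,0,0,-1],[0,0,2.4,0,0,0,-1],[0,0,1.5,0,0,0,-1],[0,0,0.5,0,0,0,-1],[0,0,0,0,0,0,-1],[0,0,0,0,0,0,-1],[0,0,0,0,0,0,-1]]}}

```text
time_s: 5.7
tcp_pos: [0.6206, 0.1941, 0.1718]
ee_rot: [-0.384, 3.116, 0.001]
contact_force: [0.4, -0.2, -0.2]
grip_width: 0.159
gripper_force: 49.0
```

Run:
```python
from h import *
s=st()
p,d=grab("side");print("cup",cup(p,d));Y=world("side",d)
t=s["tcp_pos"]
A=Y[(np.hypot(Y[...,0]-t[0],Y[...,1]-t[1])<.03)&(Y[...,2]>.087)&(Y[...,2]<.105)];print(A.mean(0),len(A))
h=cv2.cvtColor(p,cv2.COLOR_BGR2HSV)
B=Y[(h[...,2]<60)&(np.hypot(Y[...,0]-t[0],Y[...,1]-t[1])<.02)&(Y[...,2]>.09)&(Y[...,2]<.15)];print("handle low",B.min(0))
```

```text
{'time_s': np.float64(5.7), 'tcp_pos': array([0.621, 0.194, 0.172]), 'ee_rot': array([-0.384,  3.116,  0.001]), 'joints': array([ 0.603,  0.337, -0.092,  0.   , -1.14 , -1.928]), 'contact_force': array([ 0.394, -0.224, -0.201]), 'grip_width': np.float64(0.159), 'gripper_force': np.float64(48.955)}
cup (array([0.6239, 0.2002]), np.float64(0.0014266800669011572), 392)
[0.6202 0.1939 0.0939] 21
handle low [0.6132 0.1951 0.1228]
```

>>> {"fn": "move_arm", "kwargs": {"rows": [[0,0.4,0.3,0,0,0,-1],[0,0,0.1,0,0,0,-1],[0,0,0,0,0,0,-1]]}}

```text
time_s: 6.05
tcp_pos: [0.6187, 0.1982, 0.1662]
ee_rot: [0.386, -3.118, 0.0]
contact_force: [-0.4, 0.8, -1.0]
grip_width: 0.155
gripper_force: 49.0
```

>>> {"fn": "move_arm", "kwargs": {"rows": [[0,0,-2,0,0,0,-1],[0,0,-3,0,0,0,-1],[0,0,-2,0,0,0,-1],[0,0,0,0,0,0,-1],[0,0,0,0,0,0,-1],[0,0,2,0,0,0,-1],[0,0,3,0,0,0,-1],[0,0,2,0,0,0,-1],[0,0,0,0,0,0,-1],[0,0,0,0,0,0,-1],[0,0,0,0,0,0,-1]]}}

```text
time_s: 7.15
tcp_pos: [0.6184, 0.1978, 0.1656]
ee_rot: [0.385, -3.116, 0.001]
contact_force: [0.6, -0.6, -0.6]
grip_width: 0.152
gripper_force: 54.8
```

Run:
```python
from h import *
s=st()
p,d=grab("side");print("cup",cup(p,d))
```

```text
{'time_s': np.float64(7.15), 'tcp_pos': array([0.618, 0.198, 0.166]), 'ee_rot': array([ 0.385, -3.116,  0.001]), 'joints': array([ 0.609,  0.342, -0.099, -0.   , -1.132, -1.934]), 'contact_force': array([ 0.578, -0.557, -0.595]), 'grip_width': np.float64(0.152), 'gripper_force': np.float64(54.774)}
cup (array([0.6239, 0.2005]), np.float64(0.0015789172355649306), 404)
```

>>> {"fn": "move_arm", "kwargs": {"rows": [[0,0,-2,0,0,0,-1],[0,0,-3,0,0,0,-1],[0,0,-2,0,0,0,-1],[0,0,0,0,0,0,-1],[0,0,0,0,0,0,-1],[0,0,2,0,0,0,-1],[0,0,3,0,0,0,-1],[0,0,2,0,0,0,-1],[0,0,0,0,0,0,-1],[0,0,0,0,0,0,-1],[0,0,0,0,0,0,-1],[0,0,-2,0,0,0,-1],[0,0,-3,0,0,0,-1],[0,0,-2,0,0,0,-1],[0,0,0,0,0,0,-1],[0,0,0,0,0,0,-1],[0,0,-3,0,0,0,-1],[0,0,-3,0,0,0,-1]]}}

```text
time_s: 9.0
tcp_pos: [0.6179, 0.1976, 0.2952]
ee_rot: [0.385, -3.114, 0.002]
contact_force: [0.1, 0.3, 0.2]
grip_width: 0.159
gripper_force: 61.1
```

>>> {"fn": "move_arm", "kwargs": {"rows": [[0.66,-4.04,0,0,0,0,-1],[0.66,-4.04,0,0,0,0,-1],[0.66,-4.04,0,0,0,0,-1],[0.66,-4.04,0,0,0,0,-1],[0.66,-4.04,0,0,0,0,-1],[0.66,-4.04,0,0,0,0,-1],[0.66,-4.04,0,0,0,0,-1],[0.66,-4.04,0,0,0,0,-1],[0.66,-4.04,0,0,0,0,-1],[0.66,-4.04,0,0,0,0,-1],[0,0,0,0,0,0,-1],[0,0,0,0,0,0,-1]]}}

```text
time_s: 10.2
tcp_pos: [0.6526, -0.211, 0.2948]
ee_rot: [0.381, -3.116, -0.001]
contact_force: [-0.4, 0.8, -1.0]
grip_width: 0.155
gripper_force: 61.1
```

Run:
```python
from h import *
s=st();plan([([.6528,-.2090,.166],None)])
p,d=grab("side");print("cup",cup(p,d));Y=world("side",d)
t=s["tcp_pos"];h=cv2.cvtColor(p,cv2.COLOR_BGR2HSV)
m=(h[...,0]>20)&(h[...,0]<35)&(h[...,1]>120)&(np.hypot(Y[...,0]-t[0],Y[...,1]-t[1])<.05)&(Y[...,2]>.1)
A=Y[m];print("head",len(A),A.min(0),cyl(A,.014,t[:2]) if len(A)>5 else 0)
```

```text
{'time_s': np.float64(10.2), 'tcp_pos': array([ 0.653, -0.211,  0.295]), 'ee_rot': array([ 0.381, -3.116, -0.001]), 'joints': array([-0.03 ,  0.341,  0.192, -0.001, -1.424, -1.298]), 'contact_force': array([-0.357,  0.808, -1.011]), 'grip_width': np.float64(0.155), 'gripper_force': np.float64(61.097)}
turn [0. 0. 0.] or flipped [  0.   0. 180.] shift cm [-0.09  0.17 12.88]
cup (array([0.6232, 0.2007]), np.float64(0.0019496251449443857), 475)
head 98 [ 0.6462 -0.2171  0.144 ] (array([ 0.662 , -0.2033]), np.float64(0.0020964077186715925), 98)
```

>>> {"fn": "move_arm", "kwargs": {"rows": [[0,0.1,2,0,0,0,-1],[0,0,3,0,0,0,-1],[0,0,2,0,0,0,-1],[0,0,1,0,0,0,-1],[0,0,0,0,0,0,-1],[0,0,0,0,0,0,-1]]}}

```text
time_s: 10.85
tcp_pos: [0.6579, -0.2102, 0.2292]
ee_rot: [-0.39, 3.1, -0.014]
contact_force: [-6.3, 1.9, 43.1]
grip_width: 0.154
gripper_force: 79.0
```

Run:
```python
from h import *
s=st();p,d=grab("side")
cv2.imwrite("pics/s3.png",cv2.resize(p[100:200,300:400],None,fx=5,fy=5,interpolation=2))
```

```text
{'time_s': np.float64(10.85), 'tcp_pos': array([ 0.658, -0.21 ,  0.229]), 'ee_rot': array([-0.39 ,  3.1  , -0.014]), 'joints': array([-0.024,  0.358,  0.069,  0.007, -1.264, -1.299]), 'contact_force': array([-6.273,  1.935, 43.107]), 'grip_width': np.float64(0.154), 'gripper_force': np.float64(78.953)}
```

View pics/s3.png

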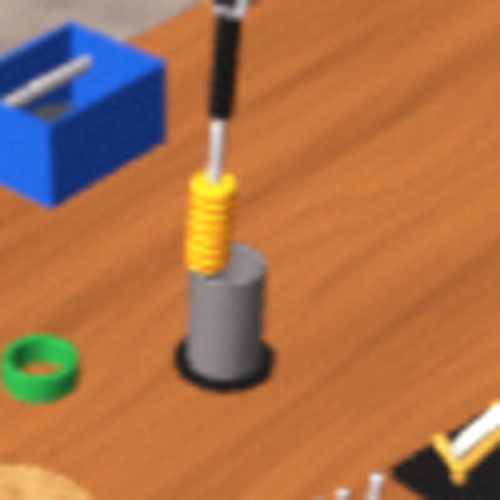

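The head is sitting on the holder's left rim (crop (210,270) against an opening centre of about (232,262)), so the brush leans in the grip. Lift and measure its axis.

>>> {"fn": "move_arm", "kwargs": {"rows": [[0,0,-2,0,0,0,-1],[0,0,-2,0,0,0,-1],[0,0,-2,0,0,0,-1],[0,0,0,0,0,0,-1],[0,0,0,0,0,0,-1]]}}

```text
time_s: 11.4
tcp_pos: [0.6531, -0.2075, 0.2765]
ee_rot: [-0.387, 3.117, 0.001]
contact_force: [1.1, 0.1, -2.0]
grip_width: 0.16
gripper_force: 70.4
```

```bash
cat >> h.py <<'E'
def brush(t):
    p,d=grab("side");X=world("side",d);h=cv2.cvtColor(p,cv2.COLOR_BGR2HSV)
    near=(np.hypot(X[...,0]-t[0],X[...,1]-t[1])<.06)
    m=(h[...,0]>18)&(h[...,0]<36)&(h[...,1]>120)&near&(X[...,2]>.085)&(X[...,2]<t[2]-.05)
    H=X[m];v=np.array([.70,-.715,0])
    hd=(h[...,2]<75)&near&(X[...,2]<t[2]-.002)&(X[...,2]>t[2]-.06)&(np.hypot(X[...,0]-t[0],X[...,1]-t[1])<.03)
    B=X[hd]
    a=cyl(H,.014,t[:2]);b=cyl(B,.008,t[:2])
    print("tcp",np.round(t,4),"head",a,"z",np.median(H[:,2]),H[:,2].min(),"handle",b,"z",np.median(B[:,2]),B[:,2].min())
    lo=H[H[:,2]<np.median(H[:,2])];hi=H[H[:,2]>np.median(H[:,2])];print("lo",cyl(lo,.014,t[:2])[0],"hi",cyl(hi,.014,t[:2])[0])
    return p,X
E
python3 - <<'E'
from h import *
s=st();p,X=brush(s["tcp_pos"])
A=X[(np.hypot(X[...,0]-.655,X[...,1]+.206)<.04)&(X[...,2]>.076)&(X[...,2]<.084)];print("rim",A.min(0),A.max(0),len(A))
px=[(300+232/5,100+262/5)];print("rim center ray",ray("side",px,.08))
cv2.imwrite("pics/s4.png",cv2.resize(p[60:200,290:400],None,fx=4,fy=4,interpolation=2))
E
```

```text
{'time_s': np.float64(11.4), 'tcp_pos': array([ 0.653, -0.208,  0.276]), 'ee_rot': array([-0.387,  3.117,  0.001]), 'joints': array([-0.024,  0.343,  0.155, -0.001, -1.382, -1.299]), 'contact_force': array([ 1.116,  0.147, -2.001]), 'grip_width': np.float64(0.16), 'gripper_force': np.float64(70.366)}
tcp [ 0.6531 -0.2075  0.2765] head (array([ 0.664 , -0.2015]), np.float64(0.002156980376813949), 120) z 0.16867154957061692 0.12748633342005733 handle (array([ 0.661, -0.204]), np.float64(0.0012067964565062967), 52) z 0.254782855093682 0.23483725875574912
lo [ 0.6637 -0.2016] hi [ 0.6642 -0.2014]
rim [ 0.6248 -0.23    0.0762] [ 0.6747 -0.1796  0.0829] 66
rim center ray [[ 0.6491 -0.208   0.08  ]]
```

View pics/s4.png

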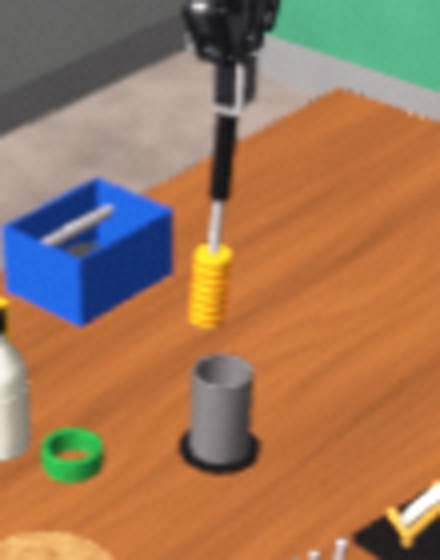

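The head is about 14 mm off in +x, on the far side of the holder opening at crop (222,370). Shift it and lower again, stopping once partway to check.

>>> {"fn": "move_arm", "kwargs": {"rows": [[1.4,-0.15,0,0,0,0,-1],[0,0,2,0,0,0,-1],[0,0,2,0,0,0,-1],[0,0,1,0,0,0,-1],[0,0,0.5,0,0,0,-1],[0,0,0.5,0,0,0,-1],[0,0,0,0,0,0,-1]]}}

```text
time_s: 12.15
tcp_pos: [0.6397, -0.2138, 0.2161]
ee_rot: [0.385, -3.118, -0.0]
contact_force: [-0.2, -0.7, -0.0]
grip_width: 0.157
gripper_force: 70.3
```

Run:
```python
from h import *
s=st();p,X=brush(s["tcp_pos"])
```

```text
{'time_s': np.float64(12.15), 'tcp_pos': array([ 0.64 , -0.214,  0.216]), 'ee_rot': array([ 0.385, -3.118, -0.   ]), 'joints': array([-0.034,  0.351,  0.031, -0.   , -1.252, -1.291]), 'contact_force': array([-0.208, -0.663, -0.022]), 'grip_width': np.float64(0.157), 'gripper_force': np.float64(70.296)}
tcp [ 0.6397 -0.2138  0.2161] head (array([ 0.6499, -0.2085]), np.float64(0.0021962172286927994), 88) z 0.11298666173154848 0.08574835735668718 handle (array([ 0.6472, -0.2085]), np.float64(0.0014220090478149678), 45) z 0.19408087681456077 0.17441919878812928
lo [ 0.6493 -0.2084] hi [ 0.6506 -0.2088]
```

No contact force and the head is centred at (0.650,-0.2085). Lower, release and back off upwards.

>>> {"fn": "move_arm", "kwargs": {"rows": [[0,0,2,0,0,0,-1],[0,0,2,0,0,0,-1],[0,0,1,0,0,0,-1],[0,0,0.5,0,0,0,-1],[0,0,0,0,0,0,-1],[0,0,0,0,0,0,-0.3],[0,0,0,0,0,0,0.1],[0,0,0,0,0,0,0.1],[0,0,0,0,0,0,0.1],[0,0,-2,0,0,0,0.1],[0,0,-4,0,0,0,0.1],[0,0,-4,0,0,0,0.1],[0,0,-4,0,0,0,0.1],[0,0,0,0,0,0,1]]}}

```text
time_s: 13.6
tcp_pos: [0.6421, -0.2149, 0.3089]
ee_rot: [-0.384, 3.108, -0.006]
contact_force: [0.3, -0.7, 0.2]
grip_width: 0.703
gripper_force: 0.0
```

Run:
```python
from h import *
s=st()
p,d=grab("side");X=world("side",d);h=cv2.cvtColor(p,cv2.COLOR_BGR2HSV)
B=X[(h[...,2]<75)&(np.hypot(X[...,0]-.65,X[...,1]+.207)<.05)&(X[...,2]>.1)&(X[...,2]<.215)]
for z in(.12,.15,.19):
    a=B[abs(B[:,2]-z)<.012];print(z,len(a),cyl(a,.008,[.652,-.208])[0] if len(a)>4 else a)
print(B[:,2].max());c=cup(p,d);print("cup",c)
plan([(np.r_[.646,.0155,.30],None),(np.r_[c[0],.30],None)])
```

```text
{'time_s': np.float64(13.6), 'tcp_pos': array([ 0.642, -0.215,  0.309]), 'ee_rot': array([-0.384,  3.108, -0.006]), 'joints': array([-0.034,  0.313,  0.182,  0.002, -1.429, -1.291]), 'contact_force': array([ 0.26 , -0.651,  0.204]), 'grip_width': np.float64(0.703), 'gripper_force': np.float64(0.0)}
0.12 18 [ 0.6549 -0.2033]
0.15 27 [ 0.6534 -0.2035]
0.19 28 [ 0.6542 -0.2036]
0.2078382830291865
cup (array([0.6232, 0.2007]), np.float64(0.002013835013659549), 481)
turn [0. 0. 0.] or flipped [  0.   0. 180.] shift cm [-6.06 22.16  0.52]
turn [0. 0. 0.] or flipped [  0.   0. 180.] shift cm [-2.3  18.52 -0.03]
```

The brush is back upright, with its top at 0.208 m. Now the cup.

>>> {"fn": "move_arm", "kwargs": {"rows": [[-0.84,4.05,0,0,0,0,1],[-0.84,4.05,0,0,0,0,1],[-0.84,4.05,0,0,0,0,1],[-0.84,4.05,0,0,0,0,1],[-0.84,4.05,0,0,0,0,1],[-0.84,4.05,0,0,0,0,1],[-0.84,4.05,0,0,0,0,1],[-0.84,4.05,0,0,0,0,1],[-0.84,4.05,0,0,0,0,1],[-0.84,4.05,0,0,0,0,1],[0,0,4,0,0,0,1],[0,0,4,0,0,0,1],[0,0,4,0,0,0,1],[0,0,2,0,0,0,1],[0,0,0,0,0,0,1],[0,0,0,0,0,0,1]]}}

```text
time_s: 15.25
tcp_pos: [0.6228, 0.1993, 0.1615]
ee_rot: [0.385, -3.117, 0.001]
contact_force: [-0.2, 0.8, 1.3]
grip_width: 0.997
gripper_force: 0.0
```

Run:
```python
from h import *
s=st();p,d=grab("side");c=cup(p,d);print(c)
plan([(np.r_[c[0]-[0,.0025],.036],None)])
```

```text
{'time_s': np.float64(15.25), 'tcp_pos': array([0.623, 0.199, 0.161]), 'ee_rot': array([ 0.385, -3.117,  0.001]), 'joints': array([ 0.608,  0.351, -0.095,  0.001, -1.125, -1.933]), 'contact_force': array([-0.161,  0.788,  1.273]), 'grip_width': np.float64(0.997), 'gripper_force': np.float64(0.0)}
(array([0.6231, 0.2008]), np.float64(0.0018598073241248134), 484)
turn [0. 0. 0.] or flipped [  0.   0. 180.] shift cm [ 0.08 -0.12 12.66]
```

>>> {"fn": "move_arm", "kwargs": {"rows": [[0,-0.1,3,0,0,0,1],[0,0,3,0,0,0,1],[0,0,3,0,0,0,1],[0,0,2,0,0,0,1],[0,0,1.4,0,0,0,1],[0,0,0,0,0,0,1],[0,0,0,0,0,0,-0.2],[0,0,0,0,0,0,-0.2],[0,0,0,0,0,0,-0.2],[0,0,0,0,0,0,-0.2],[0,0,0,0,0,0,-0.2],[0,0,-1,0,0,0,-0.2],[0,0,-2,0,0,0,-0.2],[0,0,-2,0,0,0,-0.2],[0,0,-1,0,0,0,-0.2],[0,0,0,0,0,0,-0.2]], "grip_force": 40}}

```text
time_s: 16.9
tcp_pos: [0.6239, 0.199, 0.0996]
ee_rot: [-0.385, 3.115, 0.002]
contact_force: [-0.3, 0.1, -1.3]
grip_width: 0.686
gripper_force: 43.5
```

Run:
```python
from h import *
s=st();p,d=grab("side");Y=world("side",d);h=cv2.cvtColor(p,cv2.COLOR_BGR2HSV);t=s["tcp_pos"]
m=(h[...,0]>100)&(h[...,0]<130)&(h[...,1]>120)&(np.hypot(Y[...,0]-t[0],Y[...,1]-t[1])<.06)
P=Y[m];z=np.percentile(P[:,2],[1,99]);c=cyl(P,.03,t[:2])[0];print(c,z)
plan([(t+np.r_[np.array([.6455,.0153])-c,0],None)])
```

```text
{'time_s': np.float64(16.9), 'tcp_pos': array([0.624, 0.199, 0.1  ]), 'ee_rot': array([-0.385,  3.115,  0.002]), 'joints': array([ 0.606,  0.401, -0.171,  0.   , -0.995, -1.931]), 'contact_force': array([-0.265,  0.122, -1.306]), 'grip_width': np.float64(0.686), 'gripper_force': np.float64(43.506)}
[0.6243 0.2007] [0.0646 0.1848]
turn [0. 0. 0.] or flipped [  0.   0. 180.] shift cm [  2.37 -18.49  -0.17]
```

>>> {"fn": "move_arm", "kwargs": {"rows": [[0.47,-3.7,0,0,0,0,-0.2],[0.47,-3.7,0,0,0,0,-0.2],[0.47,-3.7,0,0,0,0,-0.2],[0.47,-3.7,0,0,0,0,-0.2],[0.47,-3.7,0,0,0,0,-0.2],[0,0,0,0,0,0,-0.2],[0,0,2,0,0,0,-0.2],[0,0,2,0,0,0,-0.2],[0,0,1,0,0,0,-0.2],[0,0,0.6,0,0,0,-0.2],[0,0,0.1,0,0,0,-0.2],[0,0,0,0,0,0,-0.2]]}}

```text
time_s: 18.15
tcp_pos: [0.646, 0.0136, 0.0433]
ee_rot: [-0.387, 3.115, -0.001]
contact_force: [-5.8, 0.2, 17.1]
grip_width: 0.688
gripper_force: 45.5
```

Run:
```python
from h import *
s=st();p,d=grab("side");Y=world("side",d);h=cv2.cvtColor(p,cv2.COLOR_BGR2HSV);t=s["tcp_pos"]
m=(h[...,0]>100)&(h[...,0]<130)&(h[...,1]>120)&(np.hypot(Y[...,0]-t[0],Y[...,1]-t[1])<.06)&(Y[...,2]<.1)
P=Y[m];print(cyl(P,.03,t[:2])[0],np.percentile(P[:,2],[1,99]))
```

```text
{'time_s': np.float64(18.15), 'tcp_pos': array([0.646, 0.014, 0.043]), 'ee_rot': array([-0.387,  3.115, -0.001]), 'joints': array([ 0.323,  0.446, -0.248,  0.001, -0.875, -1.648]), 'contact_force': array([-5.776,  0.225, 17.051]), 'grip_width': np.float64(0.688), 'gripper_force': np.float64(45.454)}
[0.6455 0.0148] [0.0092 0.0915]
```

The cup is seated on the mat at (0.6455,0.0148). Release it, go up, and plan the plates.

>>> {"fn": "move_arm", "kwargs": {"rows": [[0,0,-0.1,0,0,0,-0.2],[0,0,0,0,0,0,0.5],[0,0,0,0,0,0,1],[0,0,0,0,0,0,1],[0,0,0,0,0,0,1],[0,0,-3,0,0,0,1],[0,0,-4,0,0,0,1],[0,0,-4,0,0,0,1],[0,0,-4,0,0,0,1],[0,0,-4,0,0,0,1],[0,0,-4,0,0,0,0],[0,0,0,0,0,0,-0.3]]}}

```text
time_s: 19.4
tcp_pos: [0.648, 0.0133, 0.2783]
ee_rot: [-0.385, 3.108, -0.0]
contact_force: [0.3, 0.4, -1.2]
grip_width: 0.694
gripper_force: 0.0
```

```bash
cat >> h.py <<'E'
PL={"A":([.447,.321,.064],[.844,.140,.518]),"B":([.463,.224,.064],[.843,.146,.518]),"C":([.442,-.221,.065],[.844,-.124,.522]),"D":([.428,-.318,.064],[.849,-.129,.513])}
RC=np.array([.4716,-.022]);RY=np.array([np.sin(np.radians(14.6)),np.cos(np.radians(14.6))])
def plate(k):
    m,n=map(np.array,PL[k]);n=n/np.linalg.norm(n);t=np.array([0,0,1])-n*n[2];t/=np.linalg.norm(t)
    c=m-.0045*t-.004*n+[0,-.002,0];return c,n,t,Rt(-t,-n)
def slot(i): return np.r_[RC+RY*.042*(i-2)+[0,-.002],.0506]
RR=Rt([0,0,-1],np.r_[-RY,0])
E
python3 - <<'E'
from h import *
s=st();t0=s["tcp_pos"]
for k in "BACD":
    c,n,t,Q=plate(k);print(k,"c",c,"approach",c+.084*t,"grasp",c+.014*t)
for i in range(5):print(i,slot(i))
c,n,t,Q=plate("B")
V=Rt([0,0,-1],-n)   # yaw only
plan([(t0,V),(t0,Q),(c+.094*t,None),(c+.014*t,None)])
p,d=grab("side");print(cup(p,d))
E
```

```text
{'time_s': np.float64(19.4), 'tcp_pos': array([0.648, 0.013, 0.278]), 'ee_rot': array([-0.385,  3.108, -0.   ]), 'joints': array([ 0.322,  0.272,  0.058,  0.002, -1.347, -1.647]), 'contact_force': array([ 0.292,  0.351, -1.195]), 'grip_width': np.float64(0.694), 'gripper_force': np.float64(0.0)}
B c [0.4619 0.2218 0.0581] approach [0.4191 0.2144 0.1299] grasp [0.4548 0.2206 0.0701]
A c [0.4459 0.3188 0.0581] approach [0.403  0.3117 0.1299] grasp [0.4388 0.3176 0.0701]
C c [ 0.4409 -0.2228  0.0591] approach [ 0.3976 -0.2165  0.1307] grasp [ 0.4337 -0.2218  0.071 ]
D c [ 0.4269 -0.3198  0.0581] approach [ 0.3843 -0.3134  0.1302] grasp [ 0.4198 -0.3188  0.0701]
0 [ 0.4504 -0.1053  0.0506]
1 [ 0.461  -0.0646  0.0506]
2 [ 0.4716 -0.024   0.0506]
3 [0.4822 0.0166 0.0506]
4 [0.4928 0.0573 0.0506]
turn [ -0.5   0.4 -85.7] or flipped [ 0.4  0.5 94.3] shift cm [0. 0. 0.]
turn [31.2  0.  -0. ] or flipped [  0.  -48.4 173.4] shift cm [0. 0. 0.]
turn [0. 0. 0.] or flipped [  0.   0. 180.] shift cm [-23.72  24.04   1.78]
turn [0. 0. 0.] or flipped [  0.   0. 180.] shift cm [-0. -0.  8.]
(array([0.6447, 0.0149]), np.float64(0.0018266699149773996), 369)
```

>>> {"fn": "move_arm", "kwargs": {"rows": [[0,0,0,0,0,-8.57,-0.3],[0,0,0,0,0,-8.57,-0.3],[0,0,0,0,0,-8.57,-0.3],[0,0,0,0,0,-8.57,-0.3],[0,0,0,0,0,-8.57,-0.3],[0,0,0,0,0,-8.57,-0.3],[0,0,0,0,0,-8.57,-0.3],[0,0,0,0,0,-8.57,-0.3],[0,0,0,0,0,-8.57,-0.3],[0,0,0,0,0,-8.57,-0.3],[0,0,0,7.8,0,0,-0.3],[0,0,0,7.8,0,0,-0.3],[0,0,0,7.8,0,0,-0.3],[0,0,0,7.8,0,0,-0.3]]}}

```text
time_s: 20.85
tcp_pos: [0.645, 0.0138, 0.2715]
ee_rot: [-2.05, 1.726, -0.484]
contact_force: [0.9, -1.9, -0.3]
grip_width: 0.349
gripper_force: 0.0
```

>>> {"fn": "move_arm", "kwargs": {"rows": [[-2.64,2.67,0,0,0,0,-0.3],[-2.64,2.67,0,0,0,0,-0.3],[-2.64,2.67,0,0,0,0,-0.3],[-2.64,2.67,0,0,0,0,-0.3],[-2.64,2.67,0,0,0,0,-0.3],[-2.64,2.67,0,0,0,0,-0.3],[-2.64,2.67,0,0,0,0,-0.3],[-2.64,2.67,0,0,0,0,-0.3],[-2.64,2.67,0,0,0,0,-0.3],[0,0,0,0,0,0,-0.3]]}}

```text
time_s: 21.85
tcp_pos: [0.4177, 0.2238, 0.1924]
ee_rot: [-2.105, 1.762, -0.428]
contact_force: [-0.6, 0.5, -0.7]
grip_width: 0.348
gripper_force: 0.0
```

Run:
```python
from h import *
s=st();c,n,t,Q=plate("B")
plan([(c+.094*t,Q),(c+.014*t,None)])
p,d=grab("top");X=world("top",d);h=cv2.cvtColor(p,cv2.COLOR_BGR2HSV)
cv2.imwrite("pics/t1.png",cv2.resize(p[150:290,180:360],None,fx=4,fy=4,interpolation=2))
```

```text
{'time_s': np.float64(21.85), 'tcp_pos': array([0.418, 0.224, 0.192]), 'ee_rot': array([-2.105,  1.762, -0.428]), 'joints': array([ 1.194, -0.261, -1.017,  0.681, -0.668, -1.529]), 'contact_force': array([-0.558,  0.513, -0.651]), 'grip_width': np.float64(0.348), 'gripper_force': np.float64(0.0)}
turn [3.9 0.1 0.3] or flipped [  -0.2    6.1 -179.6] shift cm [0.96 3.26 4.33]
turn [0. 0. 0.] or flipped [  0.   0. 180.] shift cm [-0. -0.  8.]
```

View pics/t1.png

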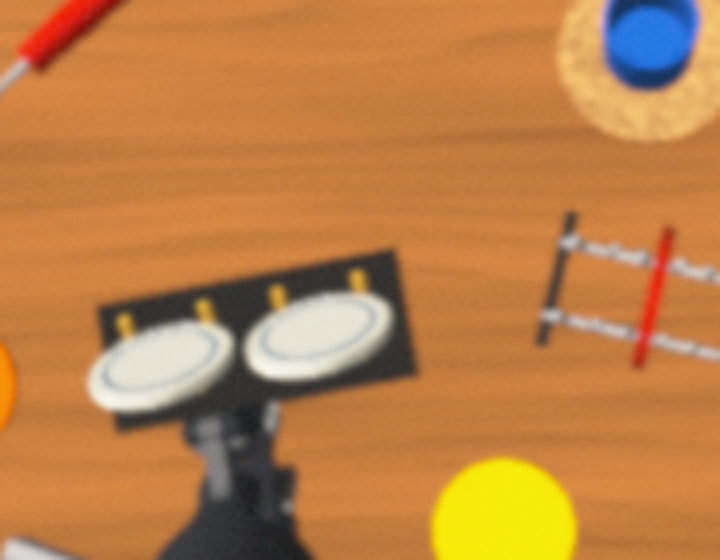

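The top view shows the gripper just behind plates A (crop (160,365)) and B (crop (318,335)), short of its target. Joint 3 is at its limit, so I'll fit the kinematics to find grasps it can reach.

```bash
cat > kin.py <<'E'
from h import *
D=[([-1.037,.359,.0115,0,-1.224,-.288],[.164,-.654,.202],[.385,-3.118,-.002]),
([-.017,.346,.21,-.001,-1.438,-1.304],[.6588,-.2024,.2998],[.391,-3.115,-.002]),
([-.028,.397,-.015,0,-1.157,-1.297],[.6528,-.2103,.1657],[-.385,3.116,-.001]),
([.603,.282,.108,0,-1.397,-1.926],[.6224,.1959,.2942],[.388,-3.117,0]),
([.603,.337,-.092,0,-1.14,-1.928],[.6206,.1941,.1718],[-.384,3.116,.001]),
([.606,.401,-.171,0,-.995,-1.931],[.6239,.199,.0996],[-.385,3.115,.002]),
([.323,.446,-.248,.001,-.875,-1.648],[.646,.0136,.0433],[-.387,3.115,-.001]),
([1.194,-.261,-1.017,.681,-.668,-1.529],[.4177,.2238,.1924],[-2.105,1.762,-.428])]
ry=lambda a:R.from_euler("y",a).as_matrix();rz=lambda a:R.from_euler("z",a).as_matrix();rx=lambda a:R.from_euler("x",a).as_matrix()
def fk(q,p):
    a1,h,L2,b,L3,d6,s4,s6,o6,o1=p
    A=rz(q[0]+o1);x=A@[a1,0,0]+[0,0,h];A=A@ry(q[1]);x=x+A@[0,0,L2];A=A@ry(-q[2]);x=x+A@[L3,0,b]
    A=A@rx(np.sign(s4)*q[3])@ry(-q[4]);x=x+A@[d6,0,0];A=A@rx(np.sign(s6)*q[5]+o6)@ry(np.pi/2)
    return x,A
def fit():
    best=None
    for s4 in(1,-1):
      for s6 in(1,-1):
       for o6 in(0,np.pi/2,np.pi,-np.pi/2):
        f=lambda v:np.concatenate([np.r_[(fk(q,[*v[:6],s4,s6,v[6],v[7]])[0]-x)*10,(R.from_matrix(fk(q,[*v[:6],s4,s6,v[6],v[7]])[1].T)*R.from_rotvec(r)).as_rotvec()] for q,x,r in D]+[(v[:6]-[.1,.4,.4,0,.4,.25])*.003])
        r=least_squares(f,[.1,.4,.4,0,.4,.25,o6,-.287])
        if best is None or r.cost<best[0]:best=(r.cost,[*r.x[:6],s4,s6,*r.x[6:]])
    return best
LO=np.array([-3.07,-1.43,-1.02,-3.03,-3.05,-3.03]);HI=np.array([3.07,2.12,1.25,1.67,0,3.03])
def ik(x,A,p,q0):
    def f(q):
        y,B=fk(q,p);return np.r_[(y-x)*5,(R.from_matrix(B.T@A)).as_rotvec()]
    best=None
    for g in (q0,[q0[0],0,-.6,0,-.6,q0[5]],[q0[0],-.5,-.9,.5,-.6,q0[5]],[q0[0],-.5,-.9,-.5,-.6,q0[5]]):
        r=least_squares(f,np.clip(g,LO+.01,HI-.01),bounds=(LO,HI))
        if best is None or r.cost<best.cost:best=r
    y,B=fk(best.x,p)
    return best.x,np.linalg.norm(y-x)*1000,np.degrees(np.linalg.norm(R.from_matrix(B.T@A).as_rotvec()))
E
python3 - <<'E'
from kin import *
c,p=fit();print(c,np.round(p,4));import json;json.dump([float(a) for a in p],open("kin.json","w"))
for q,x,r in D:
    y,B=fk(q,p);print(np.round((y-x)*1000,1),np.degrees(np.linalg.norm(R.from_matrix(B.T@R.from_rotvec(r).as_matrix()).as_rotvec())).round(2))
for k in"BACD":
    c,n,t,Q=plate(k)
    for phi in(-30,0,30):   # tool leaning sideways in plate plane
        Qp=R.from_rotvec(n*np.radians(phi)).as_matrix()@Q
        print(k,phi,[tuple(np.round(ik(c-Qp[:,2]*l+ (0 if phi==0 else 0),Qp,p,[np.arctan2(c[1],c[0])+.29,-.2,-1,0,-.6,-.5])[1:],1)) for l in(.014,.03,.05,.07,.09)])
for i in range(5):print(i,[tuple(np.round(ik(slot(i)+[0,0,.014+l],RR,p,[.3,.2,-.5,0,-1,1.])[1:],1)) for l in(0,.07)])
E
```

```text
0.24035727821218453 [ 0.1374  0.4249  0.4778 -0.0002  0.3931  0.5322 -1.     -1.     -1.8563
 -0.2895]
[-0.9 -0.4  3.9] 0.23
[ -3.5  -4.4 -11.2] 0.24
[-3.7 -3.  10. ] 0.23
[  2.9   6.8 -10.9] 0.22
[1.3 7.5 8.1] 0.2
[-0.2  5.3 20. ] 0.24
[ 0.1  7.6 28.8] 0.28
[ 10.2 -15.4 -48.7] 7.73
B -30 [(np.float64(0.0), np.float64(0.0)), (np.float64(0.0), np.float64(0.0)), (np.float64(0.0), np.float64(0.0)), (np.float64(0.0), np.float64(0.0)), (np.float64(0.0), np.float64(0.0))]
B 0 [(np.float64(12.9), np.float64(9.4)), (np.float64(12.8), np.float64(9.2)), (np.float64(12.5), np.float64(8.7)), (np.float64(11.9), np.float64(7.9)), (np.float64(11.1), np.float64(7.0))]
B 30 [(np.float64(12.7), np.float64(9.6)), (np.float64(12.8), np.float64(9.5)), (np.float64(12.8), np.float64(9.3)), (np.float64(12.6), np.float64(9.0)), (np.float64(12.2), np.float64(8.5))]
A -30 [(np.float64(0.0), np.float64(0.0)), (np.float64(0.0), np.float64(0.0)), (np.float64(0.0), np.float64(0.0)), (np.float64(0.0), np.float64(0.0)), (np.float64(0.0), np.float64(0.0))]
A 0 [(np.float64(5.3), np.float64(4.0)), (np.float64(5.1), np
[... 1137 characters left out ...]
float64(5.5), np.float64(4.0)), (np.float64(4.9), np.float64(3.6)), (np.float64(4.2), np.float64(2.9)), (np.float64(3.2), np.float64(2.2))]
D 30 [(np.float64(0.0), np.float64(0.0)), (np.float64(0.0), np.float64(0.0)), (np.float64(0.0), np.float64(0.0)), (np.float64(0.0), np.float64(0.0)), (np.float64(0.0), np.float64(0.0))]
0 [(np.float64(0.0), np.float64(0.0)), (np.float64(0.0), np.float64(0.0))]
1 [(np.float64(0.0), np.float64(0.0)), (np.float64(0.0), np.float64(0.0))]
2 [(np.float64(0.0), np.float64(0.0)), (np.float64(0.0), np.float64(0.0))]
3 [(np.float64(0.0), np.float64(0.0)), (np.float64(0.0), np.float64(0.0))]
4 [(np.float64(0.0), np.float64(0.0)), (np.float64(0.0), np.float64(0.0))]
```

```bash
python3 - <<'E'
import re
s=open("kin.py").read()
s=s.replace("s4,s6,o6,o1=p","s4,s6,o6,o1,bx=p").replace("x=x+A@[0,0,L2]","x=x+A@[bx,0,L2]")
s=s.replace("[*v[:6],s4,s6,v[6],v[7]]","[*v[:6],s4,s6,*v[6:]]").replace("o6,-.287])","o6,-.287,0])")
open("kin.py","w").write(s)
E
python3 - <<'E'
from kin import *
import kin
full=kin.D
s=readout.read_state();full[-1]=(list(s["joints"]),list(s["tcp_pos"]),list(s["ee_rot"]))
for dd in(full[:-1],full):
    kin.D=dd;c,p=fit();print(c,np.round(p,4))
    for q,x,r in full:
        y,B=fk(q,p);print(np.round((y-x)*1000,1),(B.T@R.from_rotvec(r).as_matrix()).diagonal().round(3))
E
```

```text
0.008406942636613278 [ 0.0231  1.4432  0.6184 -0.0119  0.466   1.6503 -1.     -1.      4.4198
 -0.2926  0.0007]
[-3.  -0.3 -0.1] [1. 1. 1.]
[-2.8 -5.7 -0.2] [1. 1. 1.]
[ 0.1 -6.5 -0.2] [1. 1. 1.]
[-1.3  3.4  0.2] [1. 1. 1.]
[-1.7  4.4 -0.1] [1. 1. 1.]
[0.8 3.5 0.3] [1. 1. 1.]
[-2.3  4.7  0.1] [1. 1. 1.]
[ 453.9 -159.3   53.4] [0.991 0.999 0.991]
0.026084464014300854 [-0.0218  0.416   0.4624  0.0324  0.4305  0.4861 -1.     -1.      4.4242
 -0.2921  0.1263]
[-2.6 -0.8  0.4] [1. 1. 1.]
[-7.8 -5.  -3.9] [1. 1. 1.]
[-5.6 -4.3 -0.8] [1. 1. 1.]
[3.8 5.3 2.1] [1. 1. 1.]
[4.1 6.6 3.2] [1. 1. 1.]
[0.4 3.6 1. ] [1. 1. 1.]
[-2.1  5.9 -1.1] [1. 1. 1.]
[ 0.  -1.3 -0.8] [0.991 0.999 0.991]
```

```bash
sed -i 's/o1,bx=p/o1,bx,e=p/; s/x=A@\[a1,0,0\]/x=A@[a1,e,0]/; s/o6,-.287,0\])/o6,0,0,-.19])/' kin.py
python3 - <<'E'
from kin import *
import kin,json
full=kin.D
s=readout.read_state();full[-1]=(list(s["joints"]),list(s["tcp_pos"]),list(s["ee_rot"]))
c,p=fit();print(c,np.round(p,4));json.dump([float(a) for a in p],open("kin.json","w"))
for q,x,r in full:
        y,B=fk(q,p);print(np.round((y-x)*1000,1),(B.T@R.from_rotvec(r).as_matrix()).diagonal().round(4))
for k in"BACD":
    c,n,t,Q=plate(k)
    for phi in(-40,-20,0,20,40):
        Qp=R.from_rotvec(n*np.radians(phi)).as_matrix()@Q
        print(k,phi,[tuple(float(a) for a in np.round(ik(c+t*.033-Qp[:,2]*(l-.033),Qp,p,[np.arctan2(c[1],c[0])+.29,-.2,-1,0,-.6,-.5])[1:],1)) for l in(.014,.05,.09)])
for i in range(5):print(i,[tuple(float(a) for a in np.round(ik(slot(i)+[0,0,.014+l],RR,p,[.3,.2,-.5,0,-1,1.])[1:],1)) for l in(0,.07)])
E
```

```text
0.011099735776719771 [-0.065   0.2508  0.4649  0.0308  0.4246  0.3142 -1.     -1.      4.6856
 -0.0271  0.1533 -0.1743]
[-0.3 -0.1  0.3] [1. 1. 1.]
[-6.4 -0.6 -5. ] [1. 1. 1.]
[-5.3 -0.  -1.5] [1. 1. 1.]
[5.1 3.7 3. ] [1. 1. 1.]
[5.1 4.3 4.2] [1. 1. 1.]
[0.9 1.1 1.2] [1. 1. 1.]
[-1.6  0.3 -1.3] [1. 1. 1.]
[ 0.4 -1.4 -1. ] [0.9999 1.     0.9999]
B -40 [(0.0, 0.0), (0.0, 0.0), (0.0, 0.0)]
B -20 [(0.0, 0.0), (0.0, 0.0), (0.0, 0.0)]
B 0 [(10.1, 4.4), (12.5, 5.6), (14.3, 6.4)]
B 20 [(16.3, 7.2), (19.4, 8.7), (21.9, 9.9)]
B 40 [(9.3, 4.1), (11.4, 5.1), (12.7, 5.7)]
A -40 [(0.0, 0.0), (0.0, 0.0), (0.0, 0.0)]
A -20 [(0.0, 0.0), (0.0, 0.0), (0.0, 0.0)]
A 0 [(0.0, 0.0), (0.0, 0.0), (0.0, 0.0)]
A 20 [(6.8, 5.8), (13.2, 5.8), (16.7, 7.4)]
A 40 [(10.3, 4.3), (14.2, 6.2), (17.4, 7.8)]
C -40 [(17.3, 7.7), (19.5, 8.8), (21.0, 9.4)]
C -20 [(22.9, 10.1), (25.9, 11.6), (28.5, 12.8)]
C 0 [(14.5, 6.5), (16.7, 7.5), (18.2, 8.2)]
C 20 [(0.0, 0.0), (0.0, 0.0), (0.0, 0.0)]
C 40 [(0.0, 0.0), (0.0, 0.0), (0.0, 0.0)]
D -40 [(16.0, 6.8), (19.8, 8.7), (23.0, 10.3)]
D -20 [(13.4, 5.7), (17.2, 7.6), (20.4, 9.1)]
D 0 [(0.0, 0.0), (0.0, 0.0), (1.2, 0.5)]
D 20 [(0.0, 0.0), (0.0, 0.0), (0.0, 0.0)]
D 40 [(0.0, 0.0), (0.0, 0.0), (0.0, 0.0)]
0 [(0.0, 0.0), (0.0, 0.0)]
1 [(0.0, 0.0), (0.0, 0.0)]
2 [(0.0, 0.0), (0.0, 0.0)]
3 [(0.0, 0.0), (0.0, 0.0)]
4 [(0.0, 0.0), (0.0, 0.0)]
```

The kinematic model now fits to about 6 mm. Leaning the tool 22° sideways within the plate plane brings all the plates into reach.

```bash
cat >> kin.py <<'E'
import json
G=.035;PH={"A":-22,"B":-22,"C":22,"D":22}
def grasp(k,l=0,dt=0):
    c,n,t,Q=plate(k);Qp=R.from_rotvec(n*np.radians(PH[k])).as_matrix()@Q
    return c+t*(G+l)+Qp[:,2]*.019,Qp
def place(k,i,up=0):
    # plate centre in tool frame
    c,n,t,Q=plate(k);x,Qp=grasp(k);o=Qp.T@(c-x)
    return slot(i)-RR@o+[0,0,up],RR
def check(w,p=None):
    p=p or json.load(open("kin.json"));q=np.array(readout.read_state()["joints"])
    for x,A in w:
        q2,e,a=ik(x,A,p,q);print("  ik",q2.round(2),round(e,1),round(a,1));q=q2
E
python3 - <<'E'
from kin import *
w=[grasp("B",.07),grasp("B")];print(w[0],w[1][0]);plan(w);check(w)
w=[place("B",4,.1),place("B",4)];print(w[1]);check(w)
for k in"ACD":check([grasp(k,.07),grasp(k)])
E
```

```text
(array([0.4185, 0.2071, 0.1328]), array([[-0.0329, -0.8429,  0.5371],
       [-0.9467, -0.146 , -0.2872],
       [ 0.3204, -0.5179, -0.7931]])) [0.4543 0.2133 0.0729]
turn [ 3.8 22.1  1. ] or flipped [ -34.3    6.  -175.6] shift cm [-0.44  3.28  5.16]
turn [0. 0. 0.] or flipped [  0.   0. 180.] shift cm [-2.62  0.    6.49]
  ik [ 1.36 -0.01 -0.99  0.8  -0.96 -1.9 ] 0.0 0.0
  ik [ 1.27  0.15 -0.94  0.93 -0.85 -1.98] 0.0 0.0
(array([0.5055, 0.054 , 0.0641]), array([[ 0.9677, -0.2521,  0.    ],
       [-0.2521, -0.9677,  0.    ],
       [ 0.    ,  0.    , -1.    ]]))
  ik [ 0.48  0.06 -0.57 -0.   -0.94  0.83] 0.0 0.0
  ik [ 0.48  0.19 -0.66 -0.   -0.72  0.83] 0.0 0.0
  ik [ 1.45  0.11 -0.79  0.72 -1.06 -1.88] 0.0 0.0
  ik [ 1.37  0.25 -0.76  0.8  -0.95 -1.93] 0.0 0.0
  ik [-0.42 -0.02 -1.01 -1.29 -0.55  1.52] 0.0 0.0
  ik [-0.39  0.14 -0.97 -1.52 -0.51  1.76] 0.0 0.0
  ik [-0.65  0.1  -0.8  -1.06 -0.7   1.46] 0.0 0.0
  ik [-0.61  0.24 -0.77 -1.2  -0.64  1.6 ] 0.0 0.0
```

>>> {"fn": "move_arm", "kwargs": {"rows": [[0,0,0,1.3,7.4,0.3,-0.3],[0,0,0,1.3,7.4,0.3,-0.3],[0,0,0,1.3,7.4,0.3,-0.3],[0,1,1.5,0,0,0,-0.3],[-0.4,1.2,1.8,0,0,0,-0.3],[0,1.1,1.8,0,0,0,-0.3],[0,0,0,0,0,0,-0.3],[0,0,0,0,0,0,-0.3]]}}

```text
time_s: 22.7
tcp_pos: [0.4223, 0.2127, 0.1438]
ee_rot: [-2.064, 1.958, -0.933]
contact_force: [0.1, 0.4, 0.6]
grip_width: 0.35
gripper_force: 0.0
```

Run:
```python
from kin import *
st();plan([grasp("B",.07),grasp("B")])
p,d=grab("top");cv2.imwrite("pics/t2.png",cv2.resize(p[170:290,180:320],None,fx=5,fy=5,interpolation=2))
```

```text
{'time_s': np.float64(22.7), 'tcp_pos': array([0.422, 0.213, 0.144]), 'ee_rot': array([-2.064,  1.958, -0.933]), 'joints': array([ 1.346,  0.042, -1.017,  0.813, -0.92 , -1.934]), 'contact_force': array([0.078, 0.44 , 0.602]), 'grip_width': np.float64(0.35), 'gripper_force': np.float64(0.0)}
turn [ 0.9 -0.9 -0.2] or flipped [ -1.4  -1.4 179.8] shift cm [0.2  0.97 0.83]
turn [0. 0. 0.] or flipped [  0.   0. 180.] shift cm [-2.62  0.    6.49]
```

View pics/t2.png

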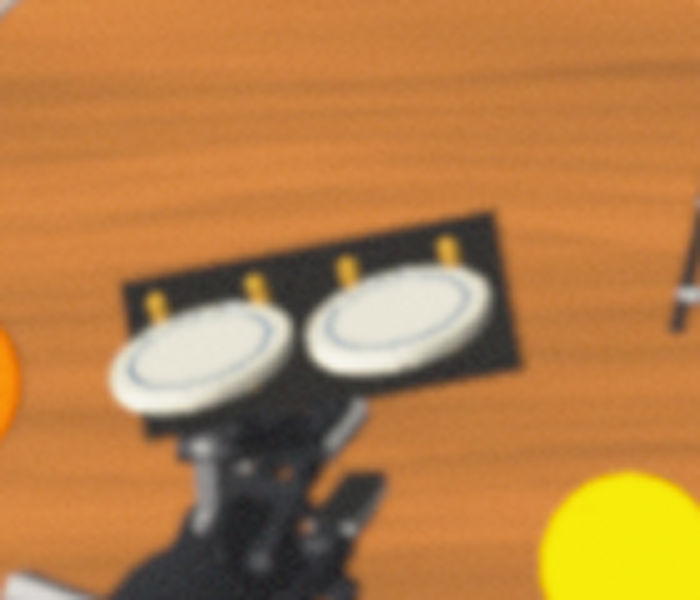

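The gripper is just behind and above plate B's top edge (crop (400,320)). Close in a little lower, where joint 3 has room, then check.

>>> {"fn": "move_arm", "kwargs": {"rows": [[-0.2,0.5,0.9,0.9,-0.9,0,-0.3],[-0.3,0.5,1.2,0,0,0,-0.3],[-0.25,0,1,0,0,0,-0.3],[0,0,0,0,0,0,-0.3],[0,0,0,0,0,0,-0.3]]}}

```text
time_s: 23.25
tcp_pos: [0.4344, 0.2247, 0.1257]
ee_rot: [-2.067, 1.961, -0.924]
contact_force: [-0.2, -0.8, 0.4]
grip_width: 0.35
gripper_force: 0.0
```

Run:
```python
from kin import *
st();plan([grasp("B",.045),grasp("B")])
```

```text
{'time_s': np.float64(23.25), 'tcp_pos': array([0.434, 0.225, 0.126]), 'ee_rot': array([-2.067,  1.961, -0.924]), 'joints': array([ 1.296,  0.094, -1.016,  0.871, -0.862, -1.961]), 'contact_force': array([-0.215, -0.848,  0.351]), 'grip_width': np.float64(0.35), 'gripper_force': np.float64(0.0)}
turn [ 1.2 -0.7 -0.2] or flipped [ -1.   -1.9 179.8] shift cm [1.01 1.22 1.41]
turn [0. 0. 0.] or flipped [  0.   0. 180.] shift cm [-1.69  0.    4.17]
```

Run:
```python
from kin import *
import kin
s=readout.read_state()
kin.D+=[([1.346,.042,-1.017,.813,-.92,-1.934],[.4223,.2127,.1438],[-2.064,1.958,-.933]),(list(s["joints"]),list(s["tcp_pos"]),list(s["ee_rot"])),
([.322,.272,.058,.002,-1.347,-1.647],[.648,.0133,.2783],[-.385,3.108,0]),([-.034,.351,.031,0,-1.252,-1.291],[.6397,-.2138,.2161],[.385,-3.118,0])]
open("kin.py","a").write("\nD+=%r\n"%[(list(map(float,a)),list(map(float,b)),list(map(float,c))) for a,b,c in kin.D[-4:]])
c,p=fit();print(c,np.round(p,3));json.dump([float(a) for a in p],open("kin.json","w"))
for q,x,r in kin.D:
    y,B=fk(q,p);print(np.round((y-x)*1000,1),end=" ")
for k in"BACD":
    for ph in(22,32,42):
        kin.PH[k]=np.sign(PH[k])*ph;print(k,ph);check([grasp(k,.06),grasp(k,.045),grasp(k)])
```

```text
0.09609729811016626 [-0.025  0.206  0.472  0.018  0.372  0.282 -1.    -1.     4.734  0.023
  0.155 -0.206]
[ 0.   0.9 -0.1] [ -7.2   0.7 -16.8] [-5.3  1.2  1.4] [ 3.9  2.9 -6.5] [5.  4.2 8.2] [ 2.7  2.3 12.5] [ 3.4  1.5 15.8] [ 1.2 -1.5 17.3] [ -1.4   3.9 -12.3] [  1.7 -13.8 -14.9] [ 5.9  2.4 -2.6] [-1.3  0.9 -1.9] B 22
  ik [ 1.33  0.06 -1.02  0.82 -0.9  -1.93] 2.8 1.1
  ik [ 1.31  0.09 -1.02  0.86 -0.87 -1.96] 2.0 0.8
  ik [ 1.26  0.2  -1.01  0.99 -0.8  -2.06] 0.0 0.0
B 32
  ik [ 1.35  0.14 -0.96  0.76 -1.06 -1.93] 0.0 0.0
  ik [ 1.33  0.17 -0.95  0.79 -1.03 -1.94] 0.0 0.0
  ik [ 1.28  0.28 -0.92  0.86 -0.97 -1.99] 0.0 0.0
B 42
  ik [ 1.35  0.23 -0.87  0.69 -1.22 -1.9 ] 0.0 0.0
  ik [ 1.33  0.26 -0.86  0.71 -1.19 -1.91] 0.0 0.0
  ik [ 1.28  0.36 -0.82  0.77 -1.14 -1.94] 0.0 0.0
A 22
  ik [ 1.42  0.15 -0.84  0.74 -1.   -1.92] 0.0 0.0
  ik [ 1.4   0.18 -0.84  0.76 -0.97 -1.93] 0.0 0.0
  ik [ 1.35  0.28 -0.81  0.83 -0.9  -1.97] 0.0 0.0
A 32
  ik [ 1.42  0.24 -0.74  0.67 -1.17 -1.87] 0.0 0.0
  ik [ 1.41  0.27 -0.74  0.69 -1.15 -1.88] 0.0 0.0
  ik [ 1.36  0.36 -0.71  0.74 -1.09 -1.91] 0
[... 412 characters left out ...]
68  1.8 ] 0.0 0.0
  ik [-0.41  0.27 -0.95 -1.61 -0.67  1.92] 0.0 0.0
C 42
  ik [-0.51  0.22 -0.89 -1.37 -0.89  1.74] 0.0 0.0
  ik [-0.51  0.26 -0.88 -1.39 -0.88  1.77] 0.0 0.0
  ik [-0.49  0.35 -0.85 -1.46 -0.87  1.85] 0.0 0.0
D 22
  ik [-0.58  0.14 -0.86 -1.23 -0.6   1.6 ] 0.0 0.0
  ik [-0.57  0.17 -0.86 -1.28 -0.59  1.65] 0.0 0.0
  ik [-0.55  0.27 -0.83 -1.4  -0.56  1.77] 0.0 0.0
D 32
  ik [-0.65  0.23 -0.76 -1.17 -0.82  1.6 ] 0.0 0.0
  ik [-0.65  0.26 -0.75 -1.2  -0.8   1.63] 0.0 0.0
  ik [-0.62  0.35 -0.73 -1.27 -0.77  1.71] 0.0 0.0
D 42
  ik [-0.71  0.32 -0.66 -1.13 -1.02  1.61] 0.0 0.0
  ik [-0.7   0.35 -0.65 -1.14 -1.01  1.62] 0.0 0.0
  ik [-0.68  0.43 -0.62 -1.19 -0.98  1.68] 0.0 0.0
```

```bash
cat >> kin.py <<'E'
PH={"A":-28,"B":-40,"C":40,"D":28}
def place(k,i,up=0,sg=None):
    c,n,t,Q=plate(k);x,Qp=grasp(k);ry3=np.r_[RY,0];sg=sg or (-1 if k in"AB" else 1)
    F=np.c_[n,t,np.cross(n,t)];u=np.array([0,0,1.]);E=np.c_[sg*ry3,u,np.cross(sg*ry3,u)]
    M=E@F.T;return slot(i)+M@(x-c)+[0,0,up],M@Qp
def mid(k,l,z):  # above the easel, pulled out
    x,Q=grasp(k,l);return np.r_[x[:2],z],Q
E
python3 - <<'E'
from kin import *
for k,i in(("A",4),("B",2),("D",0),("C",1)):
    print(k);check([grasp(k,.06),grasp(k),grasp(k,.09)]);w=[place(k,i,.1),place(k,i)];print(w[1][0],"toolz",w[1][1][:,2]);check(w)
s=readout.read_state();t=s["tcp_pos"]
plan([(t+[0,0,.06],None),grasp("A",.06),grasp("A")])
E
```

```text
A
  ik [ 1.43  0.2  -0.78  0.7  -1.1  -1.89] 0.0 0.0
  ik [ 1.36  0.32 -0.75  0.77 -1.01 -1.93] 0.0 0.0
  ik [ 1.46  0.14 -0.79  0.66 -1.15 -1.87] 0.0 0.0
[0.4841 0.0595 0.0688] toolz [-0.4543  0.1183 -0.8829]
  ik [ 0.36  0.3  -0.3  -0.29 -1.38 -2.07] 0.0 0.0
  ik [ 0.36  0.42 -0.39 -0.31 -1.18 -2.01] 0.0 0.0
B
  ik [ 1.35  0.21 -0.89  0.71 -1.18 -1.91] 0.0 0.0
  ik [ 1.28  0.34 -0.84  0.78 -1.1  -1.95] 0.0 0.0
  ik [ 1.39  0.15 -0.9   0.67 -1.23 -1.88] 0.0 0.0
[ 0.4598 -0.0209  0.071 ] toolz [-0.622  0.162 -0.766]
  ik [ 0.2   0.38 -0.25 -0.3  -1.59 -1.93] 0.0 0.0
  ik [ 0.2   0.5  -0.32 -0.3  -1.4  -1.87] 0.0 0.0
D
  ik [-0.63  0.19 -0.8  -1.19 -0.73  1.6 ] 0.0 0.0
  ik [-0.6   0.31 -0.77 -1.31 -0.69  1.73] 0.0 0.0
  ik [-0.64  0.13 -0.8  -1.13 -0.76  1.53] 0.0 0.0
[ 0.4418 -0.103   0.0688] toolz [-0.4543  0.1183 -0.8829]
  ik [ 0.1   0.25 -0.4  -0.18 -1.39  1.29] 0.0 0.0
  ik [ 0.1   0.38 -0.48 -0.19 -1.18  1.33] 0.0 0.0
C
  ik [-0.5   0.2  -0.91 -1.39 -0.85  1.74] 0.0 0.0
  ik [-0.48  0.34 -0.87 -1.49 -0.83  1.86] 0.0 0.0
  ik [-0.51  0.14 -0.92 -1.33 -0.87  1.67] 0.0 0.0
[ 0.4492 -0.0616  0.071 ] toolz [-0.622  0.162 -0.766]
  ik [ 0.14  0.37 -0.26 -0.26 -1.6   1.26] 0.0 0.0
  ik [ 0.14  0.49 -0.33 -0.27 -1.4   1.31] 0.0 0.0
turn [0. 0. 0.] or flipped [  0.   0. 180.] shift cm [ 1.97 -3.01 -4.8 ]
turn [1.1 5.5 0.2] or flipped [  -8.7    1.7 -179.6] shift cm [-9.35  4.32  0.11]
turn [0. 0. 0.] or flipped [  0.   0. 180.] shift cm [-2.82 -0.    5.3 ]
```

>>> {"fn": "move_arm", "kwargs": {"rows": [[0,0,-1,0.5,2.8,0,-0.3],[0,0,-1.5,0.5,2.7,0,-0.3],[0,0,-2.2,0,0,0,-0.3],[-2,0.3,0,0,0,0,-0.3],[-2,0.4,0,0,0,0,-0.3],[-2,0.4,0,0,0,0,-0.3],[-1.3,0.3,0,0,0,0,-0.3],[0,0,0,0,0,0,-0.3],[0,0,0,0,0,0,-0.3]]}}

```text
time_s: 24.15
tcp_pos: [0.4043, 0.3058, 0.1258]
ee_rot: [-2.05, 1.991, -1.055]
contact_force: [-0.4, -1.2, -0.3]
grip_width: 0.349
gripper_force: 0.0
```

Run:
```python
from kin import *
st();plan([grasp("A",.06),grasp("A")])
```

```text
{'time_s': np.float64(24.15), 'tcp_pos': array([0.404, 0.306, 0.126]), 'ee_rot': array([-2.05 ,  1.991, -1.055]), 'joints': array([ 1.47 ,  0.253, -0.832,  0.717, -1.031, -1.991]), 'contact_force': array([-0.384, -1.221, -0.291]), 'grip_width': np.float64(0.349), 'gripper_force': np.float64(0.0)}
turn [0.  0.1 0.2] or flipped [  -0.1    0.1 -179.8] shift cm [ 0.16 -0.18  0.32]
turn [0. 0. 0.] or flipped [  0.   0. 180.] shift cm [-2.82 -0.    5.3 ]
```

>>> {"fn": "move_arm", "kwargs": {"rows": [[0,-0.18,0.8,0,0,0,-0.3],[-0.66,0,1.2,0,0,0,-0.3],[-0.7,0,1.2,0,0,0,-0.3],[-0.7,0,1.2,0,0,0,-0.3],[-0.6,0,1.2,0,0,0,-0.3],[0,0,0,0,0,0,-0.3],[0,0,0,0,0,0,-0.3]]}}

```text
time_s: 24.85
tcp_pos: [0.4382, 0.3083, 0.0735]
ee_rot: [-2.049, 1.992, -1.055]
contact_force: [-0.3, -0.2, -0.5]
grip_width: 0.353
gripper_force: 0.0
```

>>> {"fn": "move_arm", "kwargs": {"rows": [[0,0,0,0,0,0,-1],[0,0,0,0,0,0,-1],[0,0,0,0,0,0,-1],[0,0,0,0,0,0,-1],[0,0,0,0,0,0,-1]]}}

```text
time_s: 25.35
tcp_pos: [0.4378, 0.3096, 0.074]
ee_rot: [-2.049, 1.99, -1.053]
contact_force: [0.1, 0.5, 1.7]
grip_width: 0.001
gripper_force: 0.7
```

Run:
```python
from kin import *
st();plan([grasp("A"),grasp("A",.08)])
```

```text
{'time_s': np.float64(25.35), 'tcp_pos': array([0.438, 0.31 , 0.074]), 'ee_rot': array([-2.049,  1.99 , -1.053]), 'joints': array([ 1.363,  0.349, -0.872,  0.862, -0.903, -2.073]), 'contact_force': array([0.08 , 0.473, 1.717]), 'grip_width': np.float64(0.001), 'gripper_force': np.float64(0.663)}
turn [0.  0.2 0.2] or flipped [  -0.3    0.  -179.8] shift cm [0.09 0.01 0.08]
turn [0. 0. 0.] or flipped [  0.   0. 180.] shift cm [ 3.76 -0.   -7.06]
```

The gripper shut fully, so it missed. Look.

Run:
```python
from kin import *
p,d=grab("side");q,e=grab("top")
a=cv2.resize(p[230:340,220:340],(400,366),interpolation=2);b=cv2.resize(q[200:290,185:290],(400,343),interpolation=2)
o=np.zeros((366,800,3),np.uint8);o[:,:400]=a;o[:343,400:]=b
cv2.imwrite("pics/m1.png",o)
print(proj("side",[[.438,.31,.074],plate("A")[0]]),proj("top",[[.438,.31,.074],plate("A")[0]]))
X=world("top",e);h=cv2.cvtColor(q,cv2.COLOR_BGR2HSV);m=(h[...,1]<60)&(h[...,2]>120)
for k in"AB":
    c=plate(k)[0];P=X[m&(np.linalg.norm(X-c,axis=-1)<.055)];P=P[~np.isnan(P[:,0])];g=P.mean(0);v=np.linalg.svd(P-g)[2][2];print(k,len(P),g,v,P.min(0),P.max(0))
```

```text
[[271.7881 287.487 ]
 [267.2643 292.0662]] [[223.2068 244.7142]
 [221.4049 241.5561]]
A 662 [0.4519 0.3211 0.0623] [-0.7473 -0.1179 -0.6539] [0.4208 0.2663 0.0218] [0.4831 0.3679 0.1096]
B 559 [0.4635 0.2228 0.0636] [-0.8399 -0.1391 -0.5246] [0.438  0.1801 0.0105] [0.4904 0.2679 0.0975]
```

View pics/m1.png

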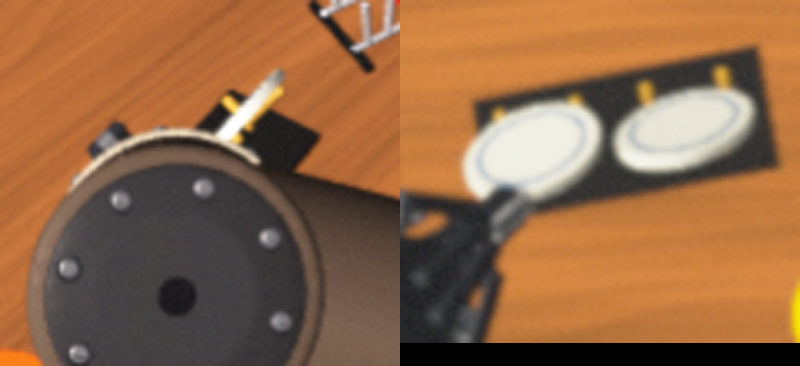

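>>> {"fn": "move_arm", "kwargs": {"rows": [[0.6,0,-1.2,0,0,0,-1],[0.7,0,-1.2,0,0,0,-1],[0.7,0,-1.2,0,0,0,-1],[0.7,0,-1.6,0,0,0,-1],[1,0,-1.6,0,0,0,-1],[1,0,-1.6,0,0,0,-1],[0,0,0,0,0,0,-1]]}}

```text
time_s: 26.15
tcp_pos: [0.3887, 0.2998, 0.1575]
ee_rot: [-2.049, 1.989, -1.05]
contact_force: [-0.3, 0.4, 0.0]
grip_width: 0.001
gripper_force: 0.0
```

```bash
cat >> kin.py <<'E'
def meas(ks,n=1):
    q,e=grab("top");X=world("top",e);h=cv2.cvtColor(q,cv2.COLOR_BGR2HSV);m=(h[...,1]<60)&(h[...,2]>130)
    for k in ks:
        c=plate(k)[0];P=X[m&(np.linalg.norm(X-c,axis=-1)<.058)];P=P[~np.isnan(P[:,0])]
        g=np.median(P,0)
        for _ in range(4):
            g=P.mean(0);v=np.linalg.svd(P-g)[2][2];v*=np.sign(v[2]);r=(P-g)@v;P=P[abs(r)<max(.004,2*r.std())]
        t=np.array([0,0,1])-v*v[2];t/=np.linalg.norm(t);b=np.cross(v,t);A=(P-g)@np.c_[t,b]
        pts=A.astype(np.float32)*1000;(ct,cb),rad=cv2.minEnclosingCircle(pts)
        hi=np.percentile(A,99,0);lo=np.percentile(A,1,0)
        print(k,len(P),"mean",g,"n",v,"tilt off vert",np.degrees(np.arcsin(v[2])).round(1),"t,b range mm",(lo*1000).round(1),(hi*1000).round(1),"circ",round(ct,1),round(cb,1),round(rad,1))
    return q
E
python3 - <<'E'
from kin import *
s=st();q=meas("ABCD")
cv2.imwrite("pics/t3.png",cv2.resize(q[210:275,190:290],None,fx=7,fy=7,interpolation=2))
for k in"AB":print(k,plate(k)[0],plate(k)[1])
# gripper tip in top camera: dark/grey pts near tcp
X=world("top",grab("top")[1]);P=X[np.linalg.norm(X-s["tcp_pos"],axis=-1)<.02];print(len(P),P.mean(0) if len(P) else 0,P.min(0))
E
```

```text
{'time_s': np.float64(26.15), 'tcp_pos': array([0.389, 0.3  , 0.157]), 'ee_rot': array([-2.049,  1.989, -1.05 ]), 'joints': array([ 1.517,  0.191, -0.811,  0.66 , -1.107, -1.954]), 'contact_force': array([-0.263,  0.365,  0.009]), 'grip_width': np.float64(0.001), 'gripper_force': np.float64(0.0)}
A 674 mean [0.4516 0.322  0.0625] n [0.7436 0.1213 0.6576] tilt off vert 41.1 t,b range mm [-46.3 -42.5] [40.8 43.4] circ -5.1 7.3 53.6
B 516 mean [0.465  0.2233 0.062 ] n [0.849  0.1404 0.5094] tilt off vert 30.6 t,b range mm [-46.8 -43.4] [39.1 41.5] circ -7.1 -5.2 51.3
C 549 mean [ 0.4434 -0.2241  0.0628] n [ 0.8468 -0.1307  0.5156] tilt off vert 31.0 t,b range mm [-46.3 -42.8] [38.7 50.3] circ -2.5 5.9 51.3
D 560 mean [ 0.4288 -0.3195  0.0619] n [ 0.8486 -0.1277  0.5133] tilt off vert 30.9 t,b range mm [-47.1 -54.6] [39.3 43.3] circ -7.5 -5.9 53.0
A [0.4459 0.3188 0.0581] [0.8439 0.14   0.5179]
B [0.4619 0.2218 0.0581] [0.8429 0.146  0.5179]Traceback (most recent call last):
  File "<stdin>", line 6, in <module>
    return umr_minimum(a, axis, None, out, keepdims, initial, where)
ValueError: zero-size array to reduction operation minimum which has no identity
```

View pics/t3.png

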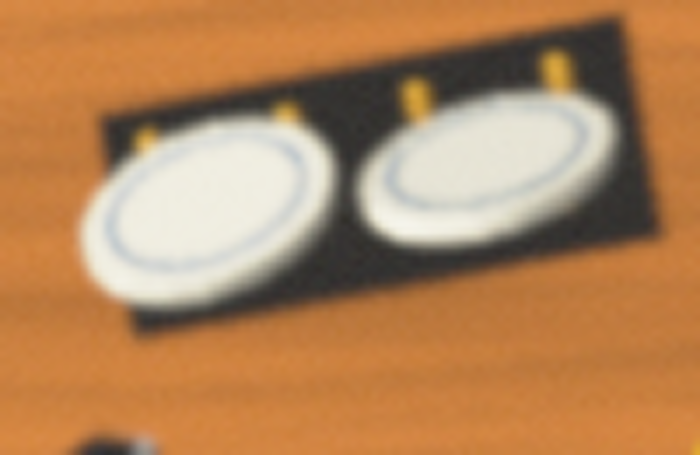

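Run:
```python
from kin import *
s=readout.read_state();t=np.array(s["tcp_pos"]);A=R.from_rotvec(s["ee_rot"]).as_matrix()
print("tcp px",proj("top",t),proj("top",t-A[:,2]*.03),proj("side",t))
q,e=grab("top");X=world("top",e)
u,v=proj("top",t)[0].astype(int)
for dv in range(-10,14,2):
    print(v+dv,[(q[v+dv,u+du].tolist(),X[v+dv,u+du].round(3).tolist()) for du in(-4,0,4)])
cv2.imwrite("pics/t4.png",cv2.resize(q[240:310,180:250],None,fx=8,fy=8,interpolation=2))
```

```text
tcp px [[218.1095 266.8326]] [[209.8882 274.9154]] [[287.833  273.6458]]
256 [([47, 63, 85], [0.41, 0.353, 0.006]), ([53, 84, 127], [0.41, 0.342, 0.005]), ([56, 98, 151], [0.409, 0.334, -0.003])]
258 [([58, 115, 181], [0.404, 0.356, -0.005]), ([66, 125, 196], [0.404, 0.343, 0.002]), ([63, 124, 197], [0.404, 0.334, -0.002])]
260 [([65, 129, 206], [0.399, 0.354, -0.0]), ([65, 130, 207], [0.399, 0.344, -0.002]), ([66, 131, 207], [0.399, 0.334, -0.002])]
262 [([62, 132, 209], [0.394, 0.355, -0.003]), ([65, 132, 209], [0.394, 0.344, -0.002]), ([65, 132, 209], [0.394, 0.334, -0.003])]
264 [([65, 131, 208], [0.389, 0.356, -0.004]), ([64, 129, 206], [0.389, 0.344, -0.001]), ([65, 129, 202], [0.389, 0.333, 0.0])]
266 [([61, 126, 199], [0.384, 0.354, 0.003]), ([63, 125, 198], [0.384, 0.344, 0.0]), ([62, 123, 195], [0.384, 0.333, 0.002])]
268 [([64, 129, 206], [0.379, 0.355, -0.0]), ([63, 130, 206], [0.379, 0.344, 0.0]), ([61, 129, 206], [0.378, 0.333, 0.001])]
270 [([67, 135, 213], [0.373, 0.355, -0.003]), ([68, 133, 213], [0.373, 0.344, 0.001]), ([67, 134, 213], [0.373, 0.333, 0.001])]
272 [([68, 134, 212], [0.368, 0.354, 0.001]), ([66, 133, 211], [0.368, 0.344, -0.001]), ([69, 135, 212], [0.368, 0.334, -0.003])]
274 [([68, 128, 203], [0.363, 0.355, -0.001]), ([67, 133, 211], [0.363, 0.345, -0.003]), ([69, 136, 213], [0.363, 0.334, -0.002])]
276 [([68, 121, 186], [0.358, 0.355, -0.002]), ([64, 132, 208], [0.358, 0.344, 0.0]), ([66, 131, 207], [0.358, 0.334, -0.001])]
278 [([71, 117, 174], [0.353, 0.356, -0.006]), ([64, 127, 200], [0.352, 0.346, -0.006]), ([64, 126, 197], [0.353, 0.334, -0.002])]
```

View pics/t4.png

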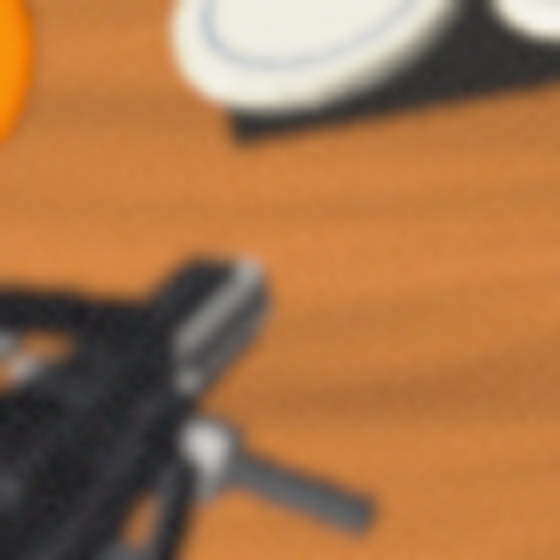

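Run:
```python
from kin import *
for t,o in(([.6224,.1959,.2942],(243.4,144.3)),([.6531,-.2075,.2765],(347,87))):
    print(o,proj("side",t),proj("side",np.array(t)+[0,0,.03]))
s=readout.read_state();print(s["tcp_pos"],s["ee_rot"])
q,e=grab("side");cv2.imwrite("pics/s5.png",cv2.resize(q[220:330,230:370],None,fx=5,fy=5,interpolation=2))
```

```text
(243.4, 144.3) [[245.2948 153.807 ]] [[243.4509 142.5974]]
(347, 87) [[347.5465  95.5543]] [[347.9214  85.8121]]
[0.3893 0.2989 0.1557] [-2.0499  1.9903 -1.0533]
```

The visible fingertips are consistently about 26 mm behind the reported TCP, in both cameras and in every pose. Only the tips pinched plate A, so it popped out and now leans 41°. I'll include that offset and use plate A's new pose.

```bash
cat >> kin.py <<'E'
TO=.026
PL["A"]=([.4516,.322,.0635],[.7436,.1213,.6576])
def grasp(k,l=0):
    c,n,t,Q=plate(k);Qp=R.from_rotvec(n*np.radians(PH[k])).as_matrix()@Q
    return c+t*(G+l)+Qp[:,2]*(.019+TO),Qp
E
python3 - <<'E'
from kin import *
import kin
for k in"ABCD":
    for ph in(22,32,40):
        kin.PH[k]=np.sign(PH[k])*ph;print(k,ph);check([grasp(k,.05),grasp(k)])
for k,i in(("A",4),("B",2),("D",0),("C",1)):
    print(k);w=[place(k,i,.1),place(k,i)];print(w[1][0],"toolz",w[1][1][:,2]);check(w)
E
```

```text
A 22
  ik [ 1.46  0.25 -0.95  0.98 -0.96 -2.27] 0.0 0.0
  ik [ 1.38  0.35 -0.89  1.08 -0.91 -2.31] 0.0 0.0
A 32
  ik [ 1.45  0.32 -0.84  0.85 -1.12 -2.17] 0.0 0.0
  ik [ 1.38  0.42 -0.78  0.92 -1.07 -2.19] 0.0 0.0
A 40
  ik [ 1.44  0.38 -0.76  0.76 -1.25 -2.12] 0.0 0.0
  ik [ 1.38  0.47 -0.7   0.83 -1.2  -2.13] 0.0 0.0
B 22
  ik [ 1.27  0.13 -1.02  0.91 -0.84 -1.98] 2.7 1.1
  ik [ 1.22  0.25 -1.01  1.06 -0.76 -2.11] 0.0 0.0
B 32
  ik [ 1.3   0.2  -0.97  0.83 -0.99 -1.97] 0.0 0.0
  ik [ 1.24  0.32 -0.92  0.92 -0.93 -2.02] 0.0 0.0
B 40
  ik [ 1.3   0.27 -0.9   0.76 -1.12 -1.94] 0.0 0.0
  ik [ 1.25  0.38 -0.85  0.83 -1.06 -1.97] 0.0 0.0
C 22
  ik [-0.32  0.13 -1.02 -1.62 -0.48  1.81] 6.2 2.5
  ik [-0.29  0.24 -1.02 -1.92 -0.49  2.11] 2.3 0.9
C 32
  ik [-0.39  0.19 -0.99 -1.6  -0.66  1.87] 0.0 0.0
  ik [-0.37  0.31 -0.95 -1.72 -0.66  2.  ] 0.0 0.0
C 40
  ik [-0.45  0.26 -0.93 -1.49 -0.82  1.83] 0.0 0.0
  ik [-0.43  0.37 -0.88 -1.57 -0.81  1.92] 0.0 0.0
D 22
  ik [-0.54  0.2  -0.87 -1.36 -0.56  1.72] 0.0 0.0
  ik [-0.52  0.31 -0.84 -1.51 -0.54  1.86] 0.0 0.0
D 32
  ik [-0.61  0.28 -0.78 -1.26 -0.77  1.68] 0.0 0.0
  ik [-0.59  0.38 -0.74 -1.35 -0.74  1.77] 0.0 0.0
D 40
  ik [-0.65  0.34 -0.7  -1.21 -0.93  1.67] 0.0 0.0
  ik [-0.63  0.44 -0.66 -1.27 -0.9   1.73] 0.0 0.0
A
[0.4648 0.0646 0.0511] toolz [-0.622  0.162 -0.766]
  ik [ 0.33  0.4  -0.26 -0.38 -1.52 -2.02] 0.0 0.0
  ik [ 0.33  0.53 -0.32 -0.39 -1.34 -1.95] 0.0 0.0
B
[ 0.4436 -0.0167  0.0511] toolz [-0.622  0.162 -0.766]
  ik [ 0.21  0.37 -0.32 -0.31 -1.52 -1.92] 0.0 0.0
  ik [ 0.21  0.51 -0.38 -0.32 -1.33 -1.86] 0.0 0.0
D
[ 0.4224 -0.098   0.0511] toolz [-0.622  0.162 -0.766]
  ik [ 0.08  0.36 -0.35 -0.23 -1.53  1.32] 0.0 0.0
  ik [ 0.08  0.49 -0.41 -0.23 -1.34  1.37] 0.0 0.0
C
[ 0.433  -0.0574  0.0511] toolz [-0.622  0.162 -0.766]
  ik [ 0.15  0.36 -0.34 -0.27 -1.52  1.27] 0.0 0.0
  ik [ 0.15  0.5  -0.4  -0.28 -1.33  1.32] 0.0 0.0
```

```bash
sed -i 's/^TO=.026/TO=.026;PH.update(A=-32,D=32)/' kin.py
python3 - <<'E'
from kin import *
plan([grasp("A",.055),grasp("A")]);meas("AB")
E
```

```text
turn [8.6 4.2 5.3] or flipped [  -6.4   13.1 -174.1] shift cm [-2.34  1.57  6.16]
turn [0. 0. 0.] or flipped [  0.   0. 180.] shift cm [-2.91  0.    4.66]
A 673 mean [0.4515 0.3221 0.0627] n [0.7439 0.124  0.6567] tilt off vert 41.0 t,b range mm [-45.5 -43.1] [40.7 43.2] circ -5.7 6.7 52.9
B 519 mean [0.4648 0.2233 0.0623] n [0.8464 0.1406 0.5136] tilt off vert 30.9 t,b range mm [-46.5 -43. ] [39.  41.7] circ -7.3 -4.8 51.9
```

>>> {"fn": "move_arm", "kwargs": {"rows": [[0,0,0,4.3,2.1,2.65,-0.3],[0,0,0,4.3,2.1,2.65,-0.3],[-1.2,1.57,0.5,0,0,0,-0.3],[-1.14,0,1.6,0,0,0,-0.3],[0,0,2,0,0,0,-0.3],[0,0,2,0,0,0,-0.3],[0,0,0,0,0,0,-0.3],[0,0,0,0,0,0,-0.3]]}}

```text
time_s: 27.2
tcp_pos: [0.4216, 0.2908, 0.0972]
ee_rot: [-1.851, 1.954, -1.237]
contact_force: [-0.3, 0.6, 0.7]
grip_width: 0.351
gripper_force: 0.0
```

Run:
```python
from kin import *
st();plan([grasp("A",.055),grasp("A")]);meas("A")
```

```text
{'time_s': np.float64(27.2), 'tcp_pos': array([0.422, 0.291, 0.097]), 'ee_rot': array([-1.851,  1.954, -1.237]), 'joints': array([ 1.467,  0.361, -0.946,  0.915, -1.024, -2.323]), 'contact_force': array([-0.252,  0.615,  0.712]), 'grip_width': np.float64(0.351), 'gripper_force': np.float64(0.0)}
turn [-0.  -0.1 -0. ] or flipped [ -0.2   0.  180. ] shift cm [-0.04  0.03  0.05]
turn [0. 0. 0.] or flipped [  0.   0. 180.] shift cm [-2.91  0.    4.66]
A 672 mean [0.4516 0.3217 0.0627] n [0.7448 0.1221 0.656 ] tilt off vert 41.0 t,b range mm [-45.8 -43.6] [40.8 47.1] circ -3.7 6.6 53.0
```

>>> {"fn": "move_arm", "kwargs": {"rows": [[-0.5,0,0.8,0,0,0,-0.3],[-0.6,0,1,0,0,0,-0.3],[-0.6,0,1,0,0,0,-0.3],[-0.6,0,1,0,0,0,-0.3],[-0.6,0,0.9,0,0,0,-0.3],[0,0,0,0,0,0,-0.3],[0,0,0,0,0,0,-0.3]]}}

```text
time_s: 27.95
tcp_pos: [0.4572, 0.2972, 0.056]
ee_rot: [-1.851, 1.953, -1.235]
contact_force: [0.1, -0.1, -0.1]
grip_width: 0.35
gripper_force: 0.0
```

Run:
```python
from kin import *
s=st();plan([grasp("A")]);meas("A")
```

```text
{'time_s': np.float64(27.95), 'tcp_pos': array([0.457, 0.297, 0.056]), 'ee_rot': array([-1.851,  1.953, -1.235]), 'joints': array([ 1.344,  0.446, -0.955,  1.081, -0.949, -2.403]), 'contact_force': array([ 0.131, -0.093, -0.062]), 'grip_width': np.float64(0.35), 'gripper_force': np.float64(0.0)}
turn [-0.   0.  -0.1] or flipped [  0.    0.1 179.9] shift cm [-0.    0.05  0.09]
A 481 mean [0.4568 0.3166 0.0576] n [0.7469 0.1202 0.654 ] tilt off vert 40.8 t,b range mm [-40.1 -48.8] [47.2 49.8] circ -1.0 0.9 53.1
```

Fingers straddle the plate with no contact. Close.

>>> {"fn": "move_arm", "kwargs": {"rows": [[0,0,0,0,0,0,-0.6],[0,0,0,0,0,0,-0.8],[0,0,0,0,0,0,-1],[0,0,0,0,0,0,-1],[0,0,0,0,0,0,-1],[0,0,0,0,0,0,-1]]}}

```text
time_s: 28.6
tcp_pos: [0.4571, 0.2975, 0.0561]
ee_rot: [-1.851, 1.952, -1.234]
contact_force: [-2.7, 1.4, 2.2]
grip_width: 0.083
gripper_force: 42.1
```

Run:
```python
from kin import *
s=st();meas("A");w=[grasp("A",.06),place("A",4,.12),place("A",4,.06),place("A",4)];plan(w)
for x,Q in w: print(x,R.from_matrix(Q).as_rotvec())
```

```text
{'time_s': np.float64(28.6), 'tcp_pos': array([0.457, 0.297, 0.056]), 'ee_rot': array([-1.851,  1.952, -1.234]), 'joints': array([ 1.344,  0.446, -0.956,  1.082, -0.948, -2.404]), 'contact_force': array([-2.663,  1.356,  2.208]), 'grip_width': np.float64(0.083), 'gripper_force': np.float64(42.115)}
A 534 mean [0.4571 0.3203 0.0573] n [0.7493 0.1164 0.6519] tilt off vert 40.7 t,b range mm [-39.9 -45.2] [46.8 53.5] circ 5.4 4.0 52.9
turn [-0.   0.1 -0.1] or flipped [  0.1   0.1 179.9] shift cm [ 3.19  0.05 -4.98]
turn [-79.8  40.6  77.8] or flipped [-39.7 -78.  -68.9] shift cm [ -5.5  -20.69 -11.35]
turn [0. 0. 0.] or flipped [  0.   0. 180.] shift cm [-3.18  0.    5.09]
turn [0. 0. 0.] or flipped [  0.   0. 180.] shift cm [-3.18  0.    5.09]
[0.4185 0.2904 0.1003] [-1.8526  1.9526 -1.2347]
[0.4697 0.0633 0.1674] [-0.3286 -2.5651 -0.0942]
[0.4697 0.0633 0.1074] [-0.3286 -2.5651 -0.0942]
[0.4697 0.0633 0.0474] [-0.3286 -2.5651 -0.0942]
```

Plate A is gripped at 7 mm width, 42 N. Plan the transfer.

```bash
cat >> kin.py <<'E'
from scipy.spatial.transform import Slerp
def transfer(k,i,m,l=.06,lift=.12):
    a=grasp(k,l);b=place(k,i,lift);m=np.array(m)
    plan([a,(m,None),(m,b[1]),b,place(k,i)])
    sl=Slerp([0,1],R.from_matrix(np.array([a[1],b[1]])))
    check([a,(m,a[1])]+[(m,sl(f).as_matrix()) for f in(.33,.66,1)]+[b,place(k,i)])
E
python3 - <<'E'
from kin import *
transfer("A",4,[.50,.20,.26])
E
```

```text
turn [-0.   0.1 -0.1] or flipped [  0.1   0.1 179.9] shift cm [ 3.19  0.05 -4.98]
turn [0. 0. 0.] or flipped [  0.   0. 180.] shift cm [ 12.76 -15.46  -1.1 ]
turn [-79.8  40.6  77.8] or flipped [-39.7 -78.  -68.9] shift cm [0. 0. 0.]
turn [0. 0. 0.] or flipped [  0.   0. 180.] shift cm [ -5.34 -13.99   7.58]
turn [0. 0. 0.] or flipped [  0.   0. 180.] shift cm [-6.36  0.   10.18]
  ik [ 1.47  0.3  -0.85  0.83 -1.13 -2.17] 0.0 0.0
  ik [ 1.24 -0.02 -0.77  0.88 -1.29 -1.76] 0.0 0.0
  ik [ 1.01  0.15 -0.34  0.44 -1.51 -1.81] 0.0 0.0
  ik [ 0.77  0.28 -0.04  0.03 -1.68 -2.02] 0.0 0.0
  ik [ 0.54  0.33  0.   -0.4  -1.64 -2.31] 0.0 0.0
  ik [ 0.36  0.31 -0.31 -0.32 -1.42 -2.06] 0.0 0.0
  ik [ 0.36  0.47 -0.4  -0.35 -1.19 -1.98] 0.0 0.0
```

>>> {"fn": "move_arm", "kwargs": {"rows": [[0.3,0,-0.5,0,0,0,-1],[0.6,0,-1,0,0,0,-1],[0.8,0,-1.2,0,0,0,-1],[0.8,0,-1.2,0,0,0,-1],[0.7,0,-1.1,0,0,0,-1],[1.6,-1.94,-0.14,0,0,0,-1],[1.6,-1.94,-0.14,0,0,0,-1],[1.6,-1.94,-0.14,0,0,0,-1],[1.6,-1.94,-0.14,0,0,0,-1],[1.6,-1.94,-0.14,0,0,0,-1],[1.6,-1.94,-0.14,0,0,0,-1],[1.6,-1.94,-0.14,0,0,0,-1],[1.6,-1.94,-0.14,0,0,0,-1],[0,0,0,0,0,0,-1]]}}

```text
time_s: 30.05
tcp_pos: [0.5006, 0.1981, 0.2627]
ee_rot: [-1.848, 1.955, -1.232]
contact_force: [-0.3, 0.1, -0.7]
grip_width: 0.085
gripper_force: 41.5
```

>>> {"fn": "move_arm", "kwargs": {"rows": [[0,0,0,-5.32,2.71,5.19,-1],[0,0,0,-5.32,2.71,5.19,-1],[0,0,0,-5.32,2.71,5.19,-1],[0,0,0,-5.32,2.71,5.19,-1],[0,0,0,-5.32,2.71,5.19,-1],[0,0,0,-5.32,2.71,5.19,-1],[0,0,0,-5.32,2.71,5.19,-1],[0,0,0,-5.32,2.71,5.19,-1],[0,0,0,-5.32,2.71,5.19,-1],[0,0,0,-5.32,2.71,5.19,-1],[0,0,0,-5.32,2.71,5.19,-1],[0,0,0,-5.32,2.71,5.19,-1],[0,0,0,-5.32,2.71,5.19,-1],[0,0,0,-5.32,2.71,5.19,-1],[0,0,0,-5.32,2.71,5.19,-1],[0,0,0,0,0,0,-1],[0,0,0,0,0,0,-1]]}}

```text
time_s: 31.75
tcp_pos: [0.5002, 0.1989, 0.26]
ee_rot: [-0.332, -2.563, -0.095]
contact_force: [-0.9, -0.6, -1.2]
grip_width: 0.083
gripper_force: 41.4
```

Run:
```python
from kin import *
s=st();plan([place("A",4,.07),place("A",4)])
```

```text
{'time_s': np.float64(31.75), 'tcp_pos': array([0.5  , 0.199, 0.26 ]), 'ee_rot': array([-0.332, -2.563, -0.095]), 'joints': array([ 0.453,  0.434,  0.269, -0.367, -1.832, -2.299]), 'contact_force': array([-0.94 , -0.629, -1.238]), 'grip_width': np.float64(0.083), 'gripper_force': np.float64(41.397)}
turn [ 0.1 -0.1 -0.1] or flipped [ -0.1  -0.1 179.9] shift cm [ -7.96 -13.89  11.84]
turn [0. 0. 0.] or flipped [  0.   0. 180.] shift cm [-3.71  0.    5.94]
```

>>> {"fn": "move_arm", "kwargs": {"rows": [[-1,-1.74,1.48,0,0,0,-1],[-1,-1.74,1.48,0,0,0,-1],[-1,-1.74,1.48,0,0,0,-1],[-1,-1.74,1.48,0,0,0,-1],[-1,-1.74,1.48,0,0,0,-1],[-1,-1.74,1.48,0,0,0,-1],[-1,-1.74,1.48,0,0,0,-1],[-1,-1.74,1.48,0,0,0,-1],[0,0,0,0,0,0,-1],[0,0,0,0,0,0,-1]]}}

```text
time_s: 32.75
tcp_pos: [0.4696, 0.0643, 0.1179]
ee_rot: [-0.329, -2.564, -0.094]
contact_force: [-0.4, 0.8, 0.0]
grip_width: 0.087
gripper_force: 41.4
```

```bash
cat >> kin.py <<'E'
def seen():
    "plates standing / held near the rack, side camera, in rack coordinates (mm): along y, x, z"
    p,d=grab("side");X=world("side",d);h=cv2.cvtColor(p,cv2.COLOR_BGR2HSV)
    RX=np.array([RY[1],-RY[0]])
    L=np.stack([(X[...,:2]-RC)@RX,(X[...,:2]-RC)@RY,X[...,2]],-1)*1000
    inn=(abs(L[...,0])<75)&(abs(L[...,1])<125)&(L[...,2]>25)&(L[...,2]<240)
    w=(h[...,1]<45)&(h[...,2]>150)&inn;r=((h[...,0]<6)|(h[...,0]>174))&(h[...,1]>150)&inn
    out=[]
    for nm,m in(("white",w),("red",r)):
        m=cv2.morphologyEx(m.astype(np.uint8),cv2.MORPH_OPEN,np.ones((2,2)))
        n,lab,sta,_=cv2.connectedComponentsWithStats(m)
        for i in range(1,n):
            if sta[i,4]<60:continue
            P=L[lab==i];g=np.median(P,0);P=P[np.linalg.norm(P-g,axis=1)<60]
            g=P.mean(0);v=np.linalg.svd(P-g)[2][2];v*=np.sign(v[1]);k=abs((P-g)@v)<5;P=P[k];g=P.mean(0);v=np.linalg.svd(P-g)[2][2];v*=np.sign(v[1])
            print(nm,len(P),"mean x,y,z",g.round(1),"n",v.round(3),"range",np.percentile(P,2,0).round(),np.percentile(P,98,0).round())
    return p
E
python3 - <<'E'
from kin import *
s=st();plan([place("A",4,.07),place("A",4)]);p=seen()
cv2.imwrite("pics/s6.png",cv2.resize(p[130:270,280:420],None,fx=4,fy=4,interpolation=2))
print(proj("side",[np.r_[RC+RY*.042*j+np.array([RY[1],-RY[0]])*xx,.058] for j in(1,2) for xx in(-.024,.024)]))
E
```

```text
{'time_s': np.float64(32.75), 'tcp_pos': array([0.47 , 0.064, 0.118]), 'ee_rot': array([-0.329, -2.564, -0.094]), 'joints': array([ 0.292,  0.473, -0.045, -0.279, -1.545, -2.039]), 'contact_force': array([-0.449,  0.76 ,  0.041]), 'grip_width': np.float64(0.087), 'gripper_force': np.float64(41.42)}
turn [ 0. -0. -0.] or flipped [ -0.1  -0.  180. ] shift cm [-0.05 -0.1   0.02]
turn [0. 0. 0.] or flipped [  0.   0. 180.] shift cm [-3.71  0.    5.94]kin.py:94: RuntimeWarning: Mean of empty slice.
  g=P.mean(0);v=np.linalg.svd(P-g)[2][2];v*=np.sign(v[1]);k=abs((P-g)@v)<5;P=P[k];g=P.mean(0);v=np.linalg.svd(P-g)[2][2];v*=np.sign(v[1])
  ret = um.true_divide(
Traceback (most recent call last):
  File "kin.py", line 95, in seen
    print(nm,len(P),"mean x,y,z",g.round(1),"n",v.round(3),"range",np.percentile(P,2,0).round(),np.percentile(P,98,0).round())
                                                                   ~~~~~~~~~~~~~^^^^^^^
IndexError: index -1 is out of bounds for axis 0 with size 0
```

```bash
python3 - <<'E'
s=open("kin.py").read()
i=s.index("            g=P.mean(0);v=np.linalg.svd(P-g)[2][2];v*=np.sign(v[1]);k=abs")
j=s.index("            print(nm,len(P)")
s=s[:i]+"""            P=P[np.isfinite(P[:,0])]
            for _ in range(5):
                g=np.median(P,0);v=np.linalg.svd(P-P.mean(0))[2][2];v*=np.sign(v[1]);k=abs((P-g)@v);P=P[k<=max(4,np.percentile(k,90))]
"""+s[j:]
open("kin.py","w").write(s)
E
python3 - <<'E'
from kin import *
p=seen()
cv2.imwrite("pics/s6.png",cv2.resize(p[130:270,280:420],None,fx=4,fy=4,interpolation=2))
print(proj("top",[np.r_[RC+RY*.042*j,.0956] for j in(1,2)]))
q,e=grab("top");X=world("top",e);RX=np.array([RY[1],-RY[0]])
L=np.stack([(X[...,:2]-RC)@RX,(X[...,:2]-RC)@RY,X[...,2]],-1)*1000
h=cv2.cvtColor(q,cv2.COLOR_BGR2HSV)
w=(h[...,1]<60)&(h[...,2]>120)&(abs(L[...,0])<60)&(abs(L[...,1]-84)<30)&(L[...,2]>110)
print(w.sum(),np.median(L[w],0),np.percentile(L[w],[5,95],axis=0))
r=((h[...,0]<6)|(h[...,0]>174))&(h[...,1]>150)&(abs(L[...,0])<60)&(abs(L[...,1]-42)<20)&(L[...,2]>80)
print(r.sum(),np.median(L[r],0),np.percentile(L[r],[5,95],axis=0))
E
```

```text
return _methods._mean(a, axis=axis, dtype=dtype,
  ret = um.true_divide(
kin.py:96: RuntimeWarning: Mean of empty slice.
  g=np.median(P,0);v=np.linalg.svd(P-P.mean(0))[2][2];v*=np.sign(v[1]);k=abs((P-g)@v);P=P[k<=max(4,np.percentile(k,90))]
Traceback (most recent call last):
  File "kin.py", line 96, in seen
    g=np.median(P,0);v=np.linalg.svd(P-P.mean(0))[2][2];v*=np.sign(v[1]);k=abs((P-g)@v);P=P[k<=max(4,np.percentile(k,90))]
                                                                                                     ~~~~~~~~~~~~~^^^^^^
IndexError: index -1 is out of bounds for axis 0 with size 0
```

```bash
sed -i 's/            P=P\[np.isfinite(P\[:,0\])\]/            if len(P)<30: continue/' kin.py
cat >> kin.py <<'E'
def seentop(ys,zmin,tol=18):
    q,e=grab("top");X=world("top",e);RX=np.array([RY[1],-RY[0]])
    L=np.stack([(X[...,:2]-RC)@RX,(X[...,:2]-RC)@RY,X[...,2]],-1)*1000
    h=cv2.cvtColor(q,cv2.COLOR_BGR2HSV);w=(h[...,1]<60)&(h[...,2]>120);r=((h[...,0]<6)|(h[...,0]>174))&(h[...,1]>150)
    for y in ys:
        for nm,m in(("white",w),("red",r)):
            k=m&(abs(L[...,0])<60)&(abs(L[...,1]-y)<tol)&(L[...,2]>zmin)
            if k.sum()>8:
                P=L[k];print(nm,y,k.sum(),"med",np.median(P,0).round(1),np.percentile(P,[5,95],axis=0).round(0).tolist(),"slope",np.polyfit(P[:,0],P[:,1],1).round(3))
    return q
E
python3 - <<'E'
from kin import *
p=seen();seentop([84],110);seentop([42],75)
E
```

```text
red 222 mean x,y,z [-22.   43.9  63.3] n [-0.03   0.999  0.023] range [-46.  40.  26.] [ 7. 46. 96.]
white 84 195 med [ -2.6  83.9 163.4] [[-32.0, 76.0, 146.0], [24.0, 92.0, 185.0]] slope [ 0.01  84.006]
red 42 50 med [-8.3 42.2 91.3] [[-35.0, 40.0, 79.0], [16.0, 45.0, 192.0]] slope [ 0.01  42.534]
```

The plate hangs at y = 84 mm in rack coordinates and its faces are square to the rack. Lower it.

>>> {"fn": "move_arm", "kwargs": {"rows": [[-0.5,0,0.8,0,0,0,-1],[-0.5,0,0.8,0,0,0,-1],[-0.5,0,0.8,0,0,0,-1],[-0.5,0,0.8,0,0,0,-1],[-0.5,0,0.8,0,0,0,-1],[-0.5,0,0.8,0,0,0,-1],[-0.4,0,0.64,0,0,0,-1],[0,0,0,0,0,0,-1],[0,0,0,0,0,0,-1]]}}

```text
time_s: 33.9
tcp_pos: [0.47, 0.0636, 0.0538]
ee_rot: [-0.331, -2.565, -0.096]
contact_force: [0.3, 0.7, -0.6]
grip_width: 0.083
gripper_force: 41.4
```

Run:
```python
from kin import *
s=st();plan([place("A",4)]);seentop([84],70)
```

```text
{'time_s': np.float64(33.9), 'tcp_pos': array([0.47 , 0.064, 0.054]), 'ee_rot': array([-0.331, -2.565, -0.096]), 'joints': array([ 0.29 ,  0.542, -0.097, -0.282, -1.428, -2.005]), 'contact_force': array([ 0.271,  0.728, -0.636]), 'grip_width': np.float64(0.083), 'gripper_force': np.float64(41.422)}
turn [ 0.1 -0.  -0.1] or flipped [ -0.   -0.1 179.9] shift cm [-0.32 -0.03  0.56]
white 84 168 med [-2.  82.8 98.1] [[-31.0, 75.0, 82.0], [24.0, 91.0, 126.0]] slope [ 0.001 82.871]
```

>>> {"fn": "move_arm", "kwargs": {"rows": [[-0.16,0,0.25,0,0,0,-1],[-0.16,0,0.25,0,0,0,-1],[-0.1,0,0.15,0,0,0,-1],[0,0,0,0,0,0,-1]]}}

```text
time_s: 34.35
tcp_pos: [0.4703, 0.0635, 0.0493]
ee_rot: [-0.328, -2.566, -0.096]
contact_force: [-2.5, 1.9, 22.1]
grip_width: 0.084
gripper_force: 44.3
```

>>> {"fn": "move_arm", "kwargs": {"rows": [[-0.08,0,0.13,0,0,0,-1],[-0.05,0,0.08,0,0,0,-1],[0,0,0,0,0,0,-1]]}}

```text
time_s: 34.65
tcp_pos: [0.4701, 0.0634, 0.0489]
ee_rot: [-0.326, -2.566, -0.096]
contact_force: [-4.7, 1.5, 38.5]
grip_width: 0.083
gripper_force: 46.0
```

Seated at the expected height. Release and withdraw.

>>> {"fn": "move_arm", "kwargs": {"rows": [[0.08,0,-0.13,0,0,0,-1],[0,0,0,0,0,0,-0.75],[0,0,0,0,0,0,-0.55],[0,0,0,0,0,0,-0.55],[0,0,0,0,0,0,-0.55],[0,0,-1,0,0,0,-0.55],[0,0,-1.5,0,0,0,-0.55],[0,0,-2,0,0,0,-0.55],[0,0,-3,0,0,0,-0.55],[0,0,-4,0,0,0,-0.4],[0,0,-4,0,0,0,-0.3],[0,0,-4,0,0,0,-0.3],[0,0,0,0,0,0,-0.3]]}}

```text
time_s: 35.95
tcp_pos: [0.574, 0.0359, 0.2151]
ee_rot: [-0.332, -2.573, -0.097]
contact_force: [0.5, -0.7, 0.5]
grip_width: 0.351
gripper_force: 0.0
```

Run:
```python
from kin import *
s=st();p=seen();seentop([84,42],70)
print("cup",cup(p,grab("side")[1]))
t=np.array(s["tcp_pos"]);a=grasp("B",.055)
m=np.array([.50,.20,.26]);plan([(m,None),(m,a[1]),a,grasp("B")]);check([(m,a[1]),a,grasp("B")])
```

```text
{'time_s': np.float64(35.95), 'tcp_pos': array([0.574, 0.036, 0.215]), 'ee_rot': array([-0.332, -2.573, -0.097]), 'joints': array([ 0.218,  0.551,  0.318, -0.252, -1.828, -2.048]), 'contact_force': array([ 0.466, -0.686,  0.499]), 'grip_width': np.float64(0.351), 'gripper_force': np.float64(0.0)}
white 84 34 med [23.  80.9 87.2] [[-26.0, 67.0, 75.0], [37.0, 85.0, 694.0]] slope [ 0.283 74.443]
red 42 63 med [-4.8 42.6 89.5] [[-34.0, 40.0, 76.0], [30.0, 45.0, 96.0]] slope [-0.005 42.542]
cup (array([0.6167, 0.0212]), np.float64(0.0017797985092694402), 393)
turn [0. 0. 0.] or flipped [  0.   0. 180.] shift cm [11.86 13.97  1.59]
turn [ 81.1 -25.8 -77.8] or flipped [-25.4 -79.9  72. ] shift cm [0. 0. 0.]
turn [0. 0. 0.] or flipped [  0.   0. 180.] shift cm [-6.34 13.35  7.7 ]
turn [0. 0. 0.] or flipped [  0.   0. 180.] shift cm [-3.54  0.    4.21]
  ik [ 1.18  0.07 -0.61  0.74 -1.43 -1.54] 0.0 0.0
  ik [ 1.31  0.25 -0.91  0.76 -1.13 -1.93] 0.0 0.0
  ik [ 1.25  0.38 -0.85  0.83 -1.06 -1.97] 0.0 0.0
```

The cup has been knocked to (0.617,0.021), so I'll re-centre it at the end. On to plate B.

>>> {"fn": "move_arm", "kwargs": {"rows": [[2.4,2.8,0.3,0,0,0,-0.3],[2.4,2.8,0.3,0,0,0,-0.3],[2.4,2.8,0.3,0,0,0,-0.3],[2.4,2.8,0.3,0,0,0,-0.3],[2.3,2.8,0.4,0,0,0,-0.3],[0,0,0,0,0,0,-0.3]]}}

```text
time_s: 36.7
tcp_pos: [0.4978, 0.2038, 0.2611]
ee_rot: [-0.325, -2.566, -0.097]
contact_force: [0.0, -0.0, 0.0]
grip_width: 0.353
gripper_force: 0.0
```

>>> {"fn": "move_arm", "kwargs": {"rows": [[0,0,0,5.4,-1.72,-5.19,-0.3],[0,0,0,5.4,-1.72,-5.19,-0.3],[0,0,0,5.4,-1.72,-5.19,-0.3],[0,0,0,5.4,-1.72,-5.19,-0.3],[0,0,0,5.4,-1.72,-5.19,-0.3],[0,0,0,5.4,-1.72,-5.19,-0.3],[0,0,0,5.4,-1.72,-5.19,-0.3],[0,0,0,5.4,-1.72,-5.19,-0.3],[0,0,0,5.4,-1.72,-5.19,-0.3],[0,0,0,5.4,-1.72,-5.19,-0.3],[0,0,0,5.4,-1.72,-5.19,-0.3],[0,0,0,5.4,-1.72,-5.19,-0.3],[0,0,0,5.4,-1.72,-5.19,-0.3],[0,0,0,5.4,-1.72,-5.19,-0.3],[0,0,0,5.4,-1.72,-5.19,-0.3],[0,0,0,0,0,0,-0.3]]}}

```text
time_s: 38.3
tcp_pos: [0.4979, 0.1973, 0.2588]
ee_rot: [1.972, -2.016, 1.29]
contact_force: [0.7, -0.3, -0.1]
grip_width: 0.354
gripper_force: 0.0
```

Run:
```python
from kin import *
s=st();p=seen();seentop([84,42],70)
plan([grasp("B",.055),grasp("B")])
```

```text
{'time_s': np.float64(38.3), 'tcp_pos': array([0.498, 0.197, 0.259]), 'ee_rot': array([ 1.972, -2.016,  1.29 ]), 'joints': array([ 1.236,  0.167, -0.705,  0.754, -1.305, -1.698]), 'contact_force': array([ 0.746, -0.251, -0.086]), 'grip_width': np.float64(0.354), 'gripper_force': np.float64(0.0)}
white 84 107 med [-2.3 82.6 89.6] [[-35.0, 79.0, 75.0], [32.0, 86.0, 95.0]] slope [ 0.006 82.521]
red 42 67 med [-5.1 42.4 90.7] [[-35.0, 40.0, 75.0], [27.0, 45.0, 96.0]] slope [-0.005 42.419]
turn [0.  0.  0.1] or flipped [  -0.     0.1 -179.9] shift cm [-6.37 13.28  7.72]
turn [0. 0. 0.] or flipped [  0.   0. 180.] shift cm [-3.54  0.    4.21]
```

Plate A stands home in slot 4.

>>> {"fn": "move_arm", "kwargs": {"rows": [[0,2.6,0,0,0,0,-0.3],[0,2.7,0,0,0,0,-0.3],[-1,2.7,0,0,0,0,-0.3],[-1.4,2.7,0,0,0,0,-0.3],[-2,2.58,0,0,0,0,-0.3],[-1.97,0,2,0,0,0,-0.3],[0,0,2,0,0,0,-0.3],[0,0,2,0,0,0,-0.3],[0,0,1.7,0,0,0,-0.3],[0,0,0,0,0,0,-0.3],[0,0,0,0,0,0,-0.3]]}}

```text
time_s: 39.5
tcp_pos: [0.4392, 0.1896, 0.106]
ee_rot: [1.964, -2.03, 1.286]
contact_force: [-0.2, 1.7, -0.2]
grip_width: 0.349
gripper_force: 0.0
```

Run:
```python
from kin import *
s=st();plan([grasp("B",.055),grasp("B")])
```

```text
{'time_s': np.float64(39.5), 'tcp_pos': array([0.439, 0.19 , 0.106]), 'ee_rot': array([ 1.964, -2.03 ,  1.286]), 'joints': array([ 1.337,  0.321, -0.939,  0.787, -1.057, -2.035]), 'contact_force': array([-0.179,  1.654, -0.177]), 'grip_width': np.float64(0.349), 'gripper_force': np.float64(0.0)}
turn [ 0.1  0.  -0.1] or flipped [  0.   -0.2 179.9] shift cm [0.09 0.1  0.06]
turn [0. 0. 0.] or flipped [  0.   0. 180.] shift cm [-3.54  0.    4.21]
```

>>> {"fn": "move_arm", "kwargs": {"rows": [[-0.65,0.1,0.8,0,0,0,-0.3],[-0.7,0,0.9,0,0,0,-0.3],[-0.7,0,0.9,0,0,0,-0.3],[-0.7,0,0.9,0,0,0,-0.3],[-0.7,0,0.8,0,0,0,-0.3],[0,0,0,0,0,0,-0.3],[0,0,0,0,0,0,-0.6],[0,0,0,0,0,0,-0.8],[0,0,0,0,0,0,-1],[0,0,0,0,0,0,-1],[0,0,0,0,0,0,-1],[0,0,0,0,0,0,-1]]}}

```text
time_s: 40.7
tcp_pos: [0.4668, 0.1932, 0.0595]
ee_rot: [1.967, -2.03, 1.288]
contact_force: [8.0, -0.6, 0.3]
grip_width: 0.087
gripper_force: 41.3
```

Run:
```python
from kin import *
s=st();plan([grasp("B")]);transfer("B",2,[.50,.17,.26])
```

```text
{'time_s': np.float64(40.7), 'tcp_pos': array([0.467, 0.193, 0.059]), 'ee_rot': array([ 1.967, -2.03 ,  1.288]), 'joints': array([ 1.241,  0.417, -0.961,  0.93 , -0.961, -2.124]), 'contact_force': array([ 8.036, -0.612,  0.256]), 'grip_width': np.float64(0.087), 'gripper_force': np.float64(41.302)}
turn [-0.   0.1 -0.1] or flipped [  0.1   0.1 179.9] shift cm [-0.05  0.07  0.05]
turn [-0.   0.1 -0.1] or flipped [  0.1   0.1 179.9] shift cm [ 3.81  0.07 -4.55]
turn [0. 0. 0.] or flipped [  0.   0. 180.] shift cm [  8.45 -12.91  -5.62]
turn [-86.8  31.   72.3] or flipped [-31.  -86.6 -71.4] shift cm [0. 0. 0.]
turn [0. 0. 0.] or flipped [  0.   0. 180.] shift cm [ -5.14 -19.49   7.29]
turn [0. 0. 0.] or flipped [  0.   0. 180.] shift cm [-7.71  0.    9.19]
  ik [ 1.31  0.24 -0.91  0.75 -1.13 -1.93] 0.0 0.0
  ik [ 1.16  0.04 -0.67  0.76 -1.4  -1.54] 0.0 0.0
  ik [ 0.93  0.22 -0.24  0.37 -1.67 -1.64] 0.0 0.0
  ik [ 0.69  0.36  0.05 -0.03 -1.84 -1.91] 0.0 0.0
  ik [ 0.46  0.39  0.05 -0.46 -1.76 -2.25] 0.0 0.0
  ik [ 0.21  0.35 -0.3  -0.31 -1.56 -1.93] 0.0 0.0
  ik [ 0.21  0.51 -0.38 -0.32 -1.33 -1.86] 0.0 0.0
```

>>> {"fn": "move_arm", "kwargs": {"rows": [[0.5,0,-0.6,0,0,0,-1],[0.8,0,-0.95,0,0,0,-1],[0.8,0,-1,0,0,0,-1],[0.9,0,-1,0,0,0,-1],[0.8,0,-1,0,0,0,-1],[1.2,-1.84,-0.8,0,0,0,-1],[1.2,-1.84,-0.8,0,0,0,-1],[1.2,-1.84,-0.8,0,0,0,-1],[1.2,-1.84,-0.8,0,0,0,-1],[1.2,-1.84,-0.8,0,0,0,-1],[1.2,-1.84,-0.8,0,0,0,-1],[1.25,-1.87,-0.82,0,0,0,-1],[0,0,0,0,0,0,-1]]}}

```text
time_s: 42.0
tcp_pos: [0.5008, 0.1703, 0.2615]
ee_rot: [1.968, -2.034, 1.285]
contact_force: [1.0, -0.1, -1.5]
grip_width: 0.086
gripper_force: 41.0
```

>>> {"fn": "move_arm", "kwargs": {"rows": [[0,0,0,-5.79,2.07,4.82,-1],[0,0,0,-5.79,2.07,4.82,-1],[0,0,0,-5.79,2.07,4.82,-1],[0,0,0,-5.79,2.07,4.82,-1],[0,0,0,-5.79,2.07,4.82,-1],[0,0,0,-5.79,2.07,4.82,-1],[0,0,0,-5.79,2.07,4.82,-1],[0,0,0,-5.79,2.07,4.82,-1],[0,0,0,-5.79,2.07,4.82,-1],[0,0,0,-5.79,2.07,4.82,-1],[0,0,0,-5.79,2.07,4.82,-1],[0,0,0,-5.79,2.07,4.82,-1],[0,0,0,-5.79,2.07,4.82,-1],[0,0,0,-5.79,2.07,4.82,-1],[0,0,0,-5.79,2.07,4.82,-1],[0,0,0,0,0,0,-1],[0,0,0,0,0,0,-1]]}}

```text
time_s: 43.7
tcp_pos: [0.5, 0.169, 0.2588]
ee_rot: [-0.312, -2.424, -0.116]
contact_force: [0.2, -0.0, -0.6]
grip_width: 0.083
gripper_force: 41.0
```

Run:
```python
from kin import *
s=st();plan([place("B",2,.12),place("B",2)])
```

```text
{'time_s': np.float64(43.7), 'tcp_pos': array([0.5  , 0.169, 0.259]), 'ee_rot': array([-0.312, -2.424, -0.116]), 'joints': array([ 0.369,  0.511,  0.338, -0.422, -1.963, -2.245]), 'contact_force': array([ 0.202, -0.011, -0.628]), 'grip_width': np.float64(0.083), 'gripper_force': np.float64(41.012)}
turn [ 0.1 -0.1 -0. ] or flipped [ -0.2  -0.2 180. ] shift cm [ -5.04 -19.4    7.22]
turn [0. 0. 0.] or flipped [  0.   0. 180.] shift cm [-7.71  0.    9.19]
```

>>> {"fn": "move_arm", "kwargs": {"rows": [[0,-2.4,0,0,0,0,-1],[0,-2.4,0,0,0,0,-1],[-0.84,-2.4,1.2,0,0,0,-1],[-0.84,-2.4,1.2,0,0,0,-1],[-0.84,-2.4,1.2,0,0,0,-1],[-0.84,-2.4,1.2,0,0,0,-1],[-0.84,-2.5,1.2,0,0,0,-1],[-0.84,-2.5,1.22,0,0,0,-1],[-1,0,1.2,0,0,0,-1],[-1,0,1.2,0,0,0,-1],[-1,0,1.2,0,0,0,-1],[0,0,0,0,0,0,-1],[0,0,0,0,0,0,-1]]}}

```text
time_s: 45.0
tcp_pos: [0.4433, -0.0153, 0.1241]
ee_rot: [-0.309, -2.424, -0.114]
contact_force: [0.5, 0.0, -0.0]
grip_width: 0.087
gripper_force: 41.0
```

Run:
```python
from kin import *
s=st();plan([place("B",2)]);seentop([0],120,30);seentop([42,84],70);seen()
```

```text
{'time_s': np.float64(45.0), 'tcp_pos': array([ 0.443, -0.015,  0.124]), 'ee_rot': array([-0.309, -2.424, -0.114]), 'joints': array([ 0.153,  0.533, -0.021, -0.26 , -1.673, -1.915]), 'contact_force': array([ 0.473,  0.049, -0.024]), 'grip_width': np.float64(0.087), 'gripper_force': np.float64(41.003)}
turn [ 0.  -0.2  0.1] or flipped [   0.3    0.  -179.9] shift cm [-4.74 -0.13  5.55]
white 0 142 med [  6.4  -1.4 165. ] [[-12.0, -11.0, 155.0], [30.0, 8.0, 210.0]] slope [ 0.041 -1.756]
white 316 mean x,y,z [-9.3 85.6 62.9] n [-0.014  1.     0.016] range [-46.  82.  26.] [31. 87. 95.]
```

>>> {"fn": "move_arm", "kwargs": {"rows": [[-0.6,0,0.72,0,0,0,-1],[-0.65,0,0.78,0,0,0,-1],[-0.65,0,0.78,0,0,0,-1],[-0.65,0,0.78,0,0,0,-1],[-0.65,0,0.78,0,0,0,-1],[-0.65,0,0.78,0,0,0,-1],[-0.4,0,0.48,0,0,0,-1],[0,0,0,0,0,0,-1],[-0.15,0,0.17,0,0,0,-1],[0,0,0,0,0,0,-1]]}}

```text
time_s: 46.15
tcp_pos: [0.443, -0.0156, 0.0558]
ee_rot: [-0.311, -2.425, -0.116]
contact_force: [0.8, 0.4, -0.0]
grip_width: 0.083
gripper_force: 41.0
```

Run:
```python
from kin import *
s=st();plan([place("B",2)])
```

```text
{'time_s': np.float64(46.15), 'tcp_pos': array([ 0.443, -0.016,  0.056]), 'ee_rot': array([-0.311, -2.425, -0.116]), 'joints': array([ 0.152,  0.607, -0.072, -0.259, -1.551, -1.883]), 'contact_force': array([ 0.772,  0.415, -0.001]), 'grip_width': np.float64(0.083), 'gripper_force': np.float64(41.014)}
turn [ 0.1 -0.1  0. ] or flipped [   0.2    0.1 -180. ] shift cm [-0.37 -0.09  0.3 ]
```

>>> {"fn": "move_arm", "kwargs": {"rows": [[-0.19,0,0.23,0,0,0,-1],[-0.1,0,0.12,0,0,0,-1],[0,0,0,0,0,0,-1]]}}

```text
time_s: 46.45
tcp_pos: [0.4423, -0.0163, 0.0547]
ee_rot: [-0.308, -2.424, -0.114]
contact_force: [-1.4, 0.4, 22.5]
grip_width: 0.086
gripper_force: 43.7
```

>>> {"fn": "move_arm", "kwargs": {"rows": [[-0.1,0,0.11,0,0,0,-1],[0,0,0,0,0,0,-1]]}}

```text
time_s: 46.65
tcp_pos: [0.4421, -0.0165, 0.0544]
ee_rot: [-0.307, -2.423, -0.113]
contact_force: [-3.5, 0.9, 30.5]
grip_width: 0.083
gripper_force: 44.7
```

>>> {"fn": "move_arm", "kwargs": {"rows": [[0.08,0,-0.1,0,0,0,-1],[0,0,0,0,0,0,-0.75],[0,0,0,0,0,0,-0.55],[0,0,0,0,0,0,-0.55],[0,0,0,0,0,0,-0.55],[0,0,-1,0,0,0,-0.55],[0,0,-1.5,0,0,0,-0.55],[0,0,-2,0,0,0,-0.55],[0,0,-3,0,0,0,-0.55],[0,0,-4,0,0,0,-0.4],[0,0,-4,0,0,0,-0.3],[0,0,-4,0,0,0,-0.3],[0,0,-4,0,0,0,-0.3],[0,0,0,0,0,0,-0.3]]}}

```text
time_s: 48.05
tcp_pos: [0.593, -0.0558, 0.2342]
ee_rot: [-0.312, -2.432, -0.115]
contact_force: [-0.1, -0.7, 0.7]
grip_width: 0.346
gripper_force: 0.0
```

Run:
```python
from kin import *
s=st();seentop([0,42,84],70)
t=np.array(s["tcp_pos"]);a=grasp("D",.055);m=np.array([.48,-.24,.26])
plan([(m,None),(m,a[1]),a,grasp("D")])
sl=Slerp([0,1],R.from_matrix(np.array([R.from_rotvec(s["ee_rot"]).as_matrix(),a[1]])))
check([(m,sl(f).as_matrix()) for f in(0,.33,.66,1)]+[a,grasp("D")])
R0=R.from_rotvec(s["ee_rot"]).as_matrix();print(R.from_matrix(place("D",0)[1]).as_rotvec())
```

```text
{'time_s': np.float64(48.05), 'tcp_pos': array([ 0.593, -0.056,  0.234]), 'ee_rot': array([-0.312, -2.432, -0.115]), 'joints': array([ 0.078,  0.683,  0.517, -0.24 , -2.057, -1.945]), 'contact_force': array([-0.137, -0.679,  0.694]), 'grip_width': np.float64(0.346), 'gripper_force': np.float64(0.0)}
white 42 10 med [-27.9  53.7 711.1] [[-29.0, 52.0, 706.0], [-19.0, 57.0, 712.0]] slope [ 0.226 60.133]
white 84 173 med [-31.8  77.6 705.4] [[-39.0, 70.0, 695.0], [-26.0, 87.0, 709.0]] slope [-0.957 47.547]
turn [0. 0. 0.] or flipped [  0.   0. 180.] shift cm [  6.49 -20.72   1.73]
turn [  32.9  -77.7 -101.6] or flipped [-68.6 -29.   51.8] shift cm [0. 0. 0.]
turn [0. 0. 0.] or flipped [  0.   0. 180.] shift cm [10.69 13.83  5.2 ]
turn [0. 0. 0.] or flipped [  0.   0. 180.] shift cm [2.91 0.   4.66]
  ik [-0.14  0.46  0.18 -0.1  -1.98 -1.69] 0.0 0.0
  ik [-0.09  0.16 -0.2   0.   -1.44 -1.12] 0.0 0.0
  ik [-0.19 -0.04 -0.51 -0.21 -0.89 -0.33] 0.0 0.0
  ik [-0.43  0.03 -0.6  -0.98 -0.85  1.09] 0.0 0.0
  ik [-0.61  0.27 -0.78 -1.25 -0.77  1.67] 0.0 0.0
  ik [-0.59  0.38 -0.74 -1.35 -0.74  1.77] 0.0 0.0
[-2.9304  0.3754  0.8403]
```

```bash
cat >> kin.py <<'E'
_g=grasp
def grasp(k,l=0):
    x,Q=_g(k,l);return (x,Q@np.diag([-1,-1,1])) if k in"CD" else (x,Q)
E
python3 - <<'E'
from kin import *
s=readout.read_state();m=np.array([.48,-.24,.26]);a=grasp("D",.055)
plan([(m,None),(m,a[1]),a,grasp("D")])
sl=Slerp([0,1],R.from_matrix(np.array([R.from_rotvec(s["ee_rot"]).as_matrix(),a[1]])))
check([(m,sl(f).as_matrix()) for f in(0,.33,.66,1)]+[a,grasp("D"),place("D",0,.12),place("D",0)])
E
```

```text
turn [0. 0. 0.] or flipped [  0.   0. 180.] shift cm [  6.49 -20.72   1.73]
turn [-68.6 -29.   51.8] or flipped [  32.9  -77.7 -101.6] shift cm [0. 0. 0.]
turn [0. 0. 0.] or flipped [  0.   0. 180.] shift cm [-10.69 -13.83   5.2 ]
turn [0. 0. 0.] or flipped [  0.   0. 180.] shift cm [-2.91 -0.    4.66]
  ik [-0.14  0.46  0.18 -0.1  -1.98 -1.69] 0.0 0.0
  ik [-0.29  0.36  0.04 -0.36 -1.71 -1.94] 0.0 0.0
  ik [-0.4   0.21 -0.24 -0.61 -1.32 -2.07] 0.0 0.0
  ik [-0.43  0.03 -0.6  -0.98 -0.85 -2.05] 0.0 0.0
  ik [-0.61  0.27 -0.78 -1.25 -0.77 -1.47] 0.0 0.0
  ik [-0.59  0.38 -0.74 -1.35 -0.74 -1.37] 0.0 0.0
  ik [ 0.1   0.26 -0.4  -0.2  -1.44 -1.85] 0.0 0.0
  ik [ 0.1   0.43 -0.49 -0.21 -1.19 -1.79] 0.0 0.0
```

>>> {"fn": "move_arm", "kwargs": {"rows": [[0.9,-2.96,0.25,0,0,0,-0.3],[0.93,-2.96,0.25,0,0,0,-0.3],[0.93,-2.96,0.25,0,0,0,-0.3],[0.93,-2.96,0.25,0,0,0,-0.3],[0.93,-2.96,0.25,0,0,0,-0.3],[0.93,-2.96,0.25,0,0,0,-0.3],[0.93,-2.96,0.25,0,0,0,-0.3],[0,0,0,0,0,0,-0.3]]}}

```text
time_s: 48.9
tcp_pos: [0.4759, -0.2418, 0.2591]
ee_rot: [-0.315, -2.423, -0.116]
contact_force: [0.1, 0.8, 0.2]
grip_width: 0.349
gripper_force: 0.0
```

>>> {"fn": "move_arm", "kwargs": {"rows": [[0,0,0,-6.24,-2.64,4.71,-0.3],[0,0,0,-6.24,-2.64,4.71,-0.3],[0,0,0,-6.24,-2.64,4.71,-0.3],[0,0,0,-6.24,-2.64,4.71,-0.3],[0,0,0,-6.24,-2.64,4.71,-0.3],[0,0,0,-6.24,-2.64,4.71,-0.3],[0,0,0,-6.24,-2.64,4.71,-0.3],[0,0,0,-6.24,-2.64,4.71,-0.3],[0,0,0,-6.24,-2.64,4.71,-0.3],[0,0,0,-6.24,-2.64,4.71,-0.3],[0,0,0,-6.24,-2.64,4.71,-0.3],[0,0,0,0,0,0,-0.3],[0,0,0,0,0,0,-0.3]]}}

```text
time_s: 50.2
tcp_pos: [0.4775, -0.2389, 0.259]
ee_rot: [2.034, 2.047, 1.14]
contact_force: [0.8, -0.6, 0.1]
grip_width: 0.35
gripper_force: 0.0
```

Run:
```python
from kin import *
s=st();plan([grasp("D",.055),grasp("D")]);seentop([0,42,84],70);seen()
```

```text
{'time_s': np.float64(50.2), 'tcp_pos': array([ 0.477, -0.239,  0.259]), 'ee_rot': array([2.034, 2.047, 1.14 ]), 'joints': array([-0.723,  0.114, -0.133, -0.779, -1.315, -2.209]), 'contact_force': array([ 0.839, -0.554,  0.075]), 'grip_width': np.float64(0.35), 'gripper_force': np.float64(0.0)}
turn [-0.2  0.  -0.1] or flipped [  0.    0.3 179.9] shift cm [-10.77 -13.55   5.2 ]
turn [0. 0. 0.] or flipped [  0.   0. 180.] shift cm [-2.91 -0.    4.66]
white 0 123 med [-1.4  0.6 89. ] [[-34.0, -3.0, 74.0], [33.0, 4.0, 96.0]] slope [0.004 0.676]
red 42 67 med [-4.6 42.3 90.5] [[-35.0, 40.0, 76.0], [29.0, 45.0, 95.0]] slope [-0.003 42.301]
white 84 107 med [-2.6 82.6 89.6] [[-35.0, 79.0, 74.0], [33.0, 86.0, 96.0]] slope [ 0.003 82.528]
```

Plate B is home in slot 2. Now approach D.

>>> {"fn": "move_arm", "kwargs": {"rows": [[0,-2.7,0,0,0,0,-0.3],[0,-2.7,0,0,0,0,-0.3],[-1,-2.7,0,0,0,0,-0.3],[-2,-2.7,0,0,0,0,-0.3],[-2,-2.75,0,0,0,0,-0.3],[-3,0,0,0,0,0,-0.3],[-2.77,0,1.2,0,0,0,-0.3],[0,0,2,0,0,0,-0.3],[0,0,2,0,0,0,-0.3],[0,0,0,0,0,0,-0.3],[0,0,0,0,0,0,-0.3]]}}

```text
time_s: 51.4
tcp_pos: [0.4048, -0.2924, 0.1019]
ee_rot: [2.034, 2.05, 1.14]
contact_force: [0.2, -0.5, 0.3]
grip_width: 0.35
gripper_force: 0.0
```

Run:
```python
from kin import *
s=st();plan([grasp("D",.055),grasp("D")]);meas("D")
```

```text
{'time_s': np.float64(51.4), 'tcp_pos': array([ 0.405, -0.292,  0.102]), 'ee_rot': array([2.034, 2.05 , 1.14 ]), 'joints': array([-0.916,  0.327, -0.26 , -0.817, -1.207, -1.824]), 'contact_force': array([ 0.21 , -0.511,  0.342]), 'grip_width': np.float64(0.35), 'gripper_force': np.float64(0.0)}
turn [-0.3 -0.1 -0.1] or flipped [ -0.2   0.4 179.9] shift cm [ 0.05 -0.01 -0.08]
turn [0. 0. 0.] or flipped [  0.   0. 180.] shift cm [-2.91 -0.    4.66]
D 543 mean [ 0.4293 -0.3189  0.061 ] n [ 0.8497 -0.1256  0.512 ] tilt off vert 30.8 t,b range mm [-44.5 -53.3] [39.8 44.5] circ -6.4 -4.5 52.2
```

>>> {"fn": "move_arm", "kwargs": {"rows": [[-0.5,0,0.8,0,0,0,-0.3],[-0.6,0,1,0,0,0,-0.3],[-0.6,0,1,0,0,0,-0.3],[-0.6,0,1,0,0,0,-0.3],[-0.6,0,0.85,0,0,0,-0.3],[0,0,0,0,0,0,-0.3],[0,0,0,0,0,0,-0.6],[0,0,0,0,0,0,-0.8],[0,0,0,0,0,0,-1],[0,0,0,0,0,0,-1],[0,0,0,0,0,0,-1],[0,0,0,0,0,0,-1]]}}

```text
time_s: 52.65
tcp_pos: [0.4324, -0.297, 0.0559]
ee_rot: [2.033, 2.046, 1.14]
contact_force: [2.6, -0.4, 3.2]
grip_width: 0.083
gripper_force: 42.8
```

Run:
```python
from kin import *
s=st();plan([grasp("D")]);transfer("D",0,[.48,-.24,.26])
```

```text
{'time_s': np.float64(52.65), 'tcp_pos': array([ 0.432, -0.297,  0.056]), 'ee_rot': array([2.033, 2.046, 1.14 ]), 'joints': array([-0.889,  0.415, -0.252, -0.854, -1.135, -1.775]), 'contact_force': array([ 2.601, -0.418,  3.152]), 'grip_width': np.float64(0.083), 'gripper_force': np.float64(42.825)}
turn [-0.1  0.  -0.1] or flipped [  0.1   0.2 179.9] shift cm [ 0.03 -0.06  0.04]
turn [-0.1  0.  -0.1] or flipped [  0.1   0.2 179.9] shift cm [ 3.2  -0.06 -5.04]
turn [0. 0. 0.] or flipped [  0.   0. 180.] shift cm [10.42 13.83 -4.78]
turn [ 64.6  22.6 -56.1] or flipped [ 25.3 -72.4 101.8] shift cm [0. 0. 0.]
turn [0. 0. 0.] or flipped [  0.   0. 180.] shift cm [ 2.42 12.29 12.43]
turn [0. 0. 0.] or flipped [  0.   0. 180.] shift cm [-6.36  0.   10.18]
  ik [-0.62  0.26 -0.78 -1.24 -0.78 -1.48] 0.0 0.0
  ik [-0.43  0.03 -0.6  -0.98 -0.85 -2.05] 0.0 0.0
  ik [-0.39  0.17 -0.28 -0.61 -1.25 -2.06] 0.0 0.0
  ik [-0.28  0.3  -0.04 -0.35 -1.59 -1.93] 0.0 0.0
  ik [-0.14  0.37  0.08 -0.08 -1.83 -1.69] 0.0 0.0
  ik [ 0.1   0.26 -0.4  -0.2  -1.44 -1.85] 0.0 0.0
  ik [ 0.1   0.43 -0.49 -0.21 -1.19 -1.79] 0.0 0.0
```

>>> {"fn": "move_arm", "kwargs": {"rows": [[0.3,0,-0.5,0,0,0,-1],[0.7,0,-1,0,0,0,-1],[0.7,0,-1.2,0,0,0,-1],[0.8,0,-1.2,0,0,0,-1],[0.7,0,-1.14,0,0,0,-1],[1.49,1.98,-0.69,0,0,0,-1],[1.49,1.98,-0.69,0,0,0,-1],[1.49,1.98,-0.69,0,0,0,-1],[1.49,1.98,-0.69,0,0,0,-1],[1.49,1.98,-0.69,0,0,0,-1],[1.49,1.98,-0.69,0,0,0,-1],[1.49,1.98,-0.69,0,0,0,-1],[0,0,0,0,0,0,-1]]}}

```text
time_s: 53.95
tcp_pos: [0.481, -0.24, 0.2635]
ee_rot: [2.029, 2.048, 1.137]
contact_force: [-0.3, 0.3, -0.8]
grip_width: 0.083
gripper_force: 42.6
```

>>> {"fn": "move_arm", "kwargs": {"rows": [[0,0,0,5.87,2.05,-5.1,-1],[0,0,0,5.87,2.05,-5.1,-1],[0,0,0,5.87,2.05,-5.1,-1],[0,0,0,5.87,2.05,-5.1,-1],[0,0,0,5.87,2.05,-5.1,-1],[0,0,0,5.87,2.05,-5.1,-1],[0,0,0,5.87,2.05,-5.1,-1],[0,0,0,5.87,2.05,-5.1,-1],[0,0,0,5.87,2.05,-5.1,-1],[0,0,0,5.87,2.05,-5.1,-1],[0,0,0,5.87,2.05,-5.1,-1],[0,0,0,0,0,0,-1],[0,0,0,0,0,0,-1]]}}

```text
time_s: 55.25
tcp_pos: [0.4801, -0.2397, 0.2594]
ee_rot: [-0.329, -2.559, -0.095]
contact_force: [-0.3, -0.7, -0.6]
grip_width: 0.087
gripper_force: 42.6
```

Run:
```python
from kin import *
s=st();plan([place("D",0,.12),place("D",0,.07)])
```

```text
{'time_s': np.float64(55.25), 'tcp_pos': array([ 0.48 , -0.24 ,  0.259]), 'ee_rot': array([-0.329, -2.559, -0.095]), 'joints': array([-0.145,  0.482,  0.218, -0.061, -1.867, -1.683]), 'contact_force': array([-0.267, -0.692, -0.563]), 'grip_width': np.float64(0.087), 'gripper_force': np.float64(42.596)}
turn [ 0.  -0.3 -0.1] or flipped [ -0.5  -0.  179.9] shift cm [ 2.45 12.26 12.38]
turn [0. 0. 0.] or flipped [  0.   0. 180.] shift cm [-2.65  0.    4.24]
```

>>> {"fn": "move_arm", "kwargs": {"rows": [[0.35,1.75,1.77,0,0,0,-1],[0.35,1.75,1.77,0,0,0,-1],[0.35,1.75,1.77,0,0,0,-1],[0.35,1.75,1.77,0,0,0,-1],[0.35,1.75,1.77,0,0,0,-1],[0.35,1.75,1.77,0,0,0,-1],[0.35,1.75,1.77,0,0,0,-1],[-0.66,0,1.06,0,0,0,-1],[-0.66,0,1.06,0,0,0,-1],[-0.66,0,1.06,0,0,0,-1],[-0.66,0,1.06,0,0,0,-1],[0,0,0,0,0,0,-1],[0,0,0,0,0,0,-1]]}}

```text
time_s: 56.55
tcp_pos: [0.4277, -0.1001, 0.1181]
ee_rot: [-0.331, -2.561, -0.095]
contact_force: [0.4, -0.1, -1.2]
grip_width: 0.087
gripper_force: 42.6
```

Run:
```python
from kin import *
s=st();plan([place("D",0)]);seentop([-84],130,30)
```

```text
{'time_s': np.float64(56.55), 'tcp_pos': array([ 0.428, -0.1  ,  0.118]), 'ee_rot': array([-0.331, -2.561, -0.095]), 'joints': array([ 0.055,  0.443, -0.147, -0.164, -1.522, -1.829]), 'contact_force': array([ 0.414, -0.138, -1.244]), 'grip_width': np.float64(0.087), 'gripper_force': np.float64(42.59)}
turn [ 0.  -0.2 -0.1] or flipped [ -0.3  -0.  179.9] shift cm [-3.7   0.07  6.02]
```

>>> {"fn": "move_arm", "kwargs": {"rows": [[-0.45,0.05,0.75,0,0,0,-1],[-0.48,0,0.78,0,0,0,-1],[-0.48,0,0.78,0,0,0,-1],[-0.48,0,0.78,0,0,0,-1],[-0.48,0,0.78,0,0,0,-1],[-0.48,0,0.78,0,0,0,-1],[-0.3,0,0.5,0,0,0,-1],[0,0,0,0,0,0,-1]]}}

```text
time_s: 57.4
tcp_pos: [0.4266, -0.0989, 0.0571]
ee_rot: [-0.33, -2.561, -0.095]
contact_force: [0.1, 1.0, -0.3]
grip_width: 0.082
gripper_force: 42.6
```

>>> {"fn": "move_arm", "kwargs": {"rows": [[-0.16,0,0.25,0,0,0,-1],[-0.16,0,0.25,0,0,0,-1],[0,0,0,0,0,0,-1]]}}

```text
time_s: 57.7
tcp_pos: [0.4268, -0.099, 0.0525]
ee_rot: [-0.33, -2.561, -0.095]
contact_force: [-2.1, 0.0, 1.1]
grip_width: 0.087
gripper_force: 42.8
```

>>> {"fn": "move_arm", "kwargs": {"rows": [[-0.1,0,0.16,0,0,0,-1],[-0.06,0,0.1,0,0,0,-1],[0,0,0,0,0,0,-1]]}}

```text
time_s: 58.0
tcp_pos: [0.4264, -0.0993, 0.0518]
ee_rot: [-0.328, -2.561, -0.094]
contact_force: [-3.6, 2.5, 22.1]
grip_width: 0.085
gripper_force: 45.2
```

Run:
```python
from kin import *
s=st();plan([place("D",0)]);seentop([-84],70,30)
```

```text
{'time_s': np.float64(58.0), 'tcp_pos': array([ 0.426, -0.099,  0.052]), 'ee_rot': array([-0.328, -2.561, -0.094]), 'joints': array([ 0.057,  0.517, -0.205, -0.167, -1.393, -1.807]), 'contact_force': array([-3.556,  2.533, 22.087]), 'grip_width': np.float64(0.085), 'gripper_force': np.float64(45.156)}
turn [-0.  -0.2  0. ] or flipped [   0.4   -0.1 -180. ] shift cm [-0.31  0.02  0.32]
white -84 21 med [ 15.2 -88.  106.3] [[-1.0, -94.0, 91.0], [21.0, -77.0, 149.0]] slope [  0.413 -92.21 ]
```

>>> {"fn": "move_arm", "kwargs": {"rows": [[0.06,0,-0.1,0,0,0,-1],[0,0,0,0,0,0,-0.75],[0,0,0,0,0,0,-0.55],[0,0,0,0,0,0,-0.55],[0,0,0,0,0,0,-0.55],[0,0,-1,0,0,0,-0.55],[0,0,-1.5,0,0,0,-0.55],[0,0,-2,0,0,0,-0.55],[0,0,-3,0,0,0,-0.55],[0,0,-4,0,0,0,-0.4],[0,0,-4,0,0,0,-0.3],[0,0,-4,0,0,0,-0.3],[0,0,-4,0,0,0,-0.3],[0,0,0,0,0,0,-0.3]]}}

```text
time_s: 59.45
tcp_pos: [0.5517, -0.1322, 0.2536]
ee_rot: [-0.331, -2.57, -0.094]
contact_force: [1.0, 0.6, 0.2]
grip_width: 0.353
gripper_force: 0.0
```

Run:
```python
from kin import *
s=st();m=np.array([.48,-.20,.26]);a=grasp("C",.055)
plan([(m,None),(m,a[1]),a,grasp("C")]);check([a,grasp("C")]);seentop([-84,0,42,84],70)
```

```text
{'time_s': np.float64(59.45), 'tcp_pos': array([ 0.552, -0.132,  0.254]), 'ee_rot': array([-0.331, -2.57 , -0.094]), 'joints': array([ 0.006,  0.535,  0.331, -0.144, -1.902, -1.842]), 'contact_force': array([0.977, 0.556, 0.179]), 'grip_width': np.float64(0.353), 'gripper_force': np.float64(0.0)}
turn [0. 0. 0.] or flipped [  0.   0. 180.] shift cm [ 4.77 -8.38  2.19]
turn [-68.1 -16.2  50.8] or flipped [  18.6  -78.2 -105.5] shift cm [0. 0. 0.]
turn [0. 0. 0.] or flipped [  0.   0. 180.] shift cm [ -6.21 -13.5    7.5 ]
turn [0. 0. 0.] or flipped [  0.   0. 180.] shift cm [-3.54 -0.    4.21]
  ik [-0.45  0.24 -0.93 -1.48 -0.82 -1.32] 0.0 0.0
  ik [-0.43  0.37 -0.88 -1.57 -0.81 -1.22] 0.0 0.0
white 84 12 med [ 12.9  85.8 670.6] [[-43.0, 68.0, 654.0], [48.0, 96.0, 700.0]] slope [ 0.303 81.295]
```

>>> {"fn": "move_arm", "kwargs": {"rows": [[1.2,-2.1,0.55,0,0,0,-0.3],[1.2,-2.1,0.55,0,0,0,-0.3],[1.2,-2.1,0.55,0,0,0,-0.3],[1.2,-2.1,0.55,0,0,0,-0.3],[0,0,0,-6.19,-1.47,4.62,-0.3],[0,0,0,-6.19,-1.47,4.62,-0.3],[0,0,0,-6.19,-1.47,4.62,-0.3],[0,0,0,-6.19,-1.47,4.62,-0.3],[0,0,0,-6.19,-1.47,4.62,-0.3],[0,0,0,-6.19,-1.47,4.62,-0.3],[0,0,0,-6.19,-1.47,4.62,-0.3],[0,0,0,-6.19,-1.47,4.62,-0.3],[0,0,0,-6.19,-1.47,4.62,-0.3],[0,0,0,-6.19,-1.47,4.62,-0.3],[0,0,0,-6.19,-1.47,4.62,-0.3],[0,0,0,0,0,0,-0.3],[0,0,0,0,0,0,-0.3]]}}

```text
time_s: 61.2
tcp_pos: [0.4754, -0.1989, 0.2562]
ee_rot: [-1.934, -2.043, -1.277]
contact_force: [-0.3, -0.2, -1.1]
grip_width: 0.353
gripper_force: 0.0
```

Run:
```python
from kin import *
s=st();plan([grasp("C",.055),grasp("C")]);seentop([-84,0,42,84],70);meas("C")
```

```text
{'time_s': np.float64(61.2), 'tcp_pos': array([ 0.475, -0.199,  0.256]), 'ee_rot': array([-1.934, -2.043, -1.277]), 'joints': array([-0.75 ,  0.162, -0.127, -0.865, -1.422, -2.137]), 'contact_force': array([-0.314, -0.246, -1.138]), 'grip_width': np.float64(0.353), 'gripper_force': np.float64(0.0)}
turn [-0.4 -0.  -0.4] or flipped [ -0.    0.6 179.6] shift cm [ -6.2  -12.9    7.41]
turn [0. 0. 0.] or flipped [  0.   0. 180.] shift cm [-3.54 -0.    4.21]
white -84 148 med [ -1.9 -82.7  87.3] [[-35.0, -88.0, 73.0], [33.0, -80.0, 95.0]] slope [  0.016 -83.113]
white 0 123 med [-1.5  0.8 89.1] [[-34.0, -3.0, 74.0], [33.0, 4.0, 96.0]] slope [0.007 0.783]
red 42 69 med [-2.3 42.4 89.8] [[-31.0, 40.0, 78.0], [29.0, 45.0, 96.0]] slope [-0.003 42.438]
white 84 109 med [-2.3 82.6 90. ] [[-35.0, 79.0, 74.0], [33.0, 86.0, 95.0]] slope [ 0.005 82.459]
C 543 mean [ 0.4436 -0.2235  0.0626] n [ 0.8471 -0.1265  0.5161] tilt off vert 31.1 t,b range mm [-45.9 -42.4] [38.3 42.2] circ -5.6 0.8 46.5
```

Plate D is home in slot 0. Now C.

>>> {"fn": "move_arm", "kwargs": {"rows": [[0,-2.6,0,0,0,0,-0.3],[0,-2.6,0,0,0,0,-0.3],[-1,-2.6,0,0,0,0,-0.3],[-1.4,-2.6,0,0,0,0,-0.3],[-2,-2.5,0,0,0,0,-0.3],[-1.8,0,1.6,0,0,0,-0.3],[0,0,2,0,0,0,-0.3],[0,0,2,0,0,0,-0.3],[0,0,1.8,0,0,0,-0.3],[0,0,0,0,0,0,-0.3],[0,0,0,0,0,0,-0.3]]}}

```text
time_s: 62.4
tcp_pos: [0.4162, -0.1894, 0.1068]
ee_rot: [-1.93, -2.044, -1.277]
contact_force: [-0.5, -0.4, 1.0]
grip_width: 0.35
gripper_force: 0.0
```

Run:
```python
from kin import *
s=st();plan([grasp("C",.055),grasp("C")])
```

```text
{'time_s': np.float64(62.4), 'tcp_pos': array([ 0.416, -0.189,  0.107]), 'ee_rot': array([-1.93 , -2.044, -1.277]), 'joints': array([-0.835,  0.312, -0.337, -0.903, -1.254, -1.8  ]), 'contact_force': array([-0.524, -0.4  ,  0.951]), 'grip_width': np.float64(0.35), 'gripper_force': np.float64(0.0)}
turn [-0.5 -0.1 -0.3] or flipped [ -0.2   0.8 179.7] shift cm [-0.07  0.01 -0.  ]
turn [0. 0. 0.] or flipped [  0.   0. 180.] shift cm [-3.54 -0.    4.21]
```

>>> {"fn": "move_arm", "kwargs": {"rows": [[-0.7,0,0.8,-0.5,0,-0.3,-0.3],[-0.7,0,0.9,0,0,0,-0.3],[-0.7,0,0.9,0,0,0,-0.3],[-0.7,0,0.9,0,0,0,-0.3],[-0.75,0,0.7,0,0,0,-0.3],[0,0,0,0,0,0,-0.3],[0,0,0,0,0,0,-0.6],[0,0,0,0,0,0,-0.8],[0,0,0,0,0,0,-1],[0,0,0,0,0,0,-1],[0,0,0,0,0,0,-1],[0,0,0,0,0,0,-1]]}}

```text
time_s: 63.6
tcp_pos: [0.4451, -0.1943, 0.0608]
ee_rot: [-1.934, -2.048, -1.292]
contact_force: [4.5, 0.6, 3.1]
grip_width: 0.081
gripper_force: 42.7
```

Run:
```python
from kin import *
s=st();plan([grasp("C")]);transfer("C",1,[.49,-.19,.26])
```

```text
{'time_s': np.float64(63.6), 'tcp_pos': array([ 0.445, -0.194,  0.061]), 'ee_rot': array([-1.934, -2.048, -1.292]), 'joints': array([-0.817,  0.413, -0.323, -0.95 , -1.186, -1.726]), 'contact_force': array([4.491, 0.635, 3.06 ]), 'grip_width': np.float64(0.081), 'gripper_force': np.float64(42.703)}
turn [0.2 0.  0. ] or flipped [  -0.     0.3 -180. ] shift cm [-0.06 -0.09  0.07]
turn [0.2 0.  0. ] or flipped [  -0.     0.3 -180. ] shift cm [ 3.8  -0.09 -4.52]
turn [0. 0. 0.] or flipped [  0.   0. 180.] shift cm [ 6.48 14.22 -6.05]
turn [ 72.  23. -46.] or flipped [ 26.7 -83.7 105.7] shift cm [0. 0. 0.]
turn [0. 0. 0.] or flipped [  0.   0. 180.] shift cm [ 1.07 11.4  12.5 ]
turn [0. 0. 0.] or flipped [  0.   0. 180.] shift cm [-7.71  0.    9.19]
  ik [-0.45  0.23 -0.93 -1.48 -0.82 -1.33] 0.0 0.0
  ik [-0.38  0.06 -0.64 -1.13 -0.91 -1.95] 0.0 0.0
  ik [-0.34  0.21 -0.29 -0.71 -1.31 -2.05] 0.0 0.0
  ik [-0.22  0.34 -0.01 -0.43 -1.68 -1.97] 0.0 0.0
  ik [-0.07  0.44  0.14 -0.15 -1.96 -1.77] 0.0 0.0
  ik [ 0.15  0.34 -0.32 -0.27 -1.56 -1.88] 0.0 0.0
  ik [ 0.15  0.5  -0.4  -0.28 -1.33 -1.82] 0.0 0.0
```

>>> {"fn": "move_arm", "kwargs": {"rows": [[0.5,0,-0.6,0,0,0,-1],[0.8,0,-0.95,0,0,0,-1],[0.8,0,-1,0,0,0,-1],[0.9,0,-1,0,0,0,-1],[0.8,0,-1,0,0,0,-1],[0.93,2.03,-0.86,0,0,0,-1],[0.93,2.03,-0.86,0,0,0,-1],[0.93,2.03,-0.86,0,0,0,-1],[0.93,2.03,-0.86,0,0,0,-1],[0.93,2.03,-0.86,0,0,0,-1],[0.93,2.03,-0.86,0,0,0,-1],[0.93,2.03,-0.86,0,0,0,-1],[0,0,0,0,0,0,-1]]}}

```text
time_s: 64.9
tcp_pos: [0.4897, -0.1903, 0.2625]
ee_rot: [-1.933, -2.053, -1.29]
contact_force: [-0.2, 0.4, -0.3]
grip_width: 0.083
gripper_force: 42.7
```

>>> {"fn": "move_arm", "kwargs": {"rows": [[0,0,0,6.55,2.09,-4.18,-1],[0,0,0,6.55,2.09,-4.18,-1],[0,0,0,6.55,2.09,-4.18,-1],[0,0,0,6.55,2.09,-4.18,-1],[0,0,0,6.55,2.09,-4.18,-1],[0,0,0,6.55,2.09,-4.18,-1],[0,0,0,6.55,2.09,-4.18,-1],[0,0,0,6.55,2.09,-4.18,-1],[0,0,0,6.55,2.09,-4.18,-1],[0,0,0,6.55,2.09,-4.18,-1],[0,0,0,6.55,2.09,-4.18,-1],[0,0,0,0,0,0,-1],[0,0,0,0,0,0,-1]]}}

```text
time_s: 66.2
tcp_pos: [0.4889, -0.1892, 0.2589]
ee_rot: [-0.309, -2.424, -0.114]
contact_force: [-0.1, -0.2, -0.5]
grip_width: 0.084
gripper_force: 42.6
```

Run:
```python
from kin import *
s=st();plan([place("C",1,.12),place("C",1,.07)])
```

```text
{'time_s': np.float64(66.2), 'tcp_pos': array([ 0.489, -0.189,  0.259]), 'ee_rot': array([-0.309, -2.424, -0.114]), 'joints': array([-0.085,  0.556,  0.291, -0.119, -1.998, -1.75 ]), 'contact_force': array([-0.109, -0.186, -0.508]), 'grip_width': np.float64(0.084), 'gripper_force': np.float64(42.633)}
turn [-0.  -0.2  0. ] or flipped [   0.3   -0.  -180. ] shift cm [ 1.04 11.35 12.34]
turn [0. 0. 0.] or flipped [  0.   0. 180.] shift cm [-3.21  0.    3.83]
```

>>> {"fn": "move_arm", "kwargs": {"rows": [[0.15,1.62,1.76,0,0,0,-1],[0.15,1.62,1.76,0,0,0,-1],[0.15,1.62,1.76,0,0,0,-1],[0.15,1.62,1.76,0,0,0,-1],[0.15,1.62,1.76,0,0,0,-1],[0.15,1.62,1.76,0,0,0,-1],[0.14,1.62,1.76,0,0,0,-1],[-0.75,0,0.9,0,0,0,-1],[-0.75,0,0.9,0,0,0,-1],[-0.75,0,0.9,0,0,0,-1],[-0.7,0,0.8,0,0,0,-1],[0,0,0,0,0,0,-1],[0,0,0,0,0,0,-1]]}}

```text
time_s: 67.5
tcp_pos: [0.434, -0.0583, 0.1263]
ee_rot: [-0.311, -2.426, -0.115]
contact_force: [-0.2, -0.4, -1.3]
grip_width: 0.082
gripper_force: 42.6
```

Run:
```python
from kin import *
s=st();plan([place("C",1)]);seentop([-42],130,25)
```

```text
{'time_s': np.float64(67.5), 'tcp_pos': array([ 0.434, -0.058,  0.126]), 'ee_rot': array([-0.311, -2.426, -0.115]), 'joints': array([ 0.093,  0.525, -0.042, -0.223, -1.669, -1.864]), 'contact_force': array([-0.197, -0.441, -1.287]), 'grip_width': np.float64(0.082), 'gripper_force': np.float64(42.631)}
turn [ 0.1 -0.  -0. ] or flipped [ -0.1  -0.1 180. ] shift cm [-4.74  0.07  5.83]
white -42 18 med [ 13.4 -58.4 180.4] [[-1.0, -65.0, 155.0], [33.0, -36.0, 216.0]] slope [  0.642 -63.764]
```

>>> {"fn": "move_arm", "kwargs": {"rows": [[-0.6,0.07,0.75,0,0,0,-1],[-0.65,0,0.8,0,0,0,-1],[-0.65,0,0.8,0,0,0,-1],[-0.65,0,0.8,0,0,0,-1],[-0.65,0,0.8,0,0,0,-1],[-0.65,0,0.8,0,0,0,-1],[-0.4,0,0.48,0,0,0,-1],[0,0,0,0,0,0,-1]]}}

```text
time_s: 68.35
tcp_pos: [0.4326, -0.0569, 0.0583]
ee_rot: [-0.311, -2.425, -0.114]
contact_force: [0.0, -0.6, -1.4]
grip_width: 0.08
gripper_force: 42.7
```

>>> {"fn": "move_arm", "kwargs": {"rows": [[-0.19,0,0.23,0,0,0,-1],[-0.12,0,0.14,0,0,0,-1],[0,0,0,0,0,0,-1]]}}

```text
time_s: 68.65
tcp_pos: [0.4328, -0.0573, 0.0571]
ee_rot: [-0.308, -2.426, -0.114]
contact_force: [-2.5, 1.4, 16.1]
grip_width: 0.083
gripper_force: 44.6
```

>>> {"fn": "move_arm", "kwargs": {"rows": [[-0.1,0,0.12,0,0,0,-1],[0,0,0,0,0,0,-1]]}}

```text
time_s: 68.85
tcp_pos: [0.4325, -0.0574, 0.0568]
ee_rot: [-0.308, -2.426, -0.113]
contact_force: [-2.6, 1.9, 25.1]
grip_width: 0.086
gripper_force: 45.6
```

>>> {"fn": "move_arm", "kwargs": {"rows": [[0.08,0,-0.1,0,0,0,-1],[0,0,0,0,0,0,-0.75],[0,0,0,0,0,0,-0.55],[0,0,0,0,0,0,-0.55],[0,0,0,0,0,0,-0.55],[0,0,-1,0,0,0,-0.55],[0,0,-1.5,0,0,0,-0.55],[0,0,-2,0,0,0,-0.55],[0,0,-3,0,0,0,-0.55],[0,0,-4,0,0,0,-0.4],[0,0,-4,0,0,0,-0.3],[0,0,-4,0,0,0,0],[0,0,-4,0,0,0,1],[0,0,0,0,0,0,1]]}}

```text
time_s: 70.25
tcp_pos: [0.5827, -0.0969, 0.2376]
ee_rot: [-0.312, -2.434, -0.114]
contact_force: [0.0, -0.2, -0.2]
grip_width: 0.823
gripper_force: 0.0
```

Run:
```python
from kin import *
s=st();m=np.array([.57,.10,.30])
Q=Rt([0,0,-1],[-.24,.97,0]);plan([(m,None),(m,Q)])
p,d=grab("side");print(cup(p,d));seen()
```

```text
{'time_s': np.float64(70.25), 'tcp_pos': array([ 0.583, -0.097,  0.238]), 'ee_rot': array([-0.312, -2.434, -0.114]), 'joints': array([ 0.031,  0.675,  0.496, -0.206, -2.054, -1.89 ]), 'contact_force': array([ 0.026, -0.154, -0.183]), 'grip_width': np.float64(0.823), 'gripper_force': np.float64(0.0)}
turn [0. 0. 0.] or flipped [  0.   0. 180.] shift cm [ 8.75 18.73 -0.84]
turn [  9.9 -38.7 -27.4] or flipped [-51.7 -13.2 143.6] shift cm [0. 0. 0.]
(array([0.6168, 0.0213]), np.float64(0.0017721083066782651), 387)
white 320 mean x,y,z [-9.3 85.6 62.1] n [-0.017  1.     0.016] range [-46.  81.  26.] [30. 87. 96.]
```

>>> {"fn": "move_arm", "kwargs": {"rows": [[0,0,-3,0,0,0,1],[0,0,-3,0,0,0,1],[0,0,0,1.65,-6.45,-4.57,1],[0,0,0,1.65,-6.45,-4.57,1],[0,0,0,1.65,-6.45,-4.57,1],[0,0,0,1.65,-6.45,-4.57,1],[0,0,0,1.65,-6.45,-4.57,1],[0,0,0,1.65,-6.45,-4.57,1],[0,0,0,0,0,0,1],[0,0,0,0,0,0,1]]}}

```text
time_s: 71.35
tcp_pos: [0.6149, -0.1049, 0.2806]
ee_rot: [0.381, -3.111, -0.006]
contact_force: [-0.1, -0.3, -0.7]
grip_width: 0.999
gripper_force: 0.0
```

Run:
```python
from kin import *
s=st();Q=Rt([0,0,-1],[-.24,.97,0])
seentop([-84,-42,0,42,84],70)
plan([(np.array([.6168,.0195,.17]),Q),(np.array([.6168,.0195,.036]),Q)])
```

```text
{'time_s': np.float64(71.35), 'tcp_pos': array([ 0.615, -0.105,  0.281]), 'ee_rot': array([ 0.381, -3.111, -0.006]), 'joints': array([ 0.141,  0.242,  0.026, -0.004, -1.362, -1.467]), 'contact_force': array([-0.125, -0.338, -0.709]), 'grip_width': np.float64(0.999), 'gripper_force': np.float64(0.0)}
white -84 147 med [ -1.6 -82.9  87.7] [[-34.0, -88.0, 73.0], [33.0, -80.0, 95.0]] slope [  0.008 -83.225]
white -42 65 med [ 17.7 -40.9  89.3] [[-2.0, -45.0, 72.0], [37.0, -37.0, 96.0]] slope [  0.057 -41.822]
white 0 42 med [22.8  0.2 87.4] [[8.0, -3.0, 75.0], [37.0, 4.0, 94.0]] slope [ 0.082 -1.502]
white 42 31 med [-29.   31.9 736.2] [[-35.0, 25.0, 691.0], [-20.0, 38.0, 745.0]] slope [ 0.056 32.974]
turn [ 0.3 -0.4  0. ] or flipped [   0.7    0.4 -180. ] shift cm [-3.08 12.05 11.01]
turn [0. 0. 0.] or flipped [  0.   0. 180.] shift cm [ 0.   0.  13.4]
```

>>> {"fn": "move_arm", "kwargs": {"rows": [[-0.77,3,0,0.3,-0.4,0,1],[-0.77,3,0,0,0,0,1],[-0.77,3,0,0,0,0,1],[-0.77,3,0,0,0,0,1],[0,0,4,0,0,0,1],[0,0,4,0,0,0,1],[0,0,3,0,0,0,1],[0,0,0,0,0,0,1],[0,0,0,0,0,0,1]]}}

```text
time_s: 72.3
tcp_pos: [0.6182, 0.0186, 0.1696]
ee_rot: [0.381, -3.116, 0.003]
contact_force: [0.9, -0.3, 1.4]
grip_width: 0.998
gripper_force: 0.0
```

Run:
```python
from kin import *
s=st();Q=Rt([0,0,-1],[-.24,.97,0]);p,d=grab("side");c=cup(p,d);print(c)
plan([(np.r_[c[0]-[0,.002],.03],None)])
```

```text
{'time_s': np.float64(72.3), 'tcp_pos': array([0.618, 0.019, 0.17 ]), 'ee_rot': array([ 0.381, -3.116,  0.003]), 'joints': array([ 0.346,  0.29 , -0.165,  0.002, -1.118, -1.674]), 'contact_force': array([ 0.887, -0.318,  1.421]), 'grip_width': np.float64(0.998), 'gripper_force': np.float64(0.0)}
(array([0.6166, 0.0213]), np.float64(0.0017389798368770604), 385)
turn [0. 0. 0.] or flipped [  0.   0. 180.] shift cm [ 0.22  0.13 14.1 ]
```

>>> {"fn": "move_arm", "kwargs": {"rows": [[0.2,0.1,3,0,0,0,1],[0,0,3,0,0,0,1],[0,0,3,0,0,0,1],[0,0,3,0,0,0,1],[0,0,2,0,0,0,1],[0,0,0,0,0,0,1],[0,0,0,0,0,0,-0.2],[0,0,0,0,0,0,-0.2],[0,0,0,0,0,0,-0.2],[0,0,0,0,0,0,-0.2],[0,0,0,0,0,0,-0.2],[0,0,-1.5,0,0,0,-0.2],[0,0,-0.5,0,0,0,-0.2],[-1.4,-0.65,0,0,0,0,-0.2],[-1.3,-0.63,0,0,0,0,-0.2],[0,0,0,0,0,0,-0.2]]}}

```text
time_s: 73.95
tcp_pos: [0.6464, 0.0131, 0.0506]
ee_rot: [-0.381, 3.116, -0.001]
contact_force: [-0.4, -0.8, -2.8]
grip_width: 0.699
gripper_force: 43.8
```

```bash
cat >> kin.py <<'E'
def cup2(t):
    p,d=grab("side");Y=world("side",d);h=cv2.cvtColor(p,cv2.COLOR_BGR2HSV)
    m=(h[...,0]>100)&(h[...,0]<130)&(h[...,1]>120)&(np.hypot(Y[...,0]-t[0],Y[...,1]-t[1])<.06)&(Y[...,2]<.12)
    P=Y[m];print("cup2",cyl(P,.03,t[:2])[0],np.percentile(P[:,2],[1,99]))
E
python3 - <<'E'
from kin import *
s=st();cup2(s["tcp_pos"])
E
```

```text
{'time_s': np.float64(73.95), 'tcp_pos': array([0.646, 0.013, 0.051]), 'ee_rot': array([-0.381,  3.116, -0.001]), 'joints': array([ 0.322,  0.438, -0.24 ,  0.002, -0.89 , -1.651]), 'contact_force': array([-0.441, -0.8  , -2.794]), 'grip_width': np.float64(0.699), 'gripper_force': np.float64(43.788)}
cup2 [0.6469 0.0149] [0.0268 0.1073]
```

>>> {"fn": "move_arm", "kwargs": {"rows": [[0,0,1,0,0,0,-0.2],[0,0,0.6,0,0,0,-0.2],[0,0,0.2,0,0,0,-0.2],[0,0,0,0,0,0,-0.2]]}}

```text
time_s: 74.4
tcp_pos: [0.6444, 0.0134, 0.0329]
ee_rot: [-0.383, 3.117, -0.002]
contact_force: [-4.2, 0.9, 9.8]
grip_width: 0.697
gripper_force: 44.6
```

Contact at 10 N. Release and rise clear.

>>> {"fn": "move_arm", "kwargs": {"rows": [[0,0,0,0,0,0,0.5],[0,0,0,0,0,0,1],[0,0,0,0,0,0,1],[0,0,0,0,0,0,1],[0,0,-3,0,0,0,1],[0,0,-4,0,0,0,1],[0,0,-4,0,0,0,1],[0,0,-4,0,0,0,1],[0,0,-5,0,0,0,1],[0,0,-5,0,0,0,1],[0,0,-5,0,0,0,1],[2,0,0,0,0,0,1],[4,0,0,0,0,0,1],[0,0,0,0,0,0,1],[0,0,0,0,0,0,1]]}}

```text
time_s: 75.9
tcp_pos: [0.5859, -0.0012, 0.3328]
ee_rot: [-0.382, 3.116, -0.001]
contact_force: [0.8, 0.2, -0.2]
grip_width: 1.002
gripper_force: 0.0
```

Run:
```python
from kin import *
s=st();cup2([.646,.015]);seentop([-84,-42,0,42,84],70)
q,e=grab("side");t,_=grab("top")
o=np.zeros((560,800,3),np.uint8);o[:,:400]=cv2.resize(q[60:320,170:450],(400,371),interpolation=2)[:560].copy() if 0 else 0
o[:371,:400]=cv2.resize(q[60:320,170:450],(400,371));o[:371,400:]=cv2.resize(t[60:290,170:420],(400,371))
cv2.imwrite("pics/fin.png",o[:371])
```

```text
{'time_s': np.float64(75.9), 'tcp_pos': array([ 0.586, -0.001,  0.333]), 'ee_rot': array([-0.382,  3.116, -0.001]), 'joints': array([ 0.332,  0.155,  0.029,  0.001, -1.443, -1.659]), 'contact_force': array([ 0.781,  0.204, -0.152]), 'grip_width': np.float64(1.002), 'gripper_force': np.float64(0.0)}
cup2 [0.6441 0.0152] [0.0078 0.0895]
white -84 149 med [ -1.6 -82.9  87.1] [[-35.0, -88.0, 73.0], [34.0, -80.0, 95.0]] slope [  0.012 -83.194]
white -42 132 med [ -1.  -40.6  89.1] [[-34.0, -45.0, 74.0], [32.0, -37.0, 96.0]] slope [  0.02 -40.56]
white 0 127 med [-2.4  0.7 88.9] [[-37.0, -3.0, 73.0], [34.0, 4.0, 95.0]] slope [0.005 0.661]
white 42 197 med [ 56.4  45.  686.9] [[54.0, 30.0, 680.0], [59.0, 58.0, 689.0]] slope [ -2.577 190.36 ]
red 42 55 med [-5.2 42.4 88.9] [[-34.0, 40.0, 77.0], [31.0, 45.0, 95.0]] slope [-0.004 42.457]
white 84 112 med [-2.  82.5 89.7] [[-35.0, 79.0, 75.0], [34.0, 86.0, 96.0]] slope [-0.    82.407]
```

View pics/fin.png

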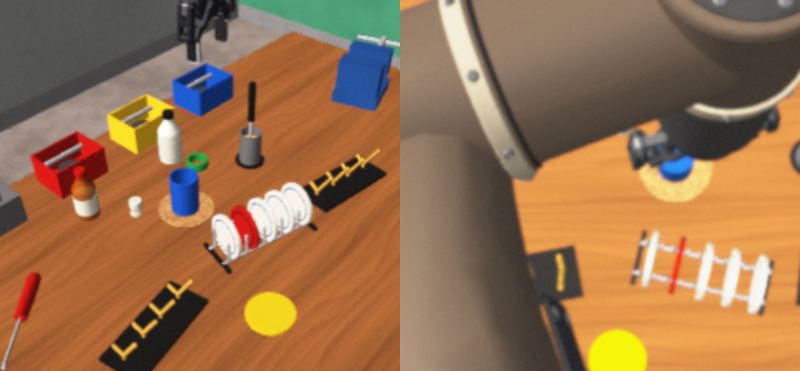

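The final picture shows the four white plates and the red one standing in the rack (side view (262,225)). The cup is upright on the mat (185,195), the brush is in its holder (250,125), the easels are empty and the bystanders haven't moved. Handing in.

```bash
python3 -c "
from bench import bot
print(bot.job_done())"
```

```text
the job is handed in; nothing more can be done
None
```

I handed the job in, with no verdict returned: the cup got its three scrubbing strokes and stands on the mat (re-centred after a knock), the brush is back in its holder, all four white plates are seated in slots 0, 1, 2 and 4, and the red plate and bystanders are in place.

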